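# Seat the round mirrors in the pin nests and close the carrier

## Robot

A 7-joint arm with a two-finger parallel gripper is mounted at the origin on a cart in front of the work surface, level with it; the furniture and walls round the work are solid. World frame = base frame: x ahead of the robot, y to its left, z up, the work surface at z = 0. Lengths are in m, angles in rad, forces in N, time in s.
With the tool pointing down it reaches from about 0.35 to 0.775 m from the base axis. Payload 3.1 kg.
Tool frame: the origin (TCP) lies on the centre line of the jaws, within the pads' length; the fingertips stand 22 mm ahead of it and the grasp point (between the pads) lies 3 mm ahead of it; z points along the fingers, y is the direction in which the jaws open and shut (so a half turn about z gives the same grasp; the last joint's range is limited). The gripper opens to 85 mm and grips with 20 to 120 N. Pads are 22 mm wide; open, the fingers measure 114 mm over their backs; the gripper's body (76 mm by 85 mm) begins 54 mm behind the grasp point. The pads swing forward as they close: fully open they stand 13 mm farther back than shut.
Start: joints at [-1.18, 0.311, 0.014, 1.512, -0.004, 1.319, -0.027], TCP at [0.231, 0.499, 0.233] pointing down, gripper open.
Joint ranges: [-2.7, 2.7], [-0.3, 1.91], [-1.27, 1.3], [0.12, 2.57], [-1.44, 4.58], [0.2, 2.03], [-3.05, 3.05]. Speed limits (rad/s): [2.79, 2.79, 3.14, 3.14, 3.14, 3.14, 3.14].

## Interface

Orientations are given as a unit quaternion [w, x, y, z].
In Python, from workcell import observe, cams, job, spotter gives the robot as it stands.
- The arm moves only by the tool jog_arm, never from a script. Its arguments are lists of equal length, an entry for each row: "fingers": the closure, from -1 (fully open) to 1 (shut); "travel": the shift along the tool's x, y, z in mm, a list of three; "dr": the turn, a rotation vector about the tool's x, y, z in rad, a list of three. In form: {"fingers": [fingers, ...], "travel": [[dx, dy, dz], ...], "dr": [[wx, wy, wz], ...]}. A call has 1 to 20 rows; each row shifts and turns the pose as measured when the row begins, along the tool's axes as they then stand; what a row does not reach is not made up. A row lasts 1/10 s, in which the tool goes at most 50 mm and 8.59 degrees, less where a joint would pass 70% of its speed; a pose out of reach is approached as far as the arm can. A call with a gripper value outside its range is refused whole. The fingers move at their own pace and stop on an object; the grip force is fixed at half the most. Time passes only in rows, so rows that do not move let the fingers close. It gives the time, the measured TCP pose, the force and the opening at its end, in the units of the state.
- observe(): the state, without advancing time (a new reading comes with each control period).
- cams.get_image(name): name is "scene" or "side" or "wrist"; returns a dict with "image" (384x512x3 uint8, blue, green, red), "fx", "fy", "cx", "cy" (pixels), "R" (3x3) and "t" (3): a world point X has camera coordinates R X + t; the wrist camera has in their place "tool_from_camera" (4x4, takes a point from camera to tool coordinates, whose origin is the TCP and whose axes are the flange's). Camera axes: x right, y down, z forward; pixel columns grow to the right and rows downward; lengths in m; the calibration is good to about 2 mm. A picture is of the moment at which its call begins: read the wrist's pose just before it. There is no depth.
- job.job_done(): hands the job in, once; it reports no verdict.
Trained networks look in a picture, given as the dict that the camera call returned (one of the last four; its "shot" number tells which), for a name from the list of things; names that differ only in an ending like _2 or _b are one class to them, and where a whole thing is asked for, a point or a joint stands for the part that bears it (a point fixed in the world has none). Each returns a list of dicts, best first, with "score" (0 to 1); they miss things now and then, are a little off and sometimes report something else, mostly with a low value. They report only what shows in the picture. A call takes as long as a camera call. They do not tell look-alikes from the thing itself.
- spotter.trace(picture, name): "region" (384x512 bool, what is visible of it).
- spotter.place_of(picture, name): "position" ([x, y, z] in m, in the coordinates of the camera as it stood for that picture, good to about 4 mm: a listed point, or the origin of a listed thing).
The state is a dict: "clock": time; "joint_positions": joint angles; "qvel": joint speeds; "effort": joint torques, N m; "position": TCP position; "tool_rot": TCP orientation; "ft_force": force on the tool from outside, world axes, zero at the start; "torque": the same for the moment, N m; "width": finger opening in m.
Only numpy, scipy, OpenCV 4.12 (cv2) and the standard library are available. Lean on these libraries where they do the work, as an engineer would, in place of code of your own. Each camera call takes 0.05 s, during which the arm holds its last target.

## Task

Get the mirror carrier ready for measuring: swing its clear dust cover up to about upright, lay each round mirror that is there glass up in a nest of its own (any nest will do), and nudge it back until it touches all three brass pins and lies flat on the plate. When every mirror is fully home, lower the cover until it is fully closed; if one has shifted meanwhile, put it right again.

Things in the scene. Friction and masses are not known exactly. Their poses are not given: they have to be found in the camera images.
- carrier: the mirror carrier, a fixed grey plate 14 mm thick on the worktop; it cannot be moved. Origin on its underside; x from its open front (side of the cover's tab) to its hinge at the back, y along the row of three nests, z up. The plate spans x -87 to +107, y -160 to +160 mm. Two hinge blocks, 50 mm high, stand at x 84 to 104, y +-90 to +-130 mm
- nest_1 (a point): nest at carrier y = +90 mm: where a mirror's centre lies when it touches all three pins and lies flat, 12 mm above the plate's top (26 mm above the worktop). Axes as the carrier's. Its polished, slippery brass pins, 8 mm thick and 14 mm above the plate, stand with their axes 33 mm from this point at -60, 0 and +60 degrees from +x; open to -x: nudge along +x, firmly and from both sides, as a mirror can stick on one pin
- nest_2 (a point): nest at carrier y = +0 mm: where a mirror's centre lies when it touches all three pins and lies flat, 12 mm above the plate's top (26 mm above the worktop). Axes as the carrier's. Its polished, slippery brass pins, 8 mm thick and 14 mm above the plate, stand with their axes 33 mm from this point at -60, 0 and +60 degrees from +x; open to -x: nudge along +x, firmly and from both sides, as a mirror can stick on one pin
- nest_3 (a point): nest at carrier y = -90 mm: where a mirror's centre lies when it touches all three pins and lies flat, 12 mm above the plate's top (26 mm above the worktop). Axes as the carrier's. Its polished, slippery brass pins, 8 mm thick and 14 mm above the plate, stand with their axes 33 mm from this point at -60, 0 and +60 degrees from +x; open to -x: nudge along +x, firmly and from both sides, as a mirror can stick on one pin
- mirror_1: mirror 1 as a body; origin at the centre of its underside (see its centre point)
- mirror_1_center (a point): mirror 1: round mirror in a blue metal cell, disc 58 mm in diameter and 24 mm high, 0.14 to 0.28 kg, glass face up, lying on the worktop at the start; may be absent in some runs. This point is the disc's centre, half-way up; its z axis is the disc's axis, pointing out of the glass face. The yaw does not matter
- mirror_2: mirror 2 as a body; origin at the centre of its underside (see its centre point)
- mirror_2_center (a point): mirror 2: round mirror in a blue metal cell, disc 58 mm in diameter and 24 mm high, 0.14 to 0.28 kg, glass face up, lying on the worktop at the start; may be absent in some runs. This point is the disc's centre, half-way up; its z axis is the disc's axis, pointing out of the glass face. The yaw does not matter
- mirror_3: mirror 3 as a body; origin at the centre of its underside (see its centre point)
- mirror_3_center (a point): mirror 3: round mirror in a blue metal cell, disc 58 mm in diameter and 24 mm high, 0.14 to 0.28 kg, glass face up, lying on the worktop at the start; may be absent in some runs. This point is the disc's centre, half-way up; its z axis is the disc's axis, pointing out of the glass face. The yaw does not matter
- cover (a joint): angle of the clear dust cover, rad: 0 closed (rim down on the plate), 1.57 upright, at most 1.9. Its stiff hinge stays wherever it is left; about 4 N at the tab moves it. The cover is 164 mm from hinge to front edge, 316 mm wide, with a clear skirt 31 mm deep at the front and 29 mm at the sides; it clears seated mirrors by about 8 mm
- cover_tab (a point): middle of the black tab that sticks out 45 mm beyond the middle of the cover's front edge, 24 mm wide (along carrier y), 12 mm thick. 188 mm from the hinge line and, when closed, 2 mm above it. Its x points from the tab's end to the hinge, y along the hinge; pinched across its 24 mm it can turn between the pads as the cover swings
- cover_hinge (a point): centre of the cover's hinge line, which runs along the carrier's y axis, 48 mm above the worktop. Opening lifts the tab up and back in an arc about this line, to carrier +x
There are look-alikes about, which are no part of the job. What is shaped like the mirror_3 but red is not meant. Leave any purple look-alike of the mirror_1 alone.

How it is judged:
On the way, in this order (a step that is already met when the one before it is completed fails the run):
1. the cover is swung up (past 1.2 rad) (value of joint cover above 1.2 rad), for 0.2 s.
2. with the cover still up, every mirror present lies in a nest, against its three pins (value of joint cover above 1 rad and ((horizontal distance between mirror_1_center and nest_1 below 0.002 m and distance between mirror_1_center and nest_1 below 0.004 m) or (horizontal distance between mirror_1_center and nest_2 below 0.002 m and distance between mirror_1_center and nest_2 below 0.004 m) or (horizontal distance between mirror_1_center and nest_3 below 0.002 m and distance between mirror_1_center and nest_3 below 0.004 m)) and angle between each of mirror_1_center, mirror_2_center, mirror_3_center's own z axis and vertical below 0.06 rad and ((horizontal distance between mirror_2_center and nest_1 below 0.002 m and distance between mirror_2_center and nest_1 below 0.004 m) or (horizontal distance between mirror_2_center and nest_2 below 0.002 m and distance between mirror_2_center and nest_2 below 0.004 m) or (horizontal distance between mirror_2_center and nest_3 below 0.002 m and distance between mirror_2_center and nest_3 below 0.004 m)) and ((horizontal distance between mirror_3_center and nest_1 below 0.002 m and distance between mirror_3_center and nest_1 below 0.004 m) or (horizontal distance between mirror_3_center and nest_2 below 0.002 m and distance between mirror_3_center and nest_2 below 0.004 m) or (horizontal distance between mirror_3_center and nest_3 below 0.002 m and distance between mirror_3_center and nest_3 below 0.004 m)) and linear speed of each of mirror_1, mirror_2, mirror_3 below 0.01 m/s), for 0.3 s.
At the end, for the whole second after the job is handed in: the cover is closed (below 0.04 rad), and every mirror present lies at rest in a nest with its centre within 2 mm (horizontally) and 4 mm (in all) of the nest's seated point, glass up and level within 0.06 rad (value of joint cover below 0.04 rad and ((horizontal distance between mirror_1_center and nest_1 below 0.002 m and distance between mirror_1_center and nest_1 below 0.004 m) or (horizontal distance between mirror_1_center and nest_2 below 0.002 m and distance between mirror_1_center and nest_2 below 0.004 m) or (horizontal distance between mirror_1_center and nest_3 below 0.002 m and distance between mirror_1_center and nest_3 below 0.004 m)) and angle between each of mirror_1_center, mirror_2_center, mirror_3_center's own z axis and vertical below 0.06 rad and ((horizontal distance between mirror_2_center and nest_1 below 0.002 m and distance between mirror_2_center and nest_1 below 0.004 m) or (horizontal distance between mirror_2_center and nest_2 below 0.002 m and distance between mirror_2_center and nest_2 below 0.004 m) or (horizontal distance between mirror_2_center and nest_3 below 0.002 m and distance between mirror_2_center and nest_3 below 0.004 m)) and ((horizontal distance between mirror_3_center and nest_1 below 0.002 m and distance between mirror_3_center and nest_1 below 0.004 m) or (horizontal distance between mirror_3_center and nest_2 below 0.002 m and distance between mirror_3_center and nest_2 below 0.004 m) or (horizontal distance between mirror_3_center and nest_3 below 0.002 m and distance between mirror_3_center and nest_3 below 0.004 m)) and linear speed of each of mirror_1, mirror_2, mirror_3 below 0.01 m/s); the robot touches nothing.
Of mirror_1, mirror_2, mirror_3 only 2 to 3 are there at a start; the rules pass over those that are not, and their reading is None.
At some moment in a run one of mirror_1, mirror_2, mirror_3 may be knocked a few centimetres aside while the robot is not near it.
Once in a run the grip may slacken for a moment while it holds something.
It also fails if it takes over 210 s, if anything falls off the work surface, if the arm or the gripper's body presses on something with over 40 N, if the wrist force passes 120 N, or if a joint passes its speed limit or range.

## Working session

There is one attempt and no reset: what is moved stays moved. The work goes in short steps, Python scripts to look and compute and a tool call to move; the robot and the scene stay as the last step left them, time stands still between calls to the robot, and variables do not carry over. Pictures are saved under pics/ and viewed, and the job is handed in when it is done.

Besides the shell and the picture viewer there is one more tool, called after "Call:" as name(argument=value, ...) on one line, values as JSON. jog_arm: Moves the arm, as the interface text tells. Its arguments: {"type":"object","properties":{"fingers":{"type":"array","items":{"type":"number"}},"travel":{"type":"array","items":{"type":"array","items":{"type":"number"}}},"dr":{"type":"array","items":{"type":"array","items":{"type":"number"}}}},"required":["fingers","travel","dr"]}

```bash
mkdir -p pics; ls; cat > h.py <<'E'
import numpy as np, cv2
from scipy.spatial.transform import Rotation as Ro
from workcell import observe, cams, job, spotter
def q2R(q): return Ro.from_quat([q[1],q[2],q[3],q[0]]).as_matrix()
def snap(name,fn=None):
    s=observe(); p=cams.get_image(name)
    if fn: cv2.imwrite('pics/'+fn+'.png',p['image'])
    if name=='wrist':
        T=np.eye(4);T[:3,:3]=q2R(s['tool_rot']);T[:3,3]=s['position']
        W=T@np.array(p['tool_from_camera'])
    else:
        W=np.eye(4);W[:3,:3]=np.array(p['R']).T;W[:3,3]=-np.array(p['R']).T@np.array(p['t'])
    p['W']=W
    return p
def ray(p,u,v,z):
    d=np.array([(u-p['cx'])/p['fx'],(v-p['cy'])/p['fy'],1.]);d=p['W'][:3,:3]@d;o=p['W'][:3,3]
    return o+d*(z-o[2])/d[2]
def proj(p,X):
    c=p['W'][:3,:3].T@(np.array(X)-p['W'][:3,3]);return np.array([p['fx']*c[0]/c[2]+p['cx'],p['fy']*c[1]/c[2]+p['cy']])
def place(p,n):
    return [(round(r['score'],2),(p['W'][:3,:3]@np.array(r['position'])+p['W'][:3,3]).round(4)) for r in spotter.place_of(p,n)]
def st():
    s=observe();print('t',round(s['clock'],2),'pos',np.round(s['position'],4),'f',np.round(s['ft_force'],1),'w',round(s['width'],4));print('R',q2R(s['tool_rot']).round(3).tolist(),'q',np.round(s['joint_positions'],2));return s
E
python3 - <<'E'
from h import *
st()
for n in ['scene','side','wrist']:
    p=snap(n,n+'0'); print(n,p['W'].round(3).tolist(),p['fx'],p['cx'],p['cy'])
    for k in ['mirror_1_center','cover_tab','cover_hinge','carrier','nest_2']:
        print(k,place(p,k))
E
```

```text
pics
t 0.0 pos [0.2304 0.4986 0.2315] f [-0.2  0.1  0.8] w 0.0855
R [[-0.908, 0.419, -0.001], [0.419, 0.908, -0.002], [-0.0, -0.002, -1.0]] q [-1.18  0.31  0.01  1.51 -0.    1.32 -0.03]
scene [[0.653, -0.35, 0.672, -0.438], [-0.757, -0.283, 0.589, -0.824], [-0.016, -0.893, -0.45, 0.706], [0.0, 0.0, 0.0, 1.0]] 448.1859246456383 253.83590689578267 195.63273414238716
mirror_1_center [(0.79, array([0.3507, 0.2967, 0.0118])), (0.56, array([0.4583, 0.2958, 0.0103]))]
cover_tab [(0.77, array([ 0.5001, -0.0252,  0.0969])), (0.7, array([ 0.5868, -0.0175, -0.0018]))]
cover_hinge [(0.75, array([ 0.681 , -0.0113,  0.0493])), (0.71, array([ 0.4228, -0.3188,  0.0098]))]
carrier [(0.92, array([ 0.5869, -0.0167,  0.    ])), (0.23, array([ 0.4246, -0.3094, -0.0008]))]
nest_2 [(0.91, array([ 0.6025, -0.0088,  0.0221])), (0.81, array([ 0.6053, -0.1084,  0.0269])), (0.66, array([0.5944, 0.0729, 0.0291]))]
side [[0.895, -0.224, 0.386, 0.137], [-0.446, -0.398, 0.802, -0.761], [-0.026, -0.89, -0.456, 0.481], [0.0, 0.0, 0.0, 1.0]] 402.8883579284232 258.8978498816044 188.90699442108283
mirror_1_center [(0.72, array([0.344 , 0.296 , 0.0092])), (0.57, array([0.4514, 0.3017, 0.0134])), (0.27, array([ 0.4203, -0.3103,  0.0144]))]
cover_tab [(0.69, array([ 0.5003, -0.0315,  0.0979]))]
cover_hinge [(0.67, array([ 0.6816, -0.0106,  0.0506]))]
carrier [(0.66, array([ 5.851e-01, -1.860e-02,  5.000e-04]))]
nest_2 [(0.96, array([ 0.6049, -0.1078,  0.024 ])), (0.78, array([ 0.601 , -0.0185,  0.0294])), (0.73, array([0.5944, 0.0727, 0.0298]))]
wrist [[0.419, 0.866, 0.271, 0.16], [0.908, -0.4, -0.126, 0.531], [-0.001, 0.299, -0.954, 0.374], [0.0, 0.0, 0.0, 1.0]] 338.8766043137076 253.36064055694106 189.8470172522589
mirror_1_center [(0.94, array([0.4552, 0.2965, 0.01  ])), (0.86, array([0.3469, 0.296 , 0.0138]))]
cover_tab []
cover_hinge []
carrier []
nest_2 []
```

View pics/scene0.png

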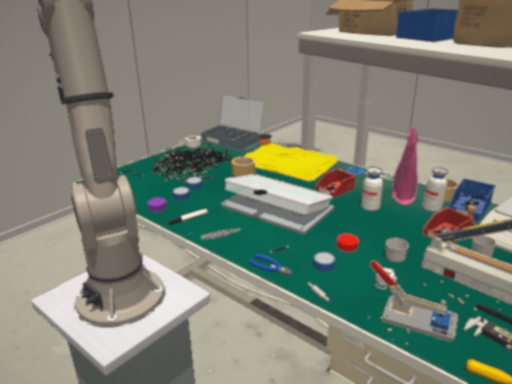

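View pics/side0.png

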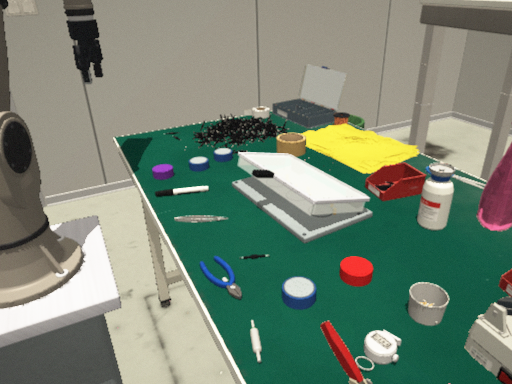

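View pics/wrist0.png

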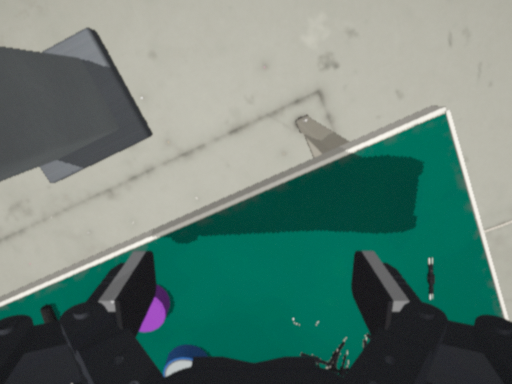

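The side view shows three blue-celled mirrors at (199,163), (223,154) and (299,292). There is a purple decoy at (162,171) and a red one at (356,271). The cover is slightly open, with its black tab at (262,173). I'll confirm with an enlarged crop and locate the carrier more exactly.

```bash
python3 - <<'E'
import cv2,numpy as np
a=cv2.imread('pics/side0.png')
c=cv2.resize(a[130:250,140:390],None,fx=3.2,fy=3.2,interpolation=cv2.INTER_CUBIC);cv2.imwrite('pics/c1.png',c)
b=cv2.imread('pics/scene0.png')
c2=cv2.resize(b[160:280,130:350],None,fx=3.5,fy=3.5,interpolation=cv2.INTER_CUBIC);cv2.imwrite('pics/c2.png',c2)
from h import *
for n in ['side','scene']:
    p=snap(n)
    for r in spotter.trace(p,'mirror_1')+spotter.trace(p,'cover_tab'):
        m=r['region'];v,u=np.nonzero(m);print(n,r['score'].__round__(2),u.mean().round(1),v.mean().round(1),m.sum(),np.median(p['image'][m],axis=0), ray(p,u.mean(),v.mean(),.014).round(4))
E
```

```text
side 0.82 298.1 292.1 978 [165.  141.5 127.5] [ 0.4197 -0.3146  0.014 ]
side 0.8 355.5 270.7 817 [ 47.  51. 246.] [ 0.5401 -0.3152  0.014 ]
side 0.68 162.3 171.3 311 [110.  60.  89.] [0.343  0.2914 0.014 ]
side 0.64 222.2 154.7 224 [104.   71.5  35. ] [0.5366 0.3211 0.014 ]
side 0.5 197.9 162.8 234 [127.5  99.   60. ] [0.4509 0.2991 0.014 ]
side 0.77 302.0 183.0 4421 [235. 241. 241.] [0.6451 0.0348 0.014 ]
scene 0.76 193.6 182.6 174 [128.5 115.5  99.5] [0.5381 0.3231 0.014 ]
scene 0.75 180.2 193.4 181 [130. 111.  96.] [0.4481 0.2931 0.014 ]
scene 0.65 156.4 204.5 216 [139.5  66.  112.5] [0.3425 0.2913 0.014 ]
scene 0.59 323.4 261.5 364 [145. 135. 115.] [ 0.4186 -0.3149  0.014 ]
scene 0.51 346.7 242.4 303 [ 28.  35. 205.] [ 0.5388 -0.3148  0.014 ]
scene 0.83 278.7 193.2 2330 [183.  188.5 193. ] [0.6649 0.027  0.014 ]
```

View pics/c1.png

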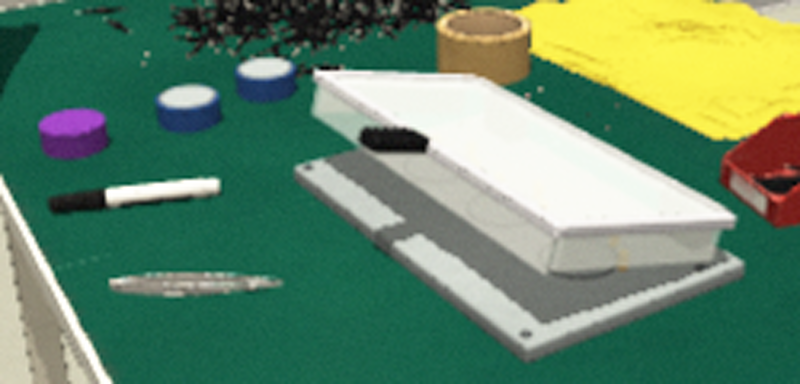

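View pics/c2.png

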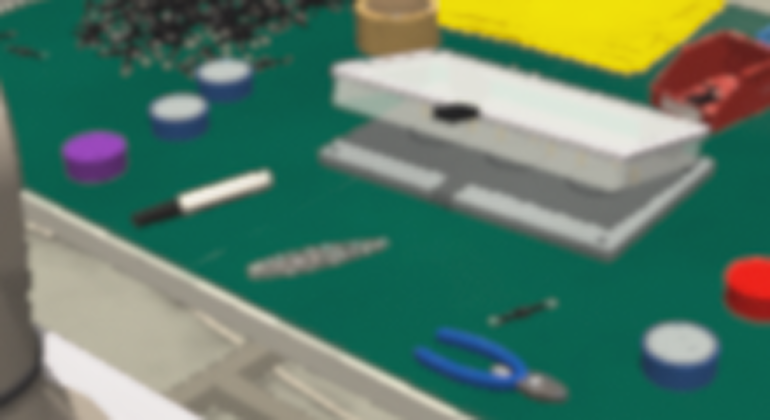

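Confirmed: the blue cells with grey glass are real, and the purple and red ones are decoys. Next, the carrier from its corners.

```bash
python3 - <<'E'
from h import *
p=snap('side')
f=lambda u,v:(140+u/3.2-.34,130+v/3.2-.34)
A,B,C=[ray(p,*f(*c),.014)[:2] for c in [(296,171),(528,343),(743,259)]]
print(A,B,C,np.linalg.norm(A-B),np.linalg.norm(B-C))
y=(A-B)/np.linalg.norm(A-B);print('yaw',np.arctan2(-y[0],y[1]));x=np.array([y[1],-y[0]]);print('origin',(A+B)/2+.087*x)
d=(C-B);print(np.arctan2(d[1],d[0]))
q=snap('scene');g=lambda u,v:(130+u/3.5-.36,160+v/3.5-.36)
A,B,C=[ray(q,*g(*c),.014)[:2] for c in [(320,153),(610,250),(715,160)]]
print(A,B,C,np.linalg.norm(A-B),np.linalg.norm(B-C))
y=(A-B)/np.linalg.norm(A-B);print('yaw',np.arctan2(-y[0],y[1]));x=np.array([y[1],-y[0]]);print('origin',(A+B)/2+.087*x)
for pp in (p,q):
  print(place(pp,'cover_tab'),place(pp,'cover_hinge'),place(pp,'carrier'))
E
```

```text
[0.485989   0.12436577] [ 0.51801769 -0.17940422] [ 0.7076287 -0.1626416] 0.3054538333268152 0.19035051968762653
yaw 0.10504919237603834
origin [ 0.58852375 -0.01839674]
0.0881760743762304
[0.48443748 0.12920414] [ 0.51297243 -0.18588271] [ 0.70761111 -0.16853381] 0.31637630556022883 0.19541034139635716
yaw 0.09031581849265206
origin [ 0.58535037 -0.02049248]
[(0.77, array([ 0.4991, -0.0267,  0.0994]))] [(0.72, array([0.5416, 0.3268, 0.0119])), (0.63, array([ 0.6805, -0.0107,  0.0501]))] [(0.78, array([ 0.5863, -0.0174,  0.0022]))]
[(0.59, array([ 0.4992, -0.0226,  0.0969]))] [(0.65, array([ 0.68  , -0.0114,  0.0475]))] [(0.97, array([ 0.5832, -0.0169, -0.0026]))]
```

Call:
jog_arm(fingers=[-1, -1, -1, -1, -1, -1, -1, -1, -1, -1, -1, -1, -1, -1, -1, -1], travel=[[0, 0, 0], [0, 0, 0], [0, 0, 0], [0, 0, 0], [-18, -45, 0], [-18, -45, 0], [-18, -45, 0], [-18, -45, 0], [-18, -45, 0], [-18, -45, 0], [-18, -45, 0], [-18, -45, 0], [-18, -45, 0], [-18, -45, 0], [-18, -45, 0], [-18, -45, 0]], dr=[[0, 0, -0.131], [0, 0, -0.131], [0, 0, -0.131], [0, 0, -0.131], [0, 0, 0], [0, 0, 0], [0, 0, 0], [0, 0, 0], [0, 0, 0], [0, 0, 0], [0, 0, 0], [0, 0, 0], [0, 0, 0], [0, 0, 0], [0, 0, 0], [0, 0, 0]])

```text
clock: 3.2
position: [0.5153, -0.0171, 0.2313]
tool_rot: [0.003, -0.068, 0.998, 0.005]
ft_force: [0.0, 0.5, 0.3]
width: 0.0855
```

```bash
cat >> h.py <<'E'
def rel(X,deg=None):
    s=observe();R=q2R(s['tool_rot']);d=R.T@(np.array(X)-s['position']);return (d*1000).round(1)
E
python3 - <<'E'
from h import *
st();p=snap('wrist','w1');print(place(p,'cover_tab'),place(p,'carrier'),place(p,'cover_hinge'));print(rel([.4995,-.027,.098]))
E
```

```text
t 3.2 pos [ 0.5153 -0.0171  0.2313] f [0.  0.5 0.3] w 0.0855
R [[-0.991, -0.135, 0.005], [-0.135, 0.991, 0.011], [-0.007, 0.01, -1.0]] q [-0.31  0.24  0.39  1.62 -0.11  1.29  1.81]
[(0.78, array([ 0.4963, -0.0256,  0.0944]))] [(0.71, array([ 0.5908, -0.0154,  0.0055]))] [(0.59, array([ 0.678 , -0.0095,  0.0497]))]
[ 17.   -9.4 132.7]
```

View pics/w1.png

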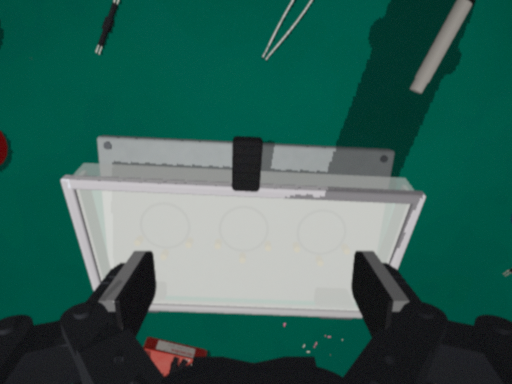

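The wrist view shows the black tab at about (247,164), with the plate's front corners at (98,136) and (393,150).

```bash
python3 - <<'E'
from h import *
p=snap('wrist')
B,A=ray(p,97,136,.014)[:2],ray(p,393,149,.014)[:2]
y=(A-B);print(A,B,np.linalg.norm(y));y/=np.linalg.norm(y);print('yaw',np.arctan2(-y[0],y[1]));x=np.array([y[1],-y[0]]);print('origin',(A+B)/2+.087*x)
print('tab',ray(p,247,163,.101),ray(p,247,137,.106),ray(p,247,188,.098))
# bolts/ nest marks through cover: circles
for u,v in [(165,226),(244,229),(321,232)]: print(ray(p,u,v,.014))
E
```

```text
[0.48538249 0.13163136] [ 0.51218173 -0.18119809] 0.3139752604983276
yaw 0.08545860623366795
origin [ 0.58546461 -0.01735751]
tab [ 0.50045138 -0.02329418  0.101     ] [ 0.47859664 -0.02600988  0.106     ] [ 0.52262525 -0.02052142  0.098     ]
[ 0.60594291 -0.1052064   0.014     ]
[ 0.59822218 -0.01516303  0.014     ]
[0.59071126 0.07355225 0.014     ]
```

Call:
jog_arm(fingers=[-1, -1, -1, -1, -1, -1, -1], travel=[[16, -7, 0], [0, 0, 22], [0, 0, 22], [0, 0, 22], [0, 0, 22], [0, 0, 22], [0, 0, 20]], dr=[[0, 0, 0.047], [0, 0, 0], [0, 0, 0], [0, 0, 0], [0, 0, 0], [0, 0, 0], [0, 0, 0]])

```text
clock: 4.15
position: [0.4998, -0.0026, 0.1008]
tool_rot: [0.007, -0.058, 0.998, 0.011]
ft_force: [-0.3, -0.3, -0.3]
width: 0.0855
```

```bash
python3 - <<'E'
from h import *
st();p=snap('wrist','w2');print(place(p,'cover_tab'));print(rel([.500,-.025,.101]))
E
```

```text
t 4.15 pos [ 0.4998 -0.0026  0.1008] f [-0.3 -0.3 -0.3] w 0.0855
R [[-0.993, -0.117, 0.012], [-0.116, 0.993, 0.023], [-0.015, 0.021, -1.0]] q [-0.31  0.33  0.36  1.86 -0.17  0.97  1.82]
[(0.66, array([ 0.4971, -0.0251,  0.0969]))]
[ -0.1 -22.7  -2.5]
```

View pics/w2.png

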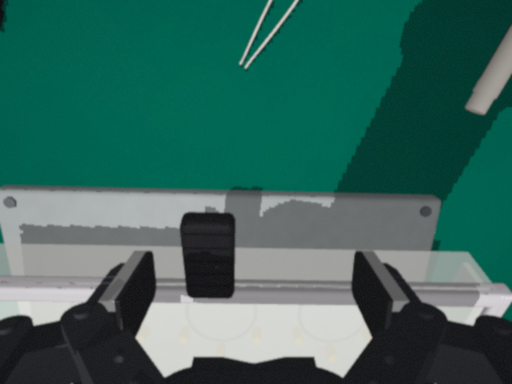

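```bash
cat >> h.py <<'E'
YAW=0.088
def go(X,yaw=YAW):
    """travel (mm, current tool axes) and rotation vector to reach X with tool down, tool x=-carrier x for yaw"""
    s=observe();R=q2R(s['tool_rot']);c,n=np.cos(yaw),np.sin(yaw)
    T=np.array([[-c,-n,0],[-n,c,0],[0,0,-1]])
    d=np.array(X)-s['position'];print('travel now-axes',(R.T@d*1000).round(1),'tgt-axes',(T.T@d*1000).round(1),'dr',Ro.from_matrix(R.T@T).as_rotvec().round(4))
E
python3 - <<'E'
from h import *
go([.5,-.025,.101])
E
```

```text
travel now-axes [ -0.1 -22.7  -2.5] tgt-axes [ -0.7 -22.8  -2. ] dr [0.0221 0.0078 0.029 ]
```

Call:
jog_arm(fingers=[-1, -1, -1], travel=[[0, -23, 0], [0, 0, 0], [0, 0, 0]], dr=[[0.022, 0.008, 0.029], [0, 0, 0], [0, 0, 0]])

```text
clock: 4.55
position: [0.5017, -0.0248, 0.1013]
tool_rot: [0.002, -0.045, 0.999, -0.001]
ft_force: [-0.6, 0.1, 0.7]
width: 0.0856
```

```bash
python3 - <<'E'
from h import *
st();go([.5,-.025,.101]);p=snap('wrist','w3');print(place(p,'cover_tab'))
E
```

```text
t 4.55 pos [ 0.5017 -0.0248  0.1013] f [-0.6  0.1  0.7] w 0.0856
R [[-0.996, -0.09, 0.004], [-0.09, 0.996, -0.001], [-0.003, -0.001, -1.0]] q [-0.29  0.34  0.38  1.84 -0.15  0.98  1.82]
travel now-axes [ 1.7 -0.   0.3] tgt-axes [ 1.7 -0.   0.3] dr [-0.0013  0.0034  0.002 ]
[(0.77, array([ 0.4959, -0.0249,  0.0945]))]
```

View pics/w3.png

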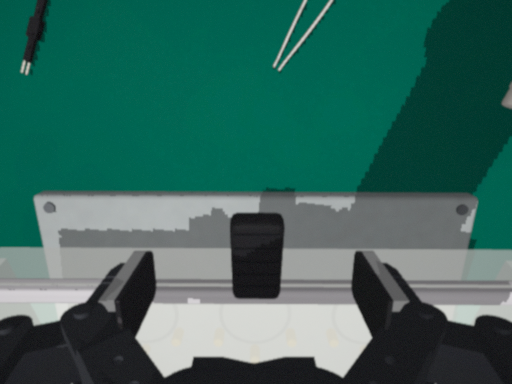

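The tab at (257,255) is centred between the fingers, so I'll close.

Call:
jog_arm(fingers=[0.2, 0.6, 0.6, 0.6, 0.6, 0.6, 0.6, 0.6], travel=[[3, 0, 0], [0, 0, 0], [0, 0, 0], [0, 0, 0], [0, 0, 0], [0, 0, 0], [0, 0, 0], [0, 0, 0]], dr=[[0, 0, 0], [0, 0, 0], [0, 0, 0], [0, 0, 0], [0, 0, 0], [0, 0, 0], [0, 0, 0], [0, 0, 0]])

```text
clock: 5.45
position: [0.4988, -0.0237, 0.1024]
tool_rot: [0.003, -0.045, 0.999, 0.0]
ft_force: [-0.9, 1.1, -0.1]
width: 0.0212
```

```bash
python3 - <<'E'
from h import *
st();p=snap('wrist','w4');go([.5,-.025,.101])
E
```

```text
t 5.45 pos [ 0.4988 -0.0237  0.1024] f [-0.9  1.1 -0.1] w 0.0212
R [[-0.996, -0.091, 0.005], [-0.091, 0.996, 0.001], [-0.005, 0.001, -1.0]] q [-0.29  0.33  0.38  1.85 -0.15  0.98  1.82]
travel now-axes [-1.1 -1.4  1.4] tgt-axes [-1.1 -1.4  1.4] dr [0.0007 0.0052 0.0028]
```

View pics/w4.png

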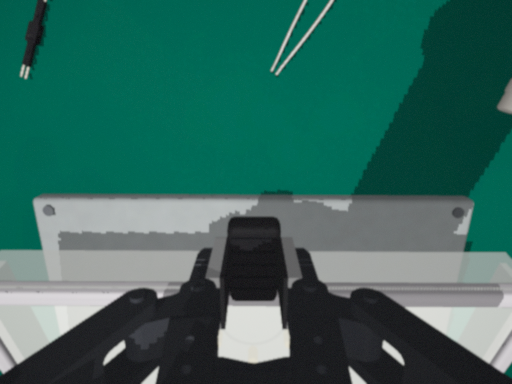

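Call:
jog_arm(fingers=[1, 1, 1, 1, 1, 1, 1, 1, 1, 1], travel=[[0, 0, 0], [0, 0, 0], [-4.6, 0, -14.3], [-5.7, 0, -13.9], [-6.8, 0, -13.4], [-7.9, 0, -12.8], [-8.9, 0, -12.1], [-9.8, 0, -11.4], [-10.7, 0, -10.6], [0, 0, 0]], dr=[[0, 0, 0], [0, 0, 0], [0, 0, 0], [0, 0, 0], [0, 0, 0], [0, 0, 0], [0, 0, 0], [0, 0, 0], [0, 0, 0], [0, 0, 0]])

```text
clock: 6.5
position: [0.5482, -0.0195, 0.1828]
tool_rot: [-0.007, -0.045, 0.999, -0.001]
ft_force: [-1.2, 1.7, 0.9]
width: 0.0199
```

```bash
cat >> h.py <<'E'
H=np.array([.6805,-.011,.048])
def arc():
    s=observe();R=q2R(s['tool_rot']);g=np.array(s['position'])+R[:,2]*.003
    c=np.array([np.cos(YAW),np.sin(YAW),0]);d=g-H;b=-d@c;print('angle',np.arctan2(d[2],b).round(3),'r',np.hypot(b,d[2]).round(4),'lat',(d@np.array([-c[1],c[0],0])).round(4))
E
python3 - <<'E'
from h import *
st();arc();p=snap('wrist','w5');snap('side','s5')
p=snap('scene'); print(place(p,'cover_tab'))
E
```

```text
t 6.5 pos [ 0.5482 -0.0195  0.1828] f [-1.2  1.7  0.9] w 0.0199
R [[-0.996, -0.09, -0.013], [-0.09, 0.996, -0.003], [0.014, -0.002, -1.0]] q [-0.29  0.36  0.4   1.6  -0.14  1.23  1.79]
angle 0.782 r 0.187 lat 0.0032
[(0.73, array([ 0.5434, -0.0204,  0.1761]))]
```

View pics/s5.png

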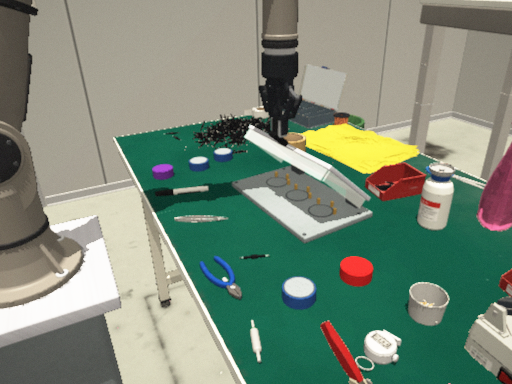

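Call:
jog_arm(fingers=[1, 1, 1, 1, 1, 1, 1, 1], travel=[[-11.9, 0, -10.7], [-12.8, 0, -9.6], [-13.5, 0, -8.5], [-14.2, 0, -7.3], [-14.8, 0, -6.1], [-15.2, 0, -4.8], [-15.6, 0, -3.5], [0, 0, 0]], dr=[[0, 0, 0], [0, 0, 0], [0, 0, 0], [0, 0, 0], [0, 0, 0], [0, 0, 0], [0, 0, 0], [0, 0, 0]])

```text
clock: 7.5
position: [0.6266, -0.0125, 0.2282]
tool_rot: [-0.03, -0.046, 0.998, 0.0]
ft_force: [3.9, 1.3, -4.7]
width: 0.0153
```

```bash
python3 - <<'E'
from h import *
st();arc();snap('side','s6')
p=snap('scene'); print(place(p,'cover_tab'))
E
```

```text
t 7.5 pos [ 0.6266 -0.0125  0.2282] f [ 3.9  1.3 -4.7] w 0.0153
R [[-0.994, -0.092, -0.06], [-0.092, 0.996, -0.002], [0.06, 0.003, -0.998]] q [-0.24  0.54  0.39  1.23 -0.19  1.47  1.79]
angle 1.275 r 0.1852 lat 0.0033
[(0.82, array([ 0.61  , -0.0102,  0.2242]))]
```

View pics/s6.png

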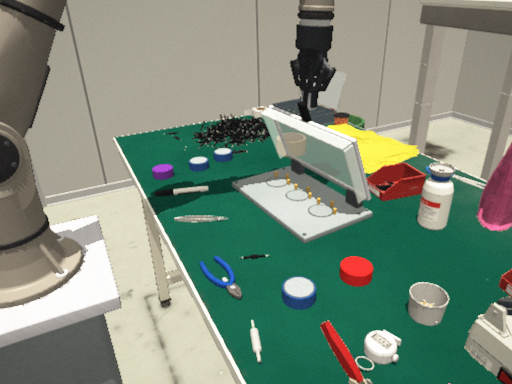

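```bash
python3 - <<'E'
from h import *
snap('wrist','w6')
E
```

```text
(no output)
```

View pics/w6.png

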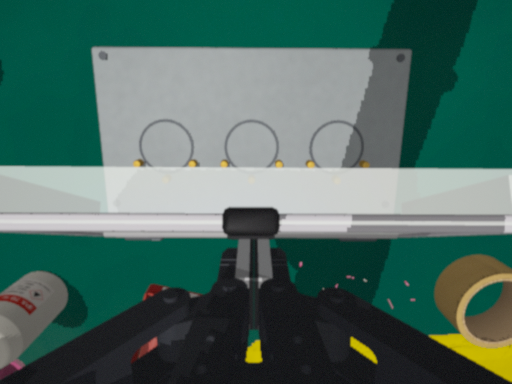

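The wrist view shows the fingers slipped past the tab to its back (tab at (250,220), cover ~1.2 rad). I'll lift, come round in front and push it the rest of the way with closed fingers.

Call:
jog_arm(fingers=[0.5, 0.5, 0.5, 0.5, 1, 1, 1, 1, 1, 1], travel=[[0, 0, -2], [0, 0, -20], [0, 0, -25], [0, 0, -25], [0, 0, -10], [25, 0, 0], [25, 0, 0], [25, 0, 0], [15, 0, 0], [0, 0, 0]], dr=[[0, 0, 0], [0, 0, 0], [0, 0, 0], [0, 0, 0], [0, -0.03, 0], [0, -0.03, 0], [0, 0, 0], [0, 0, 0], [0, 0, 0], [0, 0, 0]])

```text
clock: 8.7
position: [0.5304, -0.0298, 0.3084]
tool_rot: [-0.003, -0.04, 0.999, -0.003]
ft_force: [0.5, 0.4, 0.4]
width: 0.0
```

```bash
python3 - <<'E'
from h import *
st();snap('side','s7')
for n in ('scene','side','wrist'):
  p=snap(n); print(place(p,'cover_tab'))
go([.570,-.02,.244])
E
```

```text
t 8.7 pos [ 0.5304 -0.0298  0.3084] f [0.5 0.4 0.4] w 0.0
R [[-0.997, -0.079, -0.006], [-0.079, 0.997, -0.006], [0.007, -0.005, -1.0]] q [-0.3   0.26  0.42  1.42 -0.1   1.49  1.76]
[(0.67, array([ 0.6091, -0.0138,  0.2182]))]
[(0.74, array([ 0.4199, -0.3093,  0.0126])), (0.21, array([0.5359, 0.3254, 0.0122]))]
[]
travel now-axes [-37.5   6.   63.5] tgt-axes [-37.1   5.3  63.8] dr [-0.0062 -0.007  -0.0069]
```

View pics/s7.png

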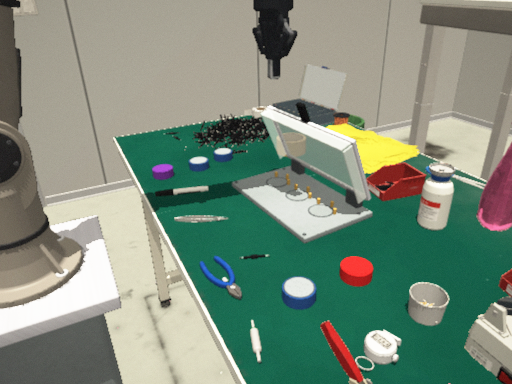

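Call:
jog_arm(fingers=[1, 1, 1, 1, 1, 1, 1, 1, 1, 1], travel=[[-10, 8, 22], [-10, 0, 22], [0, 0, 20], [-15, 0, 0], [-15, 0, 0], [-12, 0, 0], [-12, 0, 0], [-12, 0, 0], [-12, 0, 0], [0, 0, 0]], dr=[[0, 0, 0], [0, 0, 0], [0, 0, 0], [0, 0, 0], [0, 0, 0], [0, 0, 0], [0, 0, 0], [0, 0, 0], [0, 0, 0], [0, 0, 0]])

```text
clock: 10.05
position: [0.6332, -0.0127, 0.2533]
tool_rot: [-0.005, -0.042, 0.999, -0.003]
ft_force: [0.9, 0.5, 0.0]
width: -0.0001
```

```bash
python3 - <<'E'
from h import *
st();arc();go([.688,-.01,.244]);snap('wrist','w8')
E
```

```text
t 10.05 pos [ 0.6332 -0.0127  0.2533] f [0.9 0.5 0. ] w -0.0001
R [[-0.996, -0.083, -0.009], [-0.083, 0.997, -0.007], [0.01, -0.006, -1.0]] q [-0.25  0.5   0.4   1.22 -0.18  1.46  1.77]
angle 1.341 r 0.2078 lat 0.0024
travel now-axes [-54.9  -1.8   8.8] tgt-axes [-54.8  -2.1   9.3] dr [-0.0063 -0.0099 -0.0048]
```

View pics/w8.png

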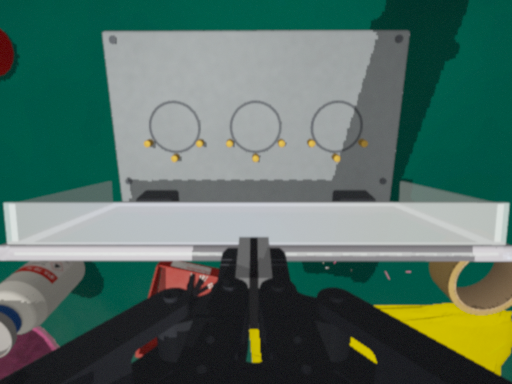

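The cover is nearly upright and the tab is behind the fingers. Continuing the push.

Call:
jog_arm(fingers=[1, 1, 1, 1, 1, 1, 1], travel=[[-12, 0, 2], [-12, 0, 2], [-12, 0, 0], [-12, 0, 0], [-10, 0, 0], [0, 0, 0], [0, 0, 0]], dr=[[0, 0, 0], [0, 0, 0], [0, 0, 0], [0, 0, 0], [0, 0, 0], [0, 0, 0], [0, 0, 0]])

```text
clock: 10.8
position: [0.6919, -0.008, 0.2542]
tool_rot: [-0.004, -0.042, 0.999, -0.003]
ft_force: [-1.1, -0.1, 1.6]
width: 0.0005
```

```bash
python3 - <<'E'
from h import *
st();arc();go([.688,-.01,.244]);snap('side','s9')
E
```

```text
t 10.8 pos [ 0.6919 -0.008   0.2542] f [-1.1 -0.1  1.6] w 0.0005
R [[-0.996, -0.084, -0.009], [-0.084, 0.996, -0.007], [0.009, -0.006, -1.0]] q [-0.21  0.64  0.39  0.99 -0.22  1.55  1.77]
angle 1.628 r 0.2036 lat 0.002
travel now-axes [ 4.  -1.6 10.3] tgt-axes [ 4.1 -1.7 10.2] dr [-0.0063 -0.0091 -0.004 ]
```

View pics/s9.png

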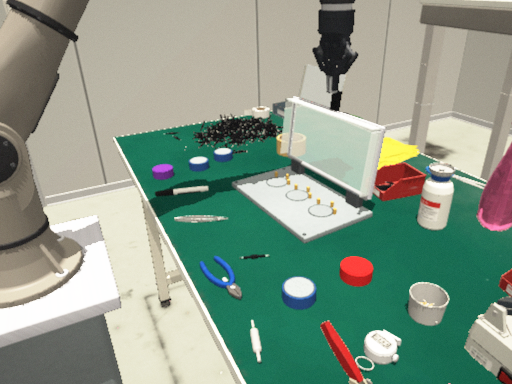

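Cover is about 1.7 rad. I'll back off and measure the nests and mirror C.

Call:
jog_arm(fingers=[-1, -1, -1, -1, -1, -1, -1, -1], travel=[[15, 0, 0], [25, 0, 0], [30, 0, 0], [35, 0, 0], [35, 0, 0], [25, 0, 0], [0, 0, 0], [0, 0, 0]], dr=[[0, 0, 0], [0, 0, 0], [0, 0, 0], [0, 0, 0], [0, 0, 0], [0, -0.009, 0], [0, 0, 0], [0, 0, 0]])

```text
clock: 11.65
position: [0.516, -0.0215, 0.2492]
tool_rot: [-0.003, -0.043, 0.999, -0.002]
ft_force: [-0.7, 0.5, -0.0]
width: 0.0854
```

```bash
python3 - <<'E'
from h import *
st();p=snap('wrist','w10')
for n in ('nest_1','cover_tab','mirror_1_center'): print(n,place(p,n))
p=snap('scene','sc10')
for n in ('nest_1','cover_tab','mirror_1_center'): print(n,place(p,n))
p=snap('side')
for n in ('nest_1','cover_tab','mirror_1_center'): print(n,place(p,n))
E
```

```text
t 11.65 pos [ 0.516  -0.0215  0.2492] f [-0.7  0.5 -0. ] w 0.0854
R [[-0.996, -0.086, -0.007], [-0.086, 0.996, -0.004], [0.007, -0.003, -1.0]] q [-0.32  0.25  0.41  1.58 -0.1   1.34  1.76]
nest_1 [(0.87, array([ 0.598 , -0.016 ,  0.0265])), (0.57, array([ 0.6125, -0.1063,  0.0275]))]
cover_tab []
mirror_1_center [(0.48, array([ 0.6104, -0.1069,  0.0269]))]
nest_1 [(0.87, array([0.5948, 0.078 , 0.0263])), (0.8, array([ 0.6014, -0.0114,  0.0252])), (0.73, array([ 0.604 , -0.1079,  0.0268])), (0.69, array([0.5435, 0.327 , 0.    ]))]
cover_tab [(0.75, array([ 0.7022, -0.0061,  0.2333]))]
mirror_1_center [(0.76, array([0.3485, 0.2924, 0.0127])), (0.54, array([0.4554, 0.2952, 0.0112]))]
nest_1 [(0.95, array([ 0.6065, -0.1063,  0.023 ])), (0.93, array([0.5937, 0.074 , 0.0279])), (0.65, array([ 0.6009, -0.0169,  0.0295]))]
cover_tab [(0.89, array([ 0.7049, -0.0102,  0.2333]))]
mirror_1_center [(0.76, array([0.3445, 0.2953, 0.0163])), (0.52, array([0.4555, 0.2983, 0.0154]))]
```

View pics/w10.png

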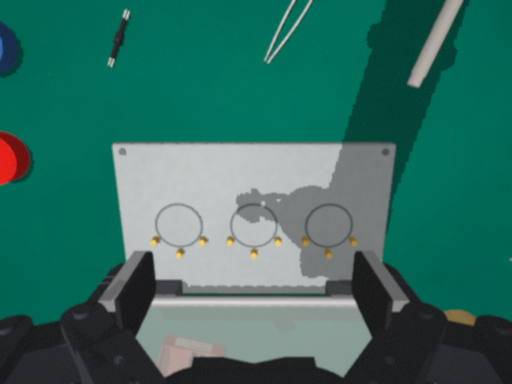

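The plate with its three marked circles and nine pins is clear. I'll fit all nine pins.

```bash
cat > pins.py <<'E'
from h import *
from scipy.optimize import least_squares
def pins(p,box):
    im=p['image'];h=cv2.cvtColor(im,cv2.COLOR_BGR2HSV)
    m=cv2.inRange(h,(12,110,90),(32,255,255));M=np.zeros_like(m);x0,y0,x1,y1=box;M[y0:y1,x0:x1]=m[y0:y1,x0:x1]
    n,l,s,c=cv2.connectedComponentsWithStats(M)
    return [(c[i],s[i][4]) for i in range(1,n) if s[i][4]>=6]
def fit(p,box):
    P=pins(p,box);print(len(P),[(c.round(1).tolist(),int(a)) for c,a in P])
    uv=np.array([c for c,a in P])
    def model(v):
        c,s=np.cos(v[2]),np.sin(v[2]);R=np.array([[c,-s],[s,c]]);o=[]
        for y in (.09,0,-.09):
            for a in (-60,0,60):
                q=R@np.array([.033*np.cos(np.radians(a)),y+.033*np.sin(np.radians(a))])+v[:2]
                o.append(proj(p,[q[0],q[1],.022]))
        return np.array(o)
    def res(v):
        d=np.linalg.norm(uv[:,None]-model(v)[None],axis=2)
        j=d.argmin(1);return (uv-model(v)[j]).ravel()
    r=least_squares(res,[.602,-.015,.088],loss='soft_l1');print('nest2',r.x.round(4),'rms px',np.sqrt(np.mean(r.fun**2)).round(2))
    c,s=np.cos(r.x[2]),np.sin(r.x[2])
    for y in (.09,0,-.09):print((r.x[:2]+y*np.array([-s,c])).round(4))
    return r.x
E
python3 - <<'E'
from pins import *
fit(snap('wrist'),(120,200,380,270))
fit(snap('side'),(240,150,350,225))
fit(snap('scene'),(200,165,330,240))
E
```

```text
9 [([154.9, 240.4], 40), ([202.5, 240.5], 38), ([230.1, 240.6], 35), ([278.0, 240.8], 35), ([305.4, 240.7], 43), ([353.5, 240.8], 48), ([179.6, 252.8], 36), ([254.0, 253.3], 38), ([328.6, 253.2], 45)]
nest2 [ 0.5992 -0.0157  0.0853] rms px 0.1
[0.5916 0.0739]
[ 0.5992 -0.0157]
[ 0.6069 -0.1054]
9 [([280.8, 153.0], 21), ([275.8, 173.9], 12), ([287.5, 179.0], 28), ([295.5, 186.5], 8), ([307.5, 189.0], 10), ([309.5, 195.0], 10), ([318.0, 200.7], 13), ([331.5, 204.0], 10), ([334.0, 211.0], 15)]
nest2 [ 0.5989 -0.0157  0.0699] rms px 5.01
[0.5926 0.0741]
[ 0.5989 -0.0157]
[ 0.6052 -0.1055]
1 [([240.4, 169.7], 158)]
nest2 [0.6864 0.2525 0.0975] rms px 0.0
[0.6777 0.3421]
[0.6864 0.2525]
[0.6952 0.1629]
```

Call:
jog_arm(fingers=[-1, -1, -1, -1, -1, -1, -1, -1, -1, -1], travel=[[15, -35, 0], [15, -35, 0], [15, -35, 0], [15, -35, 0], [15, -35, 0], [15, -35, 0], [15, -35, 0], [15, -35, 0], [0, 0, 0], [0, 0, 0]], dr=[[0, 0, 0], [0, 0, 0], [0, 0, 0], [0, 0, 0], [0, 0, 0], [0, 0, 0], [0, 0, 0], [0, 0, 0], [0, 0, 0], [0, 0, 0]])

```text
clock: 13.4
position: [0.4198, -0.32, 0.251]
tool_rot: [-0.002, -0.046, 0.999, -0.003]
ft_force: [0.7, 0.7, -0.7]
width: 0.0855
```

```bash
sed -i 's/YAW=0.088/YAW=0.0855/' h.py; cat >> h.py <<'E'
def mir(p,hi=.024,base=0.):
    """blue-celled mirror: glass top ring fit. returns list of (world xy at top, px)"""
    out=[]
    for r in spotter.trace(p,'mirror_1'):
        m=r['region'];v,u=np.nonzero(m);col=np.median(p['image'][m],axis=0)
        lab=cv2.cvtColor(np.uint8([[col]]),cv2.COLOR_BGR2HSV)[0,0]
        # outline fit: project disc (top & bottom circles) hull, fit xy
        cs,_=cv2.findContours(m.astype(np.uint8),cv2.RETR_EXTERNAL,cv2.CHAIN_APPROX_NONE);
        x0=ray(p,u.mean(),v.mean(),base+hi/2)[:2]
        from scipy.optimize import minimize
        t=np.linspace(0,2*np.pi,60,endpoint=False)
        def cost(x):
            pts=[proj(p,[x[0]+.029*np.cos(a),x[1]+.029*np.sin(a),z]) for z in (base,base+hi) for a in t]
            hull=cv2.convexHull(np.float32(pts)*16).astype(np.int32)
            M=np.zeros(m.shape,np.uint8);cv2.fillConvexPoly(M,hull,1,shift=4,lineType=8)
            return -(M.astype(bool)&m).sum()/(M.astype(bool)|m).sum()
        q=minimize(cost,x0,method='Nelder-Mead',options=dict(initial_simplex=[x0,x0+[.004,0],x0+[0,.004]],xatol=1e-4))
        out.append((round(r['score'],2),q.x.round(4),round(-q.fun,2),col.tolist(),(u.mean().round(),v.mean().round())))
    return out
E
python3 - <<'E'
from h import *
st();p=snap('wrist','w11')
for o in mir(p): print(o)
print(place(p,'mirror_1_center'));go([.419,-.312,.12])
E
```

```text
t 13.4 pos [ 0.4198 -0.32    0.251 ] f [ 0.7  0.7 -0.7] w 0.0855
R [[-0.996, -0.092, -0.004], [-0.092, 0.996, -0.006], [0.005, -0.005, -1.0]] q [ 0.14  0.28  0.6   1.56 -0.16  1.35  2.43]
(0.84, array([ 0.5415, -0.3133]), np.float64(0.93), [41.0, 49.0, 255.0], (np.float64(251.0), np.float64(253.0)))
(0.75, array([ 0.4212, -0.3134]), np.float64(0.96), [231.0, 231.0, 226.0], (np.float64(261.0), np.float64(158.0)))
[(0.48, array([ 0.4227, -0.3143, -0.0016]))]
travel now-axes [  0.2   7.6 131.1] tgt-axes [  0.9   6.9 131.1] dr [-0.0052 -0.0045  0.0101]
```

View pics/w11.png

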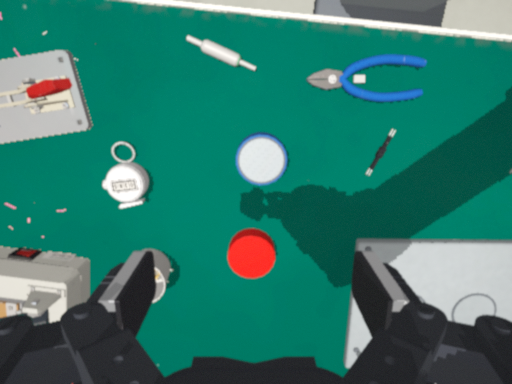

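Wrist view: mirror C, blue with grey glass, at (261,158); red decoy at (251,253), to be left alone. Descending on C.

Call:
jog_arm(fingers=[-1, -1, -1, -1, -1, -1, -1], travel=[[-1, 6, 20], [0, 0, 30], [0, 0, 30], [0, 0, 30], [0, 0, 25], [0, 0, 15], [0, 0, 0]], dr=[[0, 0, 0.01], [0, 0, 0], [0, 0, 0], [0, 0, 0], [0, 0, 0], [0, 0, 0], [0, 0, 0]])

```text
clock: 14.25
position: [0.4301, -0.301, 0.0971]
tool_rot: [0.002, -0.055, 0.999, -0.001]
ft_force: [0.1, 1.4, 0.1]
width: 0.0852
```

```bash
python3 - <<'E'
from h import *
st();go([.4212,-.3134,.024]);p=snap('wrist','w12')
for o in mir(p): print(o)
E
```

```text
t 14.25 pos [ 0.4301 -0.301   0.0971] f [0.1 1.4 0.1] w 0.0852
R [[-0.994, -0.109, 0.004], [-0.109, 0.994, -0.001], [-0.004, -0.001, -1.0]] q [ 0.16  0.41  0.55  1.79 -0.25  1.    2.48]
travel now-axes [ 10.5 -11.3  73.1] tgt-axes [ 10.  -11.6  73.1] dr [-0.0013  0.0038  0.0236]
(0.63, array([ 0.5423, -0.3138]), np.float64(0.87), [39.0, 46.0, 255.0], (np.float64(224.0), np.float64(325.0)))
```

View pics/w12.png

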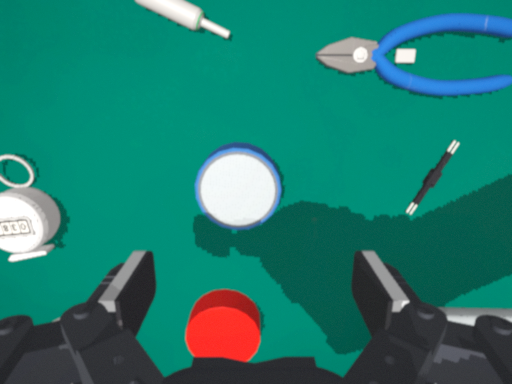

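Call:
jog_arm(fingers=[-1, -1, -1, -1], travel=[[10, -11, 10], [0, 0, 15], [0, 0, 5], [0, 0, 0]], dr=[[0, 0, 0.024], [0, 0, 0], [0, 0, 0], [0, 0, 0]])

```text
clock: 14.75
position: [0.4248, -0.3192, 0.0723]
tool_rot: [0.008, -0.041, 0.999, -0.005]
ft_force: [-0.6, 0.1, 1.2]
width: 0.0852
```

```bash
python3 - <<'E'
from h import *
p=snap('wrist','w13');st();go([.4212,-.3134,.024])
for o in mir(p): print(o)
im=p['image'];m=((im.min(2)>170)&(im.max(2).astype(int)-im.min(2)<40)).astype(np.uint8);n,l,s,c=cv2.connectedComponentsWithStats(m)
for i in range(1,n):
  if s[i][4]>1500: print(s[i],c[i],ray(p,*c[i],.024))
E
```

```text
t 14.8 pos [ 0.425  -0.3192  0.0726] f [-0.2 -0.4 -0.5] w 0.0855
R [[-0.996, -0.082, 0.016], [-0.082, 0.997, -0.01], [-0.015, -0.011, -1.0]] q [ 0.2   0.45  0.55  1.81 -0.28  0.94  2.52]
travel now-axes [ 4.   6.7 48.5] tgt-axes [ 3.3  6.1 48.6] dr [-0.0114  0.0151 -0.003 ]
(0.79, array([ 0.5427, -0.3137]), np.float64(0.58), [31.0, 36.0, 166.0], (np.float64(250.0), np.float64(339.0)))
(0.7, array([ 0.4216, -0.3137]), np.float64(0.94), [218.0, 218.0, 213.0], (np.float64(266.0), np.float64(207.0)))
[ 225  174   83   77 4991] [265.66078942 211.91644961] [ 0.42072032 -0.31336287  0.024     ]
[   0  220   58   73 3121] [ 26.30022429 255.00192246] [ 0.46286913 -0.46084609  0.024     ]
```

View pics/w13.png

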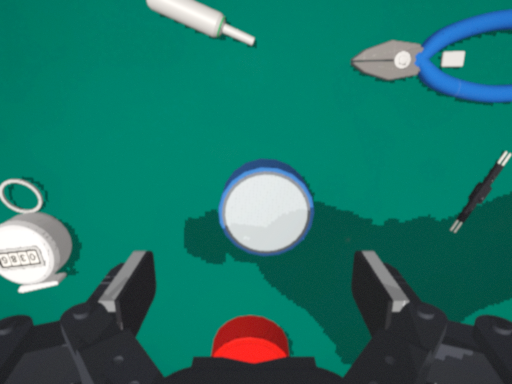

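Call:
jog_arm(fingers=[-1, -1, -1, -1, -1], travel=[[3, 6, 5], [0, 0, 8], [0, 0, 8], [0, 0, 8], [0, 0, 0]], dr=[[-0.011, 0.015, 0], [0, 0, 0], [0, 0, 0], [0, 0, 0], [0, 0, 0]])

```text
clock: 15.35
position: [0.4227, -0.3131, 0.0425]
tool_rot: [0.001, -0.042, 0.999, -0.0]
ft_force: [-0.6, 0.2, 0.6]
width: 0.0857
```

```bash
python3 - <<'E'
from h import *
st();go([.421,-.3134,.024])
E
```

```text
t 15.35 pos [ 0.4227 -0.3131  0.0425] f [-0.6  0.2  0.6] w 0.0857
R [[-0.996, -0.084, 0.002], [-0.084, 0.996, -0.0], [-0.001, -0.001, -1.0]] q [ 0.21  0.49  0.53  1.84 -0.31  0.89  2.53]
travel now-axes [ 1.7 -0.2 18.5] tgt-axes [ 1.7 -0.2 18.5] dr [-0.0005  0.0015 -0.0017]
```

Call:
jog_arm(fingers=[-1, -1, -1, -0.2, 0.5, 1, 1, 1, 1, 1], travel=[[1.5, 0, 9], [0, 0, 9], [0, 0, 0], [0, 0, 0], [0, 0, 0], [0, 0, 0], [0, 0, 0], [0, 0, 0], [0, 0, 0], [0, 0, 0]], dr=[[0, 0, 0], [0, 0, 0], [0, 0, 0], [0, 0, 0], [0, 0, 0], [0, 0, 0], [0, 0, 0], [0, 0, 0], [0, 0, 0], [0, 0, 0]])

```text
clock: 16.35
position: [0.4238, -0.3148, 0.0268]
tool_rot: [0.004, -0.042, 0.999, -0.001]
ft_force: [0.2, 0.3, -0.5]
width: 0.0
```

```bash
python3 - <<'E'
from h import *
st();p=snap('wrist','w14');go([.421,-.3134,.024])
im=p['image'];m=((im.min(2)>170)&(im.max(2).astype(int)-im.min(2)<40)).astype(np.uint8);n,l,s,c=cv2.connectedComponentsWithStats(m)
for i in range(1,n):
  if s[i][4]>1500: print(s[i],c[i],ray(p,*c[i],.024))
E
```

```text
t 16.35 pos [ 0.4238 -0.3148  0.0268] f [ 0.2  0.3 -0.5] w 0.0
R [[-0.996, -0.084, 0.008], [-0.084, 0.996, -0.002], [-0.007, -0.003, -1.0]] q [ 0.22  0.51  0.51  1.85 -0.33  0.86  2.55]
travel now-axes [2.7 1.6 2.7] tgt-axes [2.7 1.6 2.7] dr [-0.0029  0.0073 -0.0017]
[ 206  202  105   82 4485] [260.97435897 234.32619844] [ 0.41296413 -0.31280318  0.024     ]
```

View pics/w14.png

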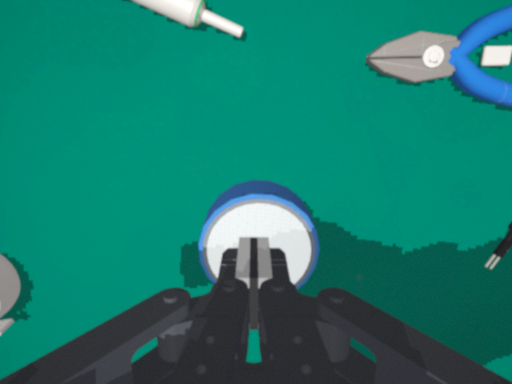

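```bash
python3 - <<'E'
from h import *
s=observe();R=q2R(s['tool_rot']);p=snap('wrist')
for d in (0,.003,.012,.022): print(d,proj(p,np.array(s['position'])+R[:,2]*d).round(1))
for x in (.011,-.011):print('tip edge',x,proj(p,np.array(s['position'])+R[:,2]*.022+R[:,0]*x).round(1))
for o in mir(p): print(o)
snap('side','s14'); p=snap('side');
for o in mir(p): print(o)
a=cv2.imread('pics/s14.png');cv2.imwrite('pics/s14c.png',cv2.resize(a[200:340,200:400],None,fx=4,fy=4,interpolation=cv2.INTER_CUBIC))
E
```

```text
0 [254.7 257.8]
0.003 [254.7 254.7]
0.012 [254.6 246. ]
0.022 [254.5 237.4]
tip edge 0.011 [254.6 218. ]
tip edge -0.011 [254.5 256. ]
(0.78, array([ 0.4223, -0.3128]), np.float64(0.62), [228.0, 227.0, 221.0], (np.float64(260.0), np.float64(226.0)))
(0.95, array([ 0.5428, -0.3105]), np.float64(0.89), [60.0, 64.0, 254.0], (np.float64(355.0), np.float64(270.0)))
(0.82, array([0.5413, 0.3338]), np.float64(0.82), [139.0, 89.0, 46.0], (np.float64(222.0), np.float64(154.0)))
(0.71, array([0.4533, 0.3035]), np.float64(0.85), [146.0, 107.5, 65.0], (np.float64(198.0), np.float64(163.0)))
(0.61, array([ 0.4208, -0.3113]), np.float64(0.75), [136.5, 99.0, 58.5], (np.float64(298.0), np.float64(295.0)))
(0.53, array([0.3446, 0.3007]), np.float64(0.89), [161.0, 71.0, 125.0], (np.float64(162.0), np.float64(171.0)))
```

View pics/s14c.png

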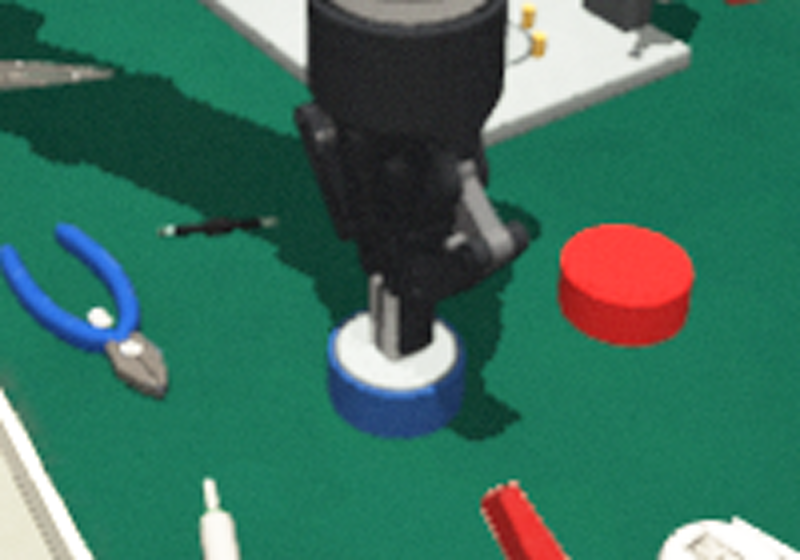

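```bash
python3 - <<'E'
from h import *
p=snap('side')
u,v=200+397/4-.4,200+355/4-.4
for z in (.004,.014,.024,.034):print(ray(p,u,v,z).round(4))
print(st()['torque'])
E
```

```text
[ 0.4318 -0.2975  0.004 ]
[ 0.4256 -0.3073  0.014 ]
[ 0.4195 -0.317   0.024 ]
[ 0.4133 -0.3267  0.034 ]
t 16.7 pos [ 0.4236 -0.3146  0.0265] f [0.2 0.2 0.5] w -0.0002
R [[-0.996, -0.084, 0.007], [-0.084, 0.996, -0.002], [-0.007, -0.002, -1.0]] q [ 0.22  0.51  0.51  1.85 -0.33  0.86  2.55]
[0.04466931 0.0159084  0.02576186]
```

```bash
python3 - <<'E'
from h import *
p=snap('wrist');T=np.linalg.inv(np.array(p['tool_from_camera']));print(np.array(p['tool_from_camera']).round(4).tolist())
def pj(x): c=T[:3,:3]@np.array(x)+T[:3,3];return (p['fx']*c[0]/c[2]+p['cx'],p['fy']*c[1]/c[2]+p['cy'])
for d in (-.02,-.01,0,.01,.022):
  print(d,'open',[np.round(pj([sx,.0427,d]),0) for sx in (.011,-.011)],'shut',[np.round(pj([sx,.0,d]),0) for sx in (.011,-.011)])
E
python3 -c "
import cv2
a=cv2.imread('pics/w14.png')[180:384,150:360];b=cv2.imread('pics/w13.png')[220:384,100:420]
cv2.imwrite('pics/k1.png',cv2.resize(a,None,fx=2.8,fy=2.8));cv2.imwrite('pics/k2.png',cv2.resize(b,None,fx=2.4,fy=2.4))"
```

```text
[[-0.0001, -0.9543, -0.2988, 0.0774], [1.0, -0.0, -0.0002, -0.0006], [0.0002, -0.2988, 0.9543, -0.1411], [0.0, 0.0, 0.0, 1.0]]
-0.02 open [array([362., 258.]), array([357., 305.])] shut [array([255., 258.]), array([255., 305.])]
-0.01 open [array([355., 246.]), array([350., 291.])] shut [array([255., 246.]), array([255., 291.])]
0 open [array([348., 236.]), array([344., 279.])] shut [array([255., 236.]), array([255., 279.])]
0.01 open [array([343., 227.]), array([339., 268.])] shut [array([255., 227.]), array([255., 268.])]
0.022 open [array([337., 218.]), array([334., 256.])] shut [array([255., 218.]), array([255., 256.])]
```

View pics/k1.png

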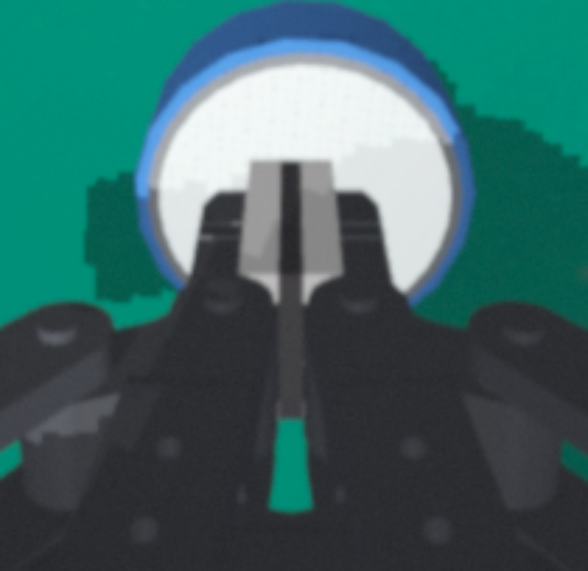

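View pics/k2.png

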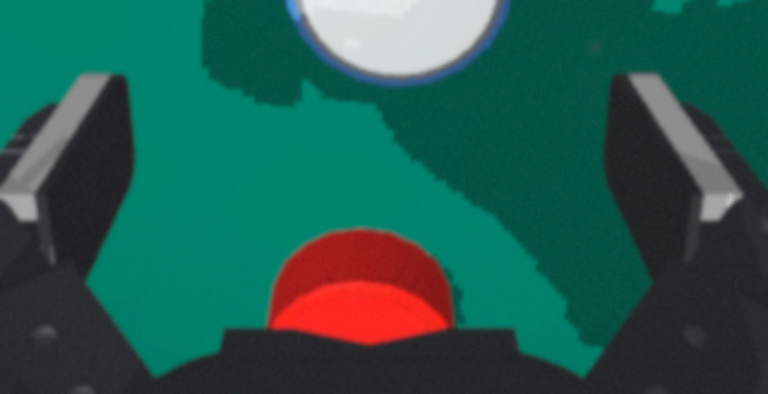

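The closed fingers stand on the glass: the real tips are about at the TCP when shut, and about 13 mm behind it when open. So I need to go lower. Lifting, reopening and looking again.

Call:
jog_arm(fingers=[1, 1, -1, -1, -1, -1, -1], travel=[[0, 0, -15], [0, 0, -15], [0, 0, 0], [0, 0, 0], [0, 0, 0], [0, 0, 0], [0, 0, 0]], dr=[[0, 0.007, 0], [0, 0, 0], [0, 0, 0], [0, 0, 0], [0, 0, 0], [0, 0, 0], [0, 0, 0]])

```text
clock: 17.45
position: [0.4217, -0.3133, 0.0544]
tool_rot: [-0.002, -0.042, 0.999, 0.0]
ft_force: [-0.1, -0.1, 0.4]
width: 0.0727
```

```bash
cat >> h.py <<'E'
def glass(p,z):
    im=p['image'];m=((im.min(2)>120)&(im.max(2).astype(int)-im.min(2)<40)).astype(np.uint8);n,l,s,c=cv2.connectedComponentsWithStats(m)
    for i in range(1,n):
        if s[i][4]>1200:
            cs,_=cv2.findContours((l==i).astype(np.uint8),0,cv2.CHAIN_APPROX_NONE);e=cv2.fitEllipse(cv2.convexHull(cs[0]));print('glass',s[i].tolist(),np.round(e[0],1),np.round(e[1],1),ray(p,*e[0],z).round(4))
E
python3 - <<'E'
from h import *
p=snap('wrist','w15');st()
for o in mir(p): print(o)
glass(p,.024)
go([.421,-.3134,.008])
E
```

```text
t 17.5 pos [ 0.4216 -0.3131  0.0544] f [-0.6 -0.1 -0.5] w 0.0792
R [[-0.996, -0.083, -0.005], [-0.083, 0.997, 0.0], [0.005, 0.001, -1.0]] q [ 0.2   0.48  0.54  1.82 -0.29  0.92  2.52]
(0.69, array([ 0.4219, -0.313 ]), np.float64(0.95), [218.0, 218.0, 213.0], (np.float64(255.0), np.float64(223.0)))
(0.64, array([ 0.5434, -0.3128]), np.float64(0.34), [26.0, 28.0, 155.0], (np.float64(242.0), np.float64(350.0)))
glass [123, 0, 84, 40, 1837] [170.8  14.5] [ 29.7 114.1] [ 0.3175 -0.3605  0.024 ]
glass [349, 45, 74, 41, 2069] [391.  65.] [39.  80.4] [ 0.3306 -0.2557  0.024 ]
glass [207, 186, 94, 86, 6259] [254.2 228.6] [85.5 93.5] [ 0.4203 -0.3135  0.024 ]
glass [0, 200, 45, 115, 3143] [-29.6 245.6] [108.5 171.1] [ 0.4438 -0.4708  0.024 ]
travel now-axes [ 0.5 -0.1 46.5] tgt-axes [ 0.7 -0.1 46.5] dr [ 0.0005 -0.0047 -0.0019]
```

View pics/w15.png

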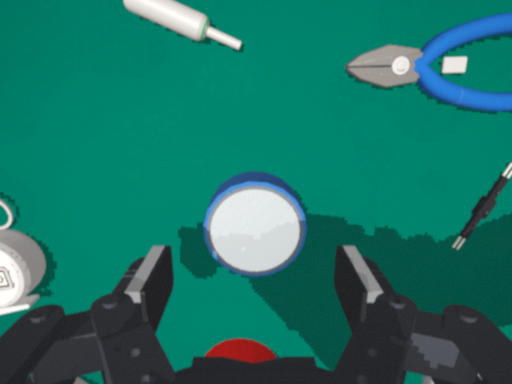

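Mirror C at (255,223) is centred. Descending.

Call:
jog_arm(fingers=[-1, -1, -1, -1, -1, -1], travel=[[0, 0, 9], [0, 0, 9], [0, 0, 9], [0, 0, 9], [0, 0, 5], [0, 0, 0]], dr=[[0, 0, 0], [0, 0, 0], [0, 0, 0], [0, 0, 0], [0, 0, 0], [0, 0, 0]])

```text
clock: 18.15
position: [0.4205, -0.3125, 0.0084]
tool_rot: [-0.004, -0.042, 0.999, 0.001]
ft_force: [-0.5, 0.2, 0.6]
width: 0.0851
```

```bash
python3 - <<'E'
from h import *
st()
go([.421,-.3134,.008])
E
```

```text
t 18.15 pos [ 0.4205 -0.3125  0.0084] f [-0.5  0.2  0.6] w 0.0851
R [[-0.996, -0.083, -0.007], [-0.083, 0.997, 0.002], [0.007, 0.002, -1.0]] q [ 0.23  0.54  0.5   1.86 -0.34  0.83  2.56]
travel now-axes [-0.5 -1.   0.4] tgt-axes [-0.5 -1.   0.4] dr [ 0.0022 -0.0072 -0.002 ]
```

Call:
jog_arm(fingers=[-0.3, 0, 0.4, 1, 1, 1, 1, 1, 1], travel=[[0, -1, 0], [0, 0, 0], [0, 0, 0], [0, 0, 0], [0, 0, 0], [0, 0, 0], [0, 0, -10], [0, 0, -15], [0, 0, 0]], dr=[[0, 0, 0], [0, 0, 0], [0, 0, 0], [0, 0, 0], [0, 0, 0], [0, 0, 0], [0, 0, 0], [0, 0, 0], [0, 0, 0]])

```text
clock: 19.05
position: [0.4204, -0.3135, 0.0348]
tool_rot: [-0.004, -0.042, 0.999, 0.001]
ft_force: [1.3, -0.6, -2.1]
width: 0.0554
```

```bash
python3 - <<'E'
from h import *
st();snap('wrist','w16')
go([.594,-.108,.12])
E
```

```text
t 19.05 pos [ 0.4204 -0.3135  0.0348] f [ 1.3 -0.6 -2.1] w 0.0554
R [[-0.997, -0.083, -0.008], [-0.083, 0.997, 0.002], [0.008, 0.003, -1.0]] q [ 0.21  0.51  0.52  1.84 -0.31  0.89  2.54]
travel now-axes [-189.9  189.9  -87.2] tgt-axes [-191.1  189.2  -86.2] dr [ 0.0039 -0.0092 -0.0022]
```

View pics/w16.png

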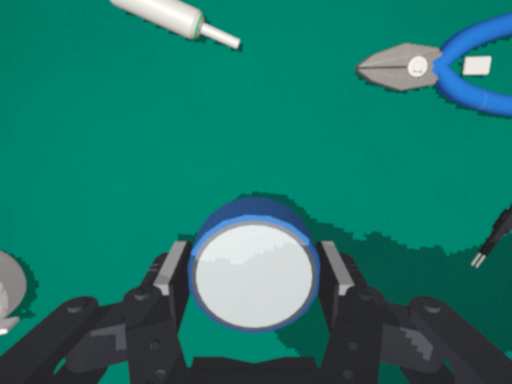

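Mirror C is held. Moving to nest 3.

Call:
jog_arm(fingers=[1, 1, 1, 1, 1, 1, 1, 1, 1, 1, 1, 1, 1], travel=[[0, 0, -18], [0, 0, -18], [0, 0, -18], [-20, 20, 0], [-20, 20, 0], [-20, 20, 0], [-20, 20, 0], [-20, 20, 0], [-20, 20, 0], [-20, 20, 0], [-20, 20, 0], [-15, 15, 0], [0, 0, 0]], dr=[[0, -0.009, 0], [0, 0, 0], [0, 0, 0], [0, 0, 0], [0, 0, 0], [0, 0, 0], [0, 0, 0], [0, 0, 0], [0, 0, 0], [0, 0, 0], [0, 0, 0], [0, 0, 0], [0, 0, 0]])

```text
clock: 20.4
position: [0.5797, -0.1144, 0.0819]
tool_rot: [-0.006, -0.039, 0.999, 0.006]
ft_force: [0.2, 0.7, -2.3]
width: 0.0555
```

```bash
python3 - <<'E'
from h import *
st();snap('wrist','w17')
go([.599,-.106,.045])
E
```

```text
t 20.4 pos [ 0.5797 -0.1144  0.0819] f [ 0.2  0.7 -2.3] w 0.0555
R [[-0.997, -0.078, -0.013], [-0.078, 0.997, 0.011], [0.012, 0.012, -1.0]] q [-0.16  0.56  0.48  1.6  -0.29  1.07  2.05]
travel now-axes [-22.1   8.3  36.5] tgt-axes [-21.7   8.5  36.7] dr [ 0.0104 -0.0144 -0.0091]
```

View pics/w17.png

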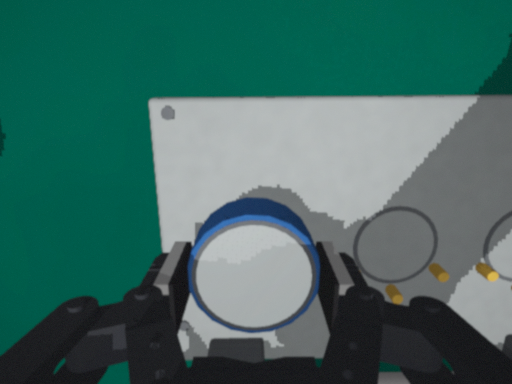

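Call:
jog_arm(fingers=[1, 1, 1, 1, 1, 1], travel=[[-9, 4, 10], [-8, 4, 10], [0, 0, 10], [0, 0, 8], [0, 0, 5], [0, 0, 0]], dr=[[0.01, -0.014, -0.009], [0, 0, 0], [0, 0, 0], [0, 0, 0], [0, 0, 0], [0, 0, 0]])

```text
clock: 21.05
position: [0.5891, -0.1139, 0.0341]
tool_rot: [-0.004, -0.038, 0.999, -0.002]
ft_force: [-0.3, -0.4, -2.0]
width: 0.0562
```

```bash
python3 - <<'E'
from h import *
st()
go([.596,-.1063,.0235])
E
```

```text
t 21.05 pos [ 0.5891 -0.1139  0.0341] f [-0.3 -0.4 -2. ] w 0.0562
R [[-0.997, -0.077, -0.008], [-0.077, 0.997, -0.004], [0.008, -0.003, -1.0]] q [-0.16  0.63  0.47  1.62 -0.32  0.98  2.06]
travel now-axes [-7.5  7.1 10.5] tgt-axes [-7.5  7.  10.6] dr [-0.0032 -0.0085 -0.0087]
```

Call:
jog_arm(fingers=[1, 1, 1, 1, 1], travel=[[-4, 7, 0], [0, 0, 5], [0, 0, 4], [0, 0, 1], [0, 0, 0]], dr=[[-0.003, -0.008, -0.009], [0, 0, 0], [0, 0, 0], [0, 0, 0], [0, 0, 0]])

```text
clock: 21.55
position: [0.5933, -0.1069, 0.0243]
tool_rot: [0.001, -0.043, 0.999, -0.0]
ft_force: [0.3, 0.5, -1.4]
width: 0.0553
```

```bash
python3 - <<'E'
from h import *
st();snap('wrist','w18')
go([.597,-.1063,.0235])
E
```

```text
t 21.55 pos [ 0.5933 -0.1069  0.0243] f [ 0.3  0.5 -1.4] w 0.0553
R [[-0.996, -0.086, 0.002], [-0.086, 0.996, -0.0], [-0.002, -0.0, -1.0]] q [-0.16  0.64  0.45  1.63 -0.33  0.95  2.06]
travel now-axes [-3.6  0.3  0.9] tgt-axes [-3.7  0.3  0.9] dr [-0.0004  0.0021  0.0001]
```

View pics/w18.png

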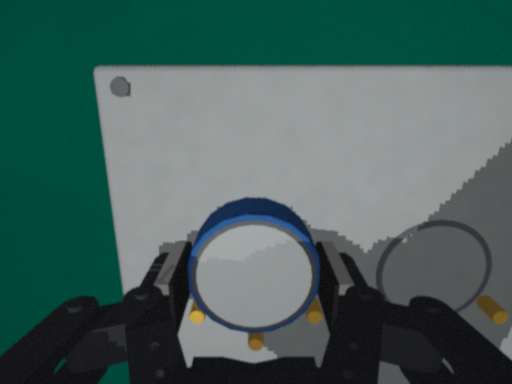

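Mirror C sits just short of the three pins. Lowering slightly, releasing, then pushing from behind with both fingers.

Call:
jog_arm(fingers=[1, 1, -0.65, -0.65, -0.65, -0.65, -0.65, -0.65, -0.65], travel=[[-2, 0, 1], [0, 0, 0], [0, 0, 0], [0, 0, 0], [0, 0, 0], [0, 0, -15], [0, 0, -20], [0, 0, -15], [0, 0, 0]], dr=[[0, 0, 0], [0, 0, 0], [0, 0, 0], [0, 0, 0], [0, 0, 0], [0, 0, 0], [0, 0, 0], [0, 0, 0], [0, 0, 0]])

```text
clock: 22.5
position: [0.5981, -0.108, 0.0805]
tool_rot: [0.004, -0.042, 0.999, -0.001]
ft_force: [-0.2, 0.2, 0.9]
width: 0.0706
```

```bash
python3 - <<'E'
from h import *
p=snap('wrist','w19');st()
glass(p,.038)
for o in mir(p,base=.014): print(o)
c=np.array([np.cos(YAW),np.sin(YAW)]);n3=np.array([.6069,-.1054]);t=n3-.055*c;print(t);go([*t,.075])
E
```

```text
t 22.55 pos [ 0.5975 -0.1078  0.0795] f [ 0.1 -1.  -0.1] w 0.0704
R [[-0.996, -0.085, 0.008], [-0.085, 0.996, -0.002], [-0.007, -0.002, -1.0]] q [-0.18  0.58  0.48  1.58 -0.29  1.05  2.04]
glass [139, 62, 368, 263, 46130] [-264.6 1804.5] [ 541.7 3091.5] [-1.2334  0.2784  0.038 ]
glass [214, 180, 84, 78, 5202] [255.7 218.4] [78.2 84.4] [ 0.596  -0.1075  0.038 ]
glass [451, 255, 61, 70, 2719] [488.9 291.9] [61.8 84.6] [0.6331 0.0425 0.038 ]
(0.84, array([ 0.5973, -0.1073]), np.float64(0.95), [163.0, 164.0, 158.0], (np.float64(256.0), np.float64(213.0)))
[ 0.55210091 -0.11009677]
travel now-axes [44.5  1.2  2.9] tgt-axes [44.5  1.2  3.1] dr [-0.0015  0.005  -0.0005]
```

View pics/w19.png

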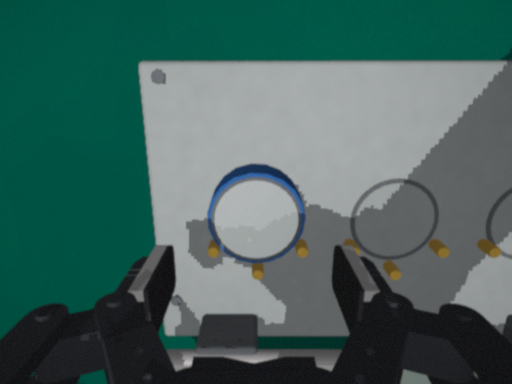

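Call:
jog_arm(fingers=[0.3, 0.3, 0.3, 0.3, 0.3, 0.3, 0.3, 0.3, 0.3], travel=[[16, 0, 0], [16, 0, 0], [14, 0, 0], [0, 0, 0], [0, 0, 14], [0, 0, 14], [0, 0, 14], [0, 0, 8], [0, 0, 0]], dr=[[0, 0.005, 0], [0, 0, 0], [0, 0, 0], [0, 0, 0], [0, 0, 0], [0, 0, 0], [0, 0, 0], [0, 0, 0], [0, 0, 0]])

```text
clock: 23.5
position: [0.5484, -0.1091, 0.0185]
tool_rot: [-0.003, -0.044, 0.999, 0.0]
ft_force: [-0.0, -0.2, -0.2]
width: 0.0303
```

```bash
python3 - <<'E'
from h import *
p=snap('wrist','w20');st()
c=np.array([np.cos(YAW),np.sin(YAW)]);n3=np.array([.6069,-.1054]);t=n3-.036*c;print(t);go([*t,.026])
E
```

```text
t 23.55 pos [ 0.5486 -0.1091  0.019 ] f [-0.1  0.5 -0.3] w 0.03
R [[-0.996, -0.087, -0.006], [-0.087, 0.996, -0.0], [0.006, 0.0, -1.0]] q [-0.17  0.58  0.46  1.75 -0.31  0.89  2.09]
[ 0.5710315  -0.10847425]
travel now-axes [-22.3  -1.4  -7.1] tgt-axes [-22.4  -1.3  -7. ] dr [ 0.0003 -0.0062  0.0021]
```

View pics/w20.png

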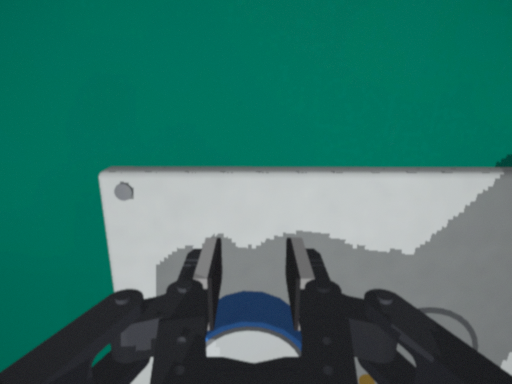

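Call:
jog_arm(fingers=[0.3, 0.3, 0.3, 0.3, 0.3, 0.3, 0.3], travel=[[-4, -1, -4], [-5, 0, 0], [-5, 0, 0], [-4, 0, 0], [-4, 0, 0], [-3, 0, 0], [0, 0, 0]], dr=[[0, -0.006, 0], [0, 0, 0], [0, 0, 0], [0, 0, 0], [0, 0, 0], [0, 0, 0], [0, 0, 0]])

```text
clock: 24.25
position: [0.5727, -0.1079, 0.0245]
tool_rot: [-0.004, -0.044, 0.999, 0.001]
ft_force: [-0.5, 1.0, 1.0]
width: 0.0299
```

```bash
python3 - <<'E'
from h import *
p=snap('wrist','w21');st()
c=np.array([np.cos(YAW),np.sin(YAW)]);n3=np.array([.6069,-.1054]);t=n3-.036*c;print(t);go([*t,.024])
E
```

```text
t 24.3 pos [ 0.5729 -0.1079  0.0245] f [-3.1  0.8  1. ] w 0.0299
R [[-0.996, -0.088, -0.007], [-0.088, 0.996, 0.002], [0.006, 0.002, -1.0]] q [-0.16  0.61  0.46  1.68 -0.32  0.94  2.08]
[ 0.5710315  -0.10847425]
travel now-axes [ 1.9 -0.4  0.5] tgt-axes [ 1.9 -0.4  0.5] dr [ 0.0022 -0.0064  0.0023]
```

View pics/w21.png

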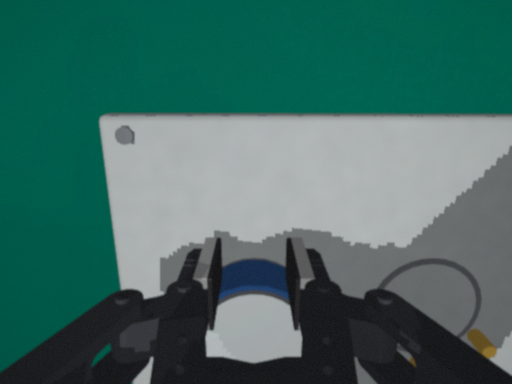

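Call:
jog_arm(fingers=[0.3, 0.3, 0.3], travel=[[-4, 0, 0], [-4, 0, 0], [-4, 0, 0]], dr=[[0, 0, 0], [0, 0, 0], [0, 0, 0]])

```text
clock: 24.6
position: [0.5731, -0.1078, 0.0238]
tool_rot: [-0.016, -0.043, 0.999, 0.003]
ft_force: [-10.0, 0.1, 7.8]
width: 0.03
```

```bash
python3 - <<'E'
from h import *
st()
E
```

```text
t 24.6 pos [ 0.5731 -0.1078  0.0238] f [-10.    0.1   7.8] w 0.03
R [[-0.996, -0.085, -0.032], [-0.086, 0.996, 0.005], [0.031, 0.008, -0.999]] q [-0.16  0.63  0.46  1.65 -0.32  0.97  2.07]
```

Call:
jog_arm(fingers=[0.3, 0.3, 0.3, 0.3, -1, -1, -1, -1, -1], travel=[[8, 0, 0], [0, 0, -20], [0, 0, -20], [0, 0, -20], [-10, 0, -10], [-10, 0, 0], [-10, 0, 0], [0, 0, 0], [0, 0, 0]], dr=[[0, -0.03, 0], [0, 0, 0], [0, 0, 0], [0, 0, 0], [0, 0, 0], [0, 0, 0], [0, 0, 0], [0, 0, 0], [0, 0, 0]])

```text
clock: 25.5
position: [0.6041, -0.1077, 0.0999]
tool_rot: [0.009, -0.042, 0.999, 0.002]
ft_force: [0.2, -0.4, 0.7]
width: 0.0851
```

```bash
cat > chk.py <<'E'
from pins import *
def check(fn,box=(100,150,420,345)):
    """all in one picture: pins' fit + glass/mirror fits, seat error in carrier axes"""
    p=snap('wrist',fn);st()
    P=pins(p,box);print('pins',[(c.round(1).tolist(),int(a)) for c,a in P])
    N=np.array([.5992,-.0157]);c,s=np.cos(YAW),np.sin(YAW);X=np.array([c,s]);Y=np.array([-s,c])
    for nm,o in (('n1',.09),('n2',0),('n3',-.09)):
        n=N+o*Y
        for a in (-60,0,60):
            q=n+.033*(np.cos(np.radians(a))*X+np.sin(np.radians(a))*Y);print(nm,a,proj(p,[*q,.028]).round(1),end=' ')
        print()
    for o in mir(p,base=.014):
        d=o[1]-N;print('mirror fit carrier rel nest2 mm: x %.1f y %.1f'%(d@X*1000,d@Y*1000),'iou',o[2],o[3],o[4])
    glass(p,.038)
E
python3 -c "
from chk import *
check('w22')"
```

```text
t 25.55 pos [ 0.6041 -0.1075  0.0999] f [-0.2  0.4  1.4] w 0.0852
R [[-0.996, -0.085, 0.019], [-0.084, 0.996, 0.004], [-0.019, 0.003, -1.0]] q [-0.18  0.56  0.48  1.55 -0.29  1.09  2.03]
pins [([344.2, 226.0], 153), ([418.2, 223.0], 21), ([214.0, 229.0], 60), ([300.1, 229.2], 53), ([381.9, 246.8], 159), ([257.4, 253.9], 8)]
n1 -60 [477.8 229.4] n1 0 [513.6 250.8] n1 60 [561.  229.2] 
n2 -60 [346.7 229.6] n2 0 [385.4 251. ] n2 60 [430.  229.5] 
n3 -60 [215.3 229.9] n3 0 [257.  251.3] n3 60 [298.8 229.7] 
mirror fit carrier rel nest2 mm: x 1.0 y -89.7 iou 0.93 [169.0, 170.0, 164.0] (np.float64(257.0), np.float64(207.0))
glass [147, 51, 341, 259, 43181] [ 374.2 -103.7] [323.6 904.8] [ 0.4365 -0.0633  0.038 ]
glass [219, 176, 77, 72, 4364] [257.1 211.8] [71.8 77.1] [ 0.606  -0.1056  0.038 ]
glass [427, 232, 85, 68, 3594] [471.4 271.5] [67.4 99.7] [0.6376 0.0441 0.038 ]
glass [162, 324, 209, 49, 2321] [330.4 382.8] [108.1 357.7] [ 0.7435 -0.0365  0.038 ]
```

View pics/w22.png

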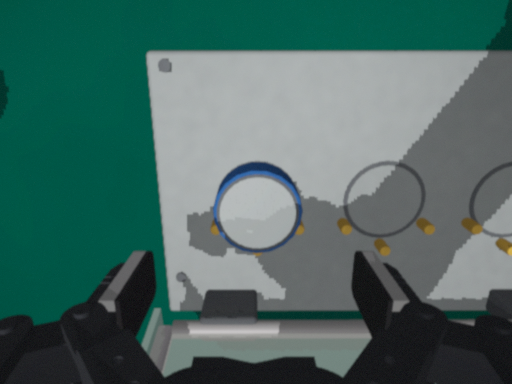

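Mirror C looks seated: it touches the pins, with fits within about 1 mm of nest 3. Next the mirrors on the left.

Call:
jog_arm(fingers=[-1, -1, -1, -1, -1, -1, -1, -1, -1, -1, -1, -1, -1, -1, -1, -1, -1], travel=[[0, 0, -25], [0, 0, -25], [0, 0, -25], [0, 0, -20], [10, 35, 0], [10, 35, 0], [10, 35, 0], [10, 35, 0], [10, 35, 0], [10, 35, 0], [10, 35, 0], [10, 35, 0], [10, 35, 0], [10, 35, 0], [10, 35, 0], [10, 25, 0], [0, 0, 0]], dr=[[0, 0.019, 0], [0, 0, 0], [0, 0, 0], [0, 0, 0], [0, 0, 0], [0, 0, 0], [0, 0, 0], [0, 0, 0], [0, 0, 0], [0, 0, 0], [0, 0, 0], [0, 0, 0], [0, 0, 0], [0, 0, 0], [0, 0, 0], [0, 0, 0], [0, 0, 0]])

```text
clock: 27.3
position: [0.4379, 0.3005, 0.1956]
tool_rot: [-0.005, -0.036, 0.999, 0.002]
ft_force: [-1.2, 0.7, 0.2]
width: 0.0854
```

```bash
python3 - <<'E'
from h import *
p=snap('wrist','w23');st()
for o in mir(p): print(o)
go([.449,.297,.1])
E
```

```text
t 27.35 pos [0.4391 0.298  0.1956] f [ 0.7  0.1 -0.7] w 0.0854
R [[-0.998, -0.069, -0.009], [-0.069, 0.998, 0.001], [0.009, 0.001, -1.0]] q [-0.9   0.31  0.36  1.63 -0.12  1.23  1.12]
(0.74, array([0.5405, 0.3257]), np.float64(0.94), [230.0, 230.0, 224.0], (np.float64(270.0), np.float64(263.0)))
(0.69, array([0.3459, 0.2951]), np.float64(0.93), [230.0, 118.0, 202.0], (np.float64(254.0), np.float64(66.0)))
(0.62, array([0.4515, 0.2965]), np.float64(0.96), [225.0, 225.0, 220.0], (np.float64(248.0), np.float64(182.0)))
travel now-axes [-9.2  0.8 95.7] tgt-axes [-8.5  0.6 95.7] dr [-0.     -0.0075 -0.0203]
```

View pics/w23.png

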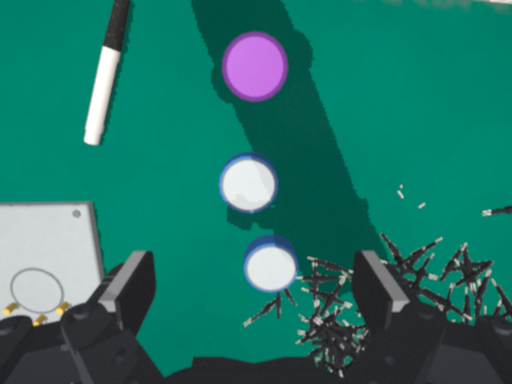

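Purple decoy at (255,66) is left alone. The blue mirrors are A at (248,182) and B at (270,263). Descending on A.

Call:
jog_arm(fingers=[-1, -1, -1, -1, -1, -1, -1, -1], travel=[[-11, -1, 10], [0, 0, 20], [0, 0, 25], [0, 0, 25], [0, 0, 20], [0, 0, 15], [0, 0, 10], [0, 0, 0]], dr=[[0, -0.008, -0.02], [0, 0, 0], [0, 0, 0], [0, 0, 0], [0, 0, 0], [0, 0, 0], [0, 0, 0], [0, 0, 0]])

```text
clock: 28.2
position: [0.4631, 0.2752, 0.0685]
tool_rot: [0.005, -0.029, 1.0, -0.004]
ft_force: [-0.5, -0.0, 0.4]
width: 0.0852
```

```bash
python3 - <<'E'
from h import *
p=snap('wrist','w24');st()
for o in mir(p): print(o)
go([.4515,.2965,.008])
E
```

```text
t 28.25 pos [0.4637 0.2754 0.0693] f [-0.2 -0.5 -0.5] w 0.0856
R [[-0.998, -0.057, 0.012], [-0.057, 0.998, -0.007], [-0.011, -0.008, -1.0]] q [-0.84  0.45  0.35  1.78 -0.17  0.94  1.2 ]
(0.78, array([0.3444, 0.2946]), np.float64(0.98), [221.0, 106.0, 192.0], (np.float64(307.0), np.float64(26.0)))
(0.76, array([0.4526, 0.297 ]), np.float64(0.95), [219.0, 218.0, 213.0], (np.float64(292.0), np.float64(199.0)))
(0.62, array([0.5411, 0.3255]), np.float64(0.9), [210.0, 210.0, 204.0], (np.float64(322.0), np.float64(320.0)))
travel now-axes [12.3 21.2 61.9] tgt-axes [10.9 21.1 62.2] dr [-0.0066  0.0126 -0.0275]
```

Call:
jog_arm(fingers=[-1, -1, -1, -1, -1], travel=[[11, 21, 0], [0, 0, 0], [0, 0, 8], [0, 0, 8], [0, 0, 0]], dr=[[-0.006, 0.013, -0.027], [0, 0, 0], [0, 0, 0], [0, 0, 0], [0, 0, 0]])

```text
clock: 28.8
position: [0.4526, 0.3022, 0.0564]
tool_rot: [0.002, -0.045, 0.999, 0.003]
ft_force: [0.4, 0.1, -0.5]
width: 0.0852
```

```bash
python3 - <<'E'
from h import *
p=snap('wrist','w25');st()
for o in mir(p): print(o)
go([.452,.2967,.008])
E
```

```text
t 28.85 pos [0.4528 0.3024 0.0568] f [-0.1 -0.5 -0.1] w 0.0855
R [[-0.996, -0.09, 0.004], [-0.09, 0.996, 0.006], [-0.005, 0.006, -1.0]] q [-0.86  0.47  0.32  1.77 -0.19  0.92  1.2 ]
(0.8, array([0.5413, 0.3262]), np.float64(0.68), [171.0, 139.0, 103.0], (np.float64(277.0), np.float64(332.0)))
(0.76, array([0.3442, 0.2947]), np.float64(0.98), [254.0, 139.0, 226.0], (np.float64(259.0), np.float64(34.0)))
(0.67, array([0.453 , 0.2965]), np.float64(0.94), [246.0, 246.0, 241.0], (np.float64(244.0), np.float64(221.0)))
travel now-axes [ 1.9 -5.8 49.1] tgt-axes [ 1.6 -5.5 49.1] dr [0.0062 0.0055 0.0044]
```

View pics/w25.png

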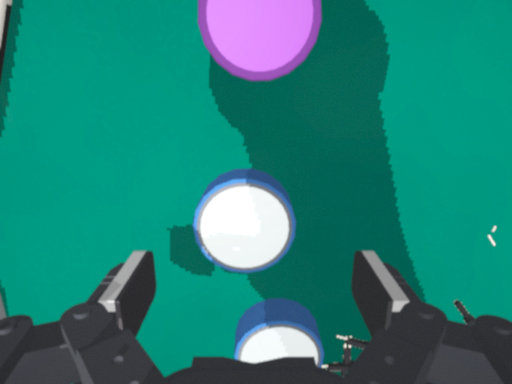

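Mirror A at (244,221), slightly left of centre. Shifting and descending.

Call:
jog_arm(fingers=[-1, -1, -1, -1, -1, -1, -1], travel=[[1, -5, 0], [0, 0, 0], [0, 0, 10], [0, 0, 10], [0, 0, 10], [0, 0, 10], [0, 0, 0]], dr=[[0.006, 0.005, 0], [0, 0, 0], [0, 0, 0], [0, 0, 0], [0, 0, 0], [0, 0, 0], [0, 0, 0]])

```text
clock: 29.6
position: [0.4527, 0.2956, 0.0133]
tool_rot: [-0.0, -0.044, 0.999, -0.001]
ft_force: [-0.4, 0.5, -0.4]
width: 0.0857
```

```bash
python3 - <<'E'
from h import *
st()
go([.452,.2967,.008])
E
```

```text
t 29.6 pos [0.4527 0.2956 0.0133] f [-0.4  0.5 -0.4] w 0.0857
R [[-0.996, -0.088, -0.0], [-0.088, 0.996, -0.001], [0.0, -0.001, -1.0]] q [-0.84  0.53  0.31  1.81 -0.21  0.83  1.23]
travel now-axes [0.6 1.2 5.3] tgt-axes [0.6 1.2 5.3] dr [-0.0012 -0.0004  0.0027]
```

Call:
jog_arm(fingers=[-1, -0.3, 0, 0.4, 1, 1, 1, 1, 1, 1], travel=[[0, 1, 5], [0, 0, 0], [0, 0, 0], [0, 0, 0], [0, 0, 0], [0, 0, 0], [0, 0, 0], [0, 0, -15], [0, 0, -15], [0, 0, 0]], dr=[[0, 0, 0], [0, 0, 0], [0, 0, 0], [0, 0, 0], [0, 0, 0], [0, 0, 0], [0, 0, 0], [0, 0, 0], [0, 0, 0], [0, 0, 0]])

```text
clock: 30.6
position: [0.4518, 0.2963, 0.0376]
tool_rot: [-0.001, -0.044, 0.999, -0.001]
ft_force: [0.0, -0.1, -0.4]
width: 0.056
```

```bash
python3 - <<'E'
from h import *
snap('wrist','w26');st()
go([.587,-.0167,.09])
E
```

```text
t 30.65 pos [0.4511 0.2959 0.0367] f [ 0.4  0.3 -1.5] w 0.0554
R [[-0.996, -0.088, -0.004], [-0.088, 0.996, -0.004], [0.004, -0.003, -1.0]] q [-0.85  0.5   0.32  1.79 -0.19  0.89  1.21]
travel now-axes [-107.6 -323.5  -52.7] tgt-axes [-108.7 -323.   -53.3] dr [-0.0033 -0.0039  0.0029]
```

View pics/w26.png

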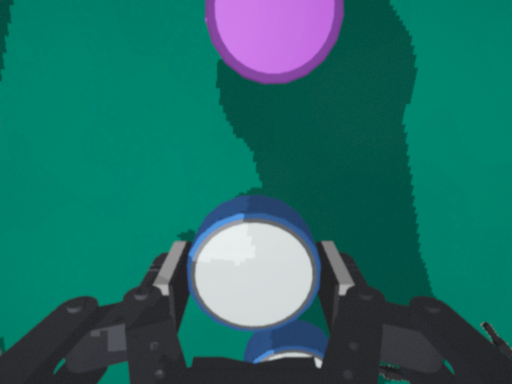

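Call:
jog_arm(fingers=[1, 1, 1, 1, 1, 1, 1, 1, 1, 1, 1, 1, 1, 1, 1, 1], travel=[[0, 0, -18], [0, 0, -18], [0, 0, -18], [-8, -28, 0], [-8, -28, 0], [-8, -28, 0], [-8, -28, 0], [-8, -28, 0], [-8, -28, 0], [-8, -28, 0], [-8, -28, 0], [-8, -28, 0], [-8, -28, 0], [-8, -24, 0], [0, 0, 0], [0, 0, 0]], dr=[[0, 0, 0], [0, 0, 0], [0, 0, 0], [0, 0, 0], [0, 0, 0], [0, 0, 0], [0, 0, 0], [0, 0, 0], [0, 0, 0], [0, 0, 0], [0, 0, 0], [0, 0, 0], [0, 0, 0], [0, 0, 0], [0, 0, 0], [0, 0, 0]])

```text
clock: 32.25
position: [0.5602, -0.0098, 0.0757]
tool_rot: [-0.014, -0.047, 0.999, -0.005]
ft_force: [-0.2, 1.3, -2.2]
width: 0.0554
```

```bash
python3 - <<'E'
from h import *
snap('wrist','w27');st()
go([.587,-.0167,.045])
E
```

```text
t 32.3 pos [ 0.5601 -0.0104  0.0758] f [ 0.5 -0.6 -3.1] w 0.0558
R [[-0.995, -0.095, -0.028], [-0.095, 0.995, -0.013], [0.029, -0.01, -1.0]] q [-0.32  0.51  0.42  1.68 -0.22  1.03  1.83]
travel now-axes [-27.1  -8.6  30.1] tgt-axes [-26.3  -8.6  30.8] dr [-0.01   -0.0288  0.0094]
```

View pics/w27.png

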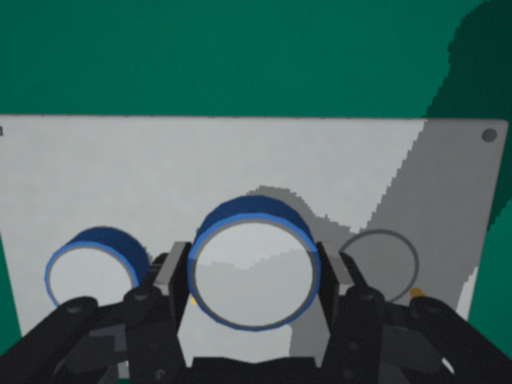

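Call:
jog_arm(fingers=[1, 1, 1, 1, 1, 1], travel=[[-11, -4, 6], [-11, -4, 6], [0, 0, 8], [0, 0, 7], [0, 0, 4], [0, 0, 0]], dr=[[-0.01, -0.028, 0.009], [0, 0, 0], [0, 0, 0], [0, 0, 0], [0, 0, 0], [0, 0, 0]])

```text
clock: 32.9
position: [0.5807, -0.0089, 0.0401]
tool_rot: [-0.003, -0.048, 0.999, 0.002]
ft_force: [-0.2, 0.4, -1.5]
width: 0.0559
```

```bash
python3 - <<'E'
from h import *
st()
go([.587,-.0167,.0235])
E
```

```text
t 32.9 pos [ 0.5807 -0.0089  0.0401] f [-0.2  0.4 -1.5] w 0.0559
R [[-0.995, -0.095, -0.007], [-0.095, 0.995, 0.004], [0.006, 0.005, -1.0]] q [-0.29  0.57  0.39  1.67 -0.26  0.96  1.87]
travel now-axes [-5.6 -8.5 16.5] tgt-axes [-5.6 -8.3 16.6] dr [ 0.0048 -0.0065  0.0099]
```

Call:
jog_arm(fingers=[1, 1, 1, 1, 1, 1], travel=[[-3, -9, 0], [0, 0, 0], [0, 0, 7], [0, 0, 6], [0, 0, 3], [0, 0, 0]], dr=[[0.005, -0.006, 0.01], [0, 0, 0], [0, 0, 0], [0, 0, 0], [0, 0, 0], [0, 0, 0]])

```text
clock: 33.5
position: [0.585, -0.0183, 0.0233]
tool_rot: [0.0, -0.042, 0.999, -0.0]
ft_force: [0.0, 0.4, -1.1]
width: 0.0558
```

```bash
python3 - <<'E'
from h import *
st();snap('wrist','w28')
go([.589,-.0165,.0235])
E
```

```text
t 33.5 pos [ 0.585  -0.0183  0.0233] f [ 0.   0.4 -1.1] w 0.0558
R [[-0.996, -0.084, 0.001], [-0.084, 0.996, -0.001], [-0.001, -0.001, -1.0]] q [-0.27  0.6   0.39  1.68 -0.27  0.92  1.88]
travel now-axes [-4.   1.4  0. ] tgt-axes [-4.   1.4 -0. ] dr [-0.0006  0.001  -0.0008]
```

View pics/w28.png

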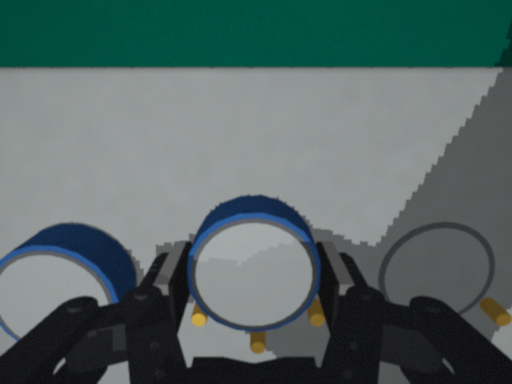

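Mirror A is just in front of nest 2's pins. Sliding a little, then release and retreat.

Call:
jog_arm(fingers=[1, 1, -0.65, -0.65, -0.65, -0.65, -0.65, -0.65, 0.3, 0.3, 0.3, 0.3], travel=[[-3, 1, 0], [0, 0, 0.5], [0, 0, 0], [0, 0, 0], [0, 0, 0], [0, 0, -15], [0, 0, -20], [0, 0, -10], [16, 0, 0], [16, 0, 0], [14, 0, 0], [0, 0, 0]], dr=[[0, 0, 0], [0, 0, 0], [0, 0, 0], [0, 0, 0], [0, 0, 0], [0, 0, 0], [0, 0, 0], [0, 0, 0], [0, 0, 0], [0, 0, 0], [0, 0, 0], [0, 0, 0]])

```text
clock: 34.75
position: [0.5457, -0.0213, 0.0773]
tool_rot: [0.006, -0.042, 0.999, -0.0]
ft_force: [0.8, -0.0, 0.7]
width: 0.0298
```

```bash
python3 - <<'E'
from h import *
st();snap('wrist','w29')
c=np.array([np.cos(YAW),np.sin(YAW)]);n=np.array([.5992,-.0157]);t=n-.058*c;go([*t,.024])
E
```

```text
t 34.75 pos [ 0.5457 -0.0213  0.0773] f [ 0.8 -0.   0.7] w 0.0298
R [[-0.996, -0.085, 0.013], [-0.085, 0.996, -0.0], [-0.013, -0.001, -1.0]] q [-0.31  0.45  0.42  1.76 -0.22  0.96  1.86]
travel now-axes [ 6.5  1.1 53.6] tgt-axes [ 5.7  1.  53.7] dr [-0.0017  0.0152 -0.0004]
```

View pics/w29.png

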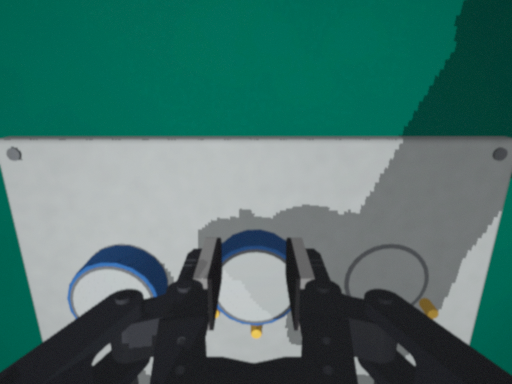

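Call:
jog_arm(fingers=[0.3, 0.3, 0.3, 0.3, 0.3, 0.3], travel=[[8, 1, 0], [0, 0, 13], [0, 0, 13], [0, 0, 13], [0, 0, 9], [0, 0, 0]], dr=[[0, 0.015, 0], [0, 0, 0], [0, 0, 0], [0, 0, 0], [0, 0, 0], [0, 0, 0]])

```text
clock: 35.4
position: [0.5408, -0.0203, 0.0246]
tool_rot: [-0.0, -0.043, 0.999, -0.001]
ft_force: [0.1, 0.7, -0.2]
width: 0.0298
```

```bash
python3 - <<'E'
from h import *
st();snap('wrist','w30')
c=np.array([np.cos(YAW),np.sin(YAW)]);n=np.array([.5992,-.0157]);t=n-.036*c;go([*t,.024])
E
```

```text
t 35.4 pos [ 0.5408 -0.0203  0.0246] f [ 0.1  0.7 -0.2] w 0.0298
R [[-0.996, -0.086, -0.0], [-0.086, 0.996, -0.002], [0.0, -0.002, -1.0]] q [-0.29  0.52  0.4   1.8  -0.26  0.86  1.88]
travel now-axes [-22.3  -0.4   1.2] tgt-axes [-22.3  -0.4   1.2] dr [-0.0023  0.0004  0.0008]
```

Call:
jog_arm(fingers=[0.3, 0.3, 0.3, 0.3, 0.3, 0.3, 0.3], travel=[[-5, 0, -2], [-5, 0, 0], [-5, 0, 0], [-4, 0, 0], [-4, 0, 0], [-4, 0, 0], [-4, 0, 0]], dr=[[0, 0, 0], [0, 0, 0], [0, 0, 0], [0, 0, 0], [0, 0, 0], [0, 0, 0], [0, 0, 0]])

```text
clock: 36.15
position: [0.5657, -0.0181, 0.0275]
tool_rot: [-0.009, -0.043, 0.999, -0.0]
ft_force: [-8.9, -0.3, 8.0]
width: 0.0296
```

```bash
python3 - <<'E'
from h import *
st();snap('wrist','w31')
c=np.array([np.cos(YAW),np.sin(YAW)]);n=np.array([.5992,-.0157]);t=n-.036*c;go([*t,.024])
E
```

```text
t 36.15 pos [ 0.5657 -0.0181  0.0275] f [-8.9 -0.3  8. ] w 0.0296
R [[-0.996, -0.086, -0.019], [-0.086, 0.996, -0.001], [0.019, 0.001, -1.0]] q [-0.28  0.57  0.4   1.71 -0.26  0.93  1.88]
travel now-axes [ 2.4 -0.5  3.4] tgt-axes [ 2.4 -0.5  3.4] dr [ 0.0006 -0.0192  0.0007]
```

View pics/w31.png

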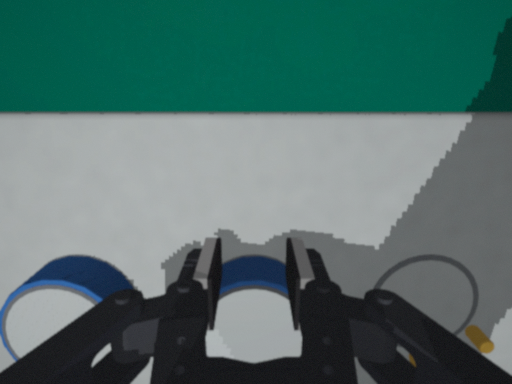

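Stalled against the pins at the same offset as in nest 3. Back off and check.

Call:
jog_arm(fingers=[0.3, 0.3, 0.3, 0.3, -1, -1, -1, -1, -1], travel=[[8, 0, 0], [0, 0, -20], [0, 0, -20], [0, 0, -20], [-10, 0, -10], [-10, 0, 0], [-10, 0, 0], [0, 0, 0], [0, 0, 0]], dr=[[0, -0.019, 0], [0, 0, 0], [0, 0, 0], [0, 0, 0], [0, 0, 0], [0, 0, 0], [0, 0, 0], [0, 0, 0], [0, 0, 0]])

```text
clock: 37.1
position: [0.5916, -0.0167, 0.1026]
tool_rot: [0.003, -0.043, 0.999, 0.0]
ft_force: [-0.2, -0.4, -0.6]
width: 0.0856
```

```bash
python3 -c "
from chk import *
check('w32')"
```

```text
t 37.15 pos [ 0.5917 -0.0166  0.1026] f [ 0.7 -0.5 -0.3] w 0.0853
R [[-0.996, -0.085, 0.007], [-0.085, 0.996, 0.0], [-0.007, -0.0, -1.0]] q [-0.3   0.51  0.42  1.6  -0.23  1.08  1.84]
pins [([168.5, 232.4], 131), ([341.2, 233.1], 117), ([212.6, 235.1], 54), ([297.1, 235.0], 55), ([418.4, 235.0], 9), ([380.8, 254.7], 73)]
n1 -60 [342.9 235.6] n1 0 [381.2 256.7] n1 60 [424.9 235.5] 
n2 -60 [213.8 235.6] n2 0 [254.8 256.7] n2 60 [295.8 235.6] 
n3 -60 [ 84.7 235.6] n3 0 [128.4 256.7] n3 60 [166.7 235.6] 
mirror fit carrier rel nest2 mm: x -0.2 y -88.9 iou 0.93 [165.0, 164.0, 159.0] (np.float64(122.0), np.float64(212.0))
glass [7, 62, 419, 252, 58160] [-136.6 1883.4] [ 563.6 2997.5] [-1.3278  0.2322  0.038 ]
glass [80, 184, 76, 70, 4157] [117.1 218.5] [67.4 78.2] [ 0.6064 -0.1055  0.038 ]
glass [217, 184, 76, 70, 4115] [254.7 218.3] [69.6 75. ] [ 0.5986 -0.0158  0.038 ]
glass [424, 206, 50, 99, 1651] [451.1 263.8] [ 34.2 115.8] [0.6206 0.1208 0.038 ]
glass [136, 329, 233, 14, 2386] [255.5 341.3] [ 28.8 246.7] [ 0.6967 -0.0068  0.038 ]
```

View pics/w32.png

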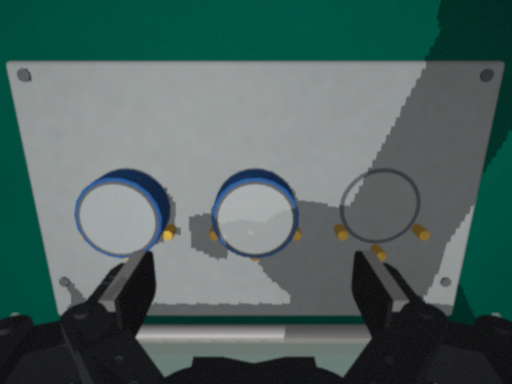

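Both mirrors are seated (glass centres within 0.6 mm of nests 3 and 2). Going to B.

Call:
jog_arm(fingers=[-1, -1, -1, -1, -1, -1, -1, -1, -1, -1, -1, -1, -1, -1], travel=[[0, 0, -20], [0, 0, -25], [0, 0, -15], [3, 34, 0], [3, 34, 0], [3, 34, 0], [3, 34, 0], [3, 34, 0], [3, 34, 0], [3, 34, 0], [3, 34, 0], [3, 34, 0], [0, 30, 0], [0, 0, 0]], dr=[[0, 0, 0], [0, 0, 0], [0, 0, 0], [0, 0, 0], [0, 0, 0], [0, 0, 0], [0, 0, 0], [0, 0, 0], [0, 0, 0], [0, 0, 0], [0, 0, 0], [0, 0, 0], [0, 0, 0], [0, 0, 0]])

```text
clock: 38.6
position: [0.527, 0.3233, 0.1607]
tool_rot: [-0.002, -0.038, 0.999, -0.0]
ft_force: [-1.4, -0.1, 0.2]
width: 0.0852
```

```bash
python3 - <<'E'
from h import *
p=snap('wrist','w33');st()
for o in mir(p): print(o)
go([.5405,.3257,.1])
E
```

```text
t 38.65 pos [0.5278 0.32   0.1607] f [-0.  -0.5 -0. ] w 0.0854
R [[-0.997, -0.072, -0.004], [-0.072, 0.997, -0.004], [0.005, -0.004, -1.0]] q [-0.8   0.51  0.35  1.43 -0.18  1.24  1.2 ]
(0.56, array([0.54  , 0.3259]), np.float64(0.93), [224.0, 225.0, 219.0], (np.float64(256.0), np.float64(191.0)))
travel now-axes [-12.3   8.2  60.9] tgt-axes [-12.2   7.6  61. ] dr [-0.0057 -0.0038 -0.0169]
```

View pics/w33.png

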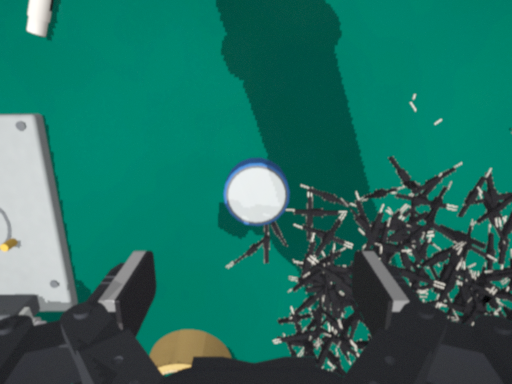

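B at (256,193) is confirmed blue with grey glass. The black clip pile lies to its lower right, so I'll turn the jaws 45° to grip along the free diagonal.

Call:
jog_arm(fingers=[-1, -1, -1, -1, -1, -1, -1, -1], travel=[[-12, 7, 0], [0, 0, 0], [0, 0, 0], [0, 0, 0], [0, 0, 0], [0, 0, 0], [0, 0, 0], [0, 0, 0]], dr=[[0, 0, -0.13], [0, 0, -0.13], [0, 0, -0.13], [0, 0, -0.13], [0, 0, -0.13], [0, 0, -0.13], [0, 0, 0], [0, 0, 0]])

```text
clock: 39.5
position: [0.5464, 0.3028, 0.1607]
tool_rot: [-0.005, -0.412, 0.911, -0.009]
ft_force: [0.2, 0.3, 1.2]
width: 0.0852
```

```bash
python3 - <<'E'
from h import *
p=snap('wrist','w34');s=st()
for o in mir(p): print(o)
go([.540,.3259,.06],YAW+.78)
E
```

```text
t 39.55 pos [0.5466 0.3025 0.1607] f [ 0.2 -0.7  0.3] w 0.0857
R [[-0.66, -0.752, -0.002], [-0.751, 0.66, -0.022], [0.017, -0.013, -1.0]] q [-0.67  0.52  0.19  1.39 -0.08  1.25  1.95]
(0.85, array([0.54  , 0.3255]), np.float64(0.94), [215.0, 216.0, 210.0], (np.float64(278.0), np.float64(193.0)))
(0.85, array([0.3436, 0.2942]), np.float64(0.97), [210.0, 91.0, 179.0], (np.float64(444.0), np.float64(19.0)))
travel now-axes [-14.6  21.1 100.2] tgt-axes [-13.1  19.7 100.7] dr [-0.0125 -0.0172 -0.0139]
```

View pics/w34.png

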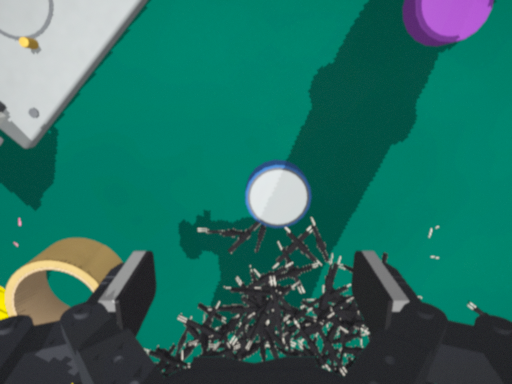

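Call:
jog_arm(fingers=[-1, -1, -1, -1, -1, -1, -1, -1], travel=[[-13, 20, 0], [0, 0, 0], [0, 0, 15], [0, 0, 20], [0, 0, 20], [0, 0, 20], [0, 0, 15], [0, 0, 0]], dr=[[-0.012, -0.017, -0.014], [0, 0, 0], [0, 0, 0], [0, 0, 0], [0, 0, 0], [0, 0, 0], [0, 0, 0], [0, 0, 0]])

```text
clock: 40.4
position: [0.5372, 0.3357, 0.0684]
tool_rot: [0.002, -0.422, 0.907, 0.002]
ft_force: [-0.8, -0.3, 0.1]
width: 0.0852
```

```bash
python3 - <<'E'
from h import *
p=snap('wrist','w35');s=st()
for o in mir(p): print(o)
go([.540,.3256,.008],YAW+.78)
E
```

```text
t 40.45 pos [0.5379 0.3363 0.0696] f [ 0.6 -0.2  0.1] w 0.0854
R [[-0.644, -0.765, 0.004], [-0.765, 0.644, 0.007], [-0.008, 0.002, -1.0]] q [-0.69  0.6   0.16  1.49 -0.11  1.05  1.94]
(0.98, array([0.5405, 0.3258]), np.float64(0.96), [247.0, 247.0, 242.0], (np.float64(238.0), np.float64(206.0)))
travel now-axes [ 8.4 -7.9 62.8] tgt-axes [ 7.7 -7.9 62.9] dr [0.0007 0.0107 0.0059]
```

View pics/w35.png

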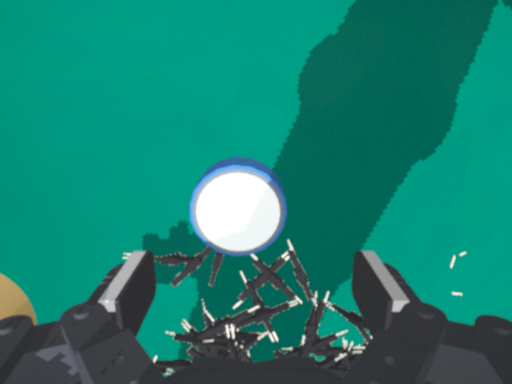

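B at (238,210); the jaw line is clear of clips. Correcting and descending.

Call:
jog_arm(fingers=[-1, -1, -1, -1, -1, -1, -1], travel=[[7, -8, 0], [0, 0, 0], [0, 0, 10], [0, 0, 10], [0, 0, 10], [0, 0, 5], [0, 0, 0]], dr=[[0, 0.01, 0], [0, 0, 0], [0, 0, 0], [0, 0, 0], [0, 0, 0], [0, 0, 0], [0, 0, 0]])

```text
clock: 41.2
position: [0.5433, 0.3264, 0.0367]
tool_rot: [0.003, -0.422, 0.907, 0.001]
ft_force: [-0.6, 0.5, -1.0]
width: 0.0856
```

```bash
python3 - <<'E'
from h import *
p=snap('wrist','w36');s=st()
go([.540,.3257,.008],YAW+.78)
E
```

```text
t 41.25 pos [0.5434 0.3264 0.0369] f [-0.3  1.3  0.1] w 0.0857
R [[-0.644, -0.765, 0.006], [-0.765, 0.644, 0.004], [-0.007, -0.002, -1.0]] q [-0.67  0.64  0.16  1.52 -0.11  0.98  1.96]
travel now-axes [ 2.9  2.2 28.9] tgt-axes [ 2.8  2.1 28.9] dr [-0.0018  0.0065  0.0054]
```

View pics/w36.png

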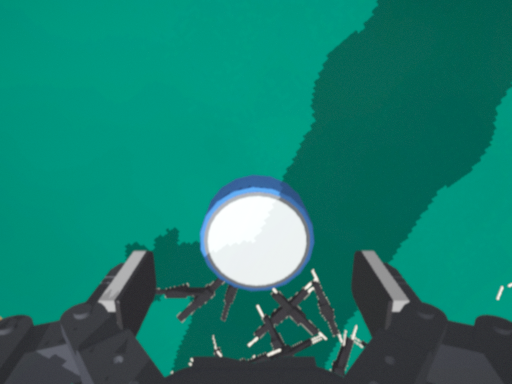

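Call:
jog_arm(fingers=[-1, -1, -1, -1, -1], travel=[[3, 2, 5], [0, 0, 9], [0, 0, 8], [0, 0, 5], [0, 0, 0]], dr=[[0, 0.006, 0], [0, 0, 0], [0, 0, 0], [0, 0, 0], [0, 0, 0]])

```text
clock: 41.75
position: [0.5397, 0.3259, 0.0078]
tool_rot: [0.001, -0.422, 0.907, -0.001]
ft_force: [-0.7, -0.3, -0.0]
width: 0.0855
```

```bash
python3 - <<'E'
from h import *
s=st()
go([.540,.3257,.008],YAW+.78)
E
```

```text
t 41.75 pos [0.5397 0.3259 0.0078] f [-0.7 -0.3 -0. ] w 0.0855
R [[-0.644, -0.765, 0.002], [-0.765, 0.644, -0.001], [-0.001, -0.002, -1.0]] q [-0.67  0.67  0.15  1.54 -0.12  0.93  1.96]
travel now-axes [-0.1 -0.4 -0.2] tgt-axes [-0.1 -0.4 -0.2] dr [-0.0018  0.0006  0.0059]
```

Call:
jog_arm(fingers=[-0.3, 0, 0.4, 1, 1, 1, 1, 1, 1, 1], travel=[[0, 0, 0], [0, 0, 0], [0, 0, 0], [0, 0, 0], [0, 0, 0], [0, 0, 0], [0, 0, -15], [0, 0, -20], [0, 0, -20], [0, 0, 0]], dr=[[0, 0, 0], [0, 0, 0], [0, 0, 0], [0, 0, 0], [0, 0, 0], [0, 0, 0], [0, 0, 0], [0, 0, 0], [0, 0, 0], [0, 0, 0]])

```text
clock: 42.75
position: [0.5393, 0.3254, 0.066]
tool_rot: [0.0, -0.422, 0.907, -0.001]
ft_force: [0.9, 0.3, -1.2]
width: 0.0553
```

```bash
python3 - <<'E'
from h import *
p=snap('wrist','w37');s=st()
go([.577,.0725,.09])
E
```

```text
t 42.8 pos [0.5382 0.3248 0.0644] f [ 0.1  0.5 -1.1] w 0.0556
R [[-0.644, -0.765, -0.002], [-0.765, 0.644, -0.003], [0.003, -0.001, -1.0]] q [-0.68  0.61  0.16  1.5  -0.11  1.05  1.95]
travel now-axes [ 168.2 -192.1  -24.9] tgt-axes [ -17.1 -254.7  -25.6] dr [-0.0021 -0.003   0.7857]
```

View pics/w37.png

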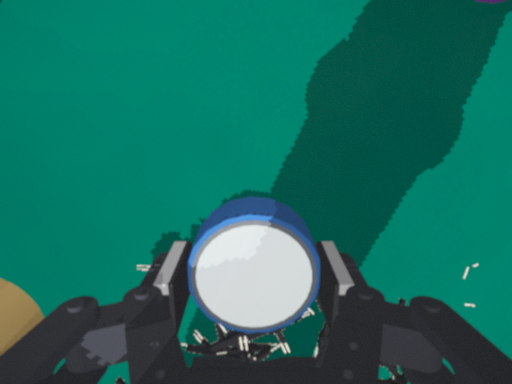

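B is held. Turning the wrist back and carrying it to nest 1.

Call:
jog_arm(fingers=[1, 1, 1, 1, 1, 1, 1, 1, 1, 1], travel=[[0, 0, -15], [0, 0, -15], [0, 0, 0], [0, 0, 0], [0, 0, 0], [0, 0, 0], [0, 0, 0], [0, 0, 0], [0, 0, 0], [0, 0, 0]], dr=[[0, 0, 0], [0, 0, 0], [0, 0, 0.13], [0, 0, 0.13], [0, 0, 0.13], [0, 0, 0.13], [0, 0, 0.13], [0, 0, 0.13], [0, 0, 0], [0, 0, 0]])

```text
clock: 43.8
position: [0.534, 0.3233, 0.0949]
tool_rot: [-0.006, -0.032, 0.999, -0.004]
ft_force: [-0.1, 0.7, -1.8]
width: 0.0557
```

```bash
python3 - <<'E'
from h import *
s=st()
go([.577,.0725,.09])
E
```

```text
t 43.8 pos [0.534  0.3233 0.0949] f [-0.1  0.7 -1.8] w 0.0557
R [[-0.998, -0.063, -0.012], [-0.063, 0.998, -0.008], [0.012, -0.007, -1.0]] q [-0.8   0.59  0.35  1.48 -0.21  1.13  1.22]
travel now-axes [ -27.1 -253.     6.4] tgt-axes [ -21.4 -253.6    4.9] dr [-0.0069 -0.0122 -0.0221]
```

Call:
jog_arm(fingers=[1, 1, 1, 1, 1, 1, 1, 1, 1, 1, 1], travel=[[-2, -28, 0], [-2, -28, 0], [-2, -28, 0], [-2, -28, 0], [-2, -28, 0], [-2, -28, 0], [-2, -28, 0], [-2, -28, 0], [0, -20, 0], [0, 0, 0], [0, 0, 0]], dr=[[0, -0.012, -0.022], [0, 0, 0], [0, 0, 0], [0, 0, 0], [0, 0, 0], [0, 0, 0], [0, 0, 0], [0, 0, 0], [0, 0, 0], [0, 0, 0], [0, 0, 0]])

```text
clock: 44.9
position: [0.573, 0.0764, 0.0961]
tool_rot: [-0.001, -0.059, 0.998, -0.001]
ft_force: [0.5, 1.2, -2.3]
width: 0.0559
```

```bash
python3 - <<'E'
from h import *
p=snap('wrist','w38');s=st()
go([.579,.0728,.045])
E
```

```text
t 44.95 pos [0.573  0.0761 0.0962] f [ 0.3 -1.4 -1.7] w 0.0555
R [[-0.993, -0.118, -0.002], [-0.118, 0.993, -0.004], [0.002, -0.004, -1.0]] q [-0.44  0.5   0.39  1.63 -0.21  1.06  1.7 ]
travel now-axes [-5.7 -3.8 51.2] tgt-axes [-5.7 -3.8 51.2] dr [-0.0036 -0.0021  0.0325]
```

View pics/w38.png

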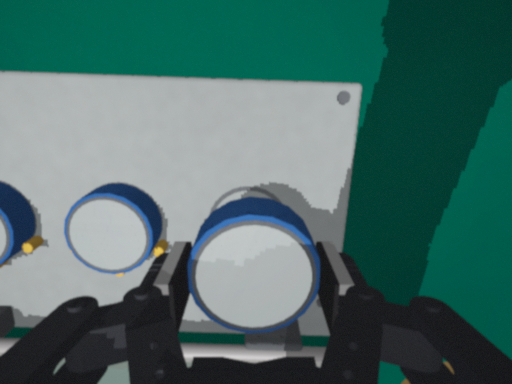

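Call:
jog_arm(fingers=[1, 1, 1, 1, 1, 1, 1], travel=[[-2, -4, 0], [0, 0, 0], [0, 0, 14], [0, 0, 14], [0, 0, 14], [0, 0, 7], [0, 0, 0]], dr=[[0, 0, 0.032], [0, 0, 0], [0, 0, 0], [0, 0, 0], [0, 0, 0], [0, 0, 0], [0, 0, 0]])

```text
clock: 45.65
position: [0.5738, 0.0813, 0.0419]
tool_rot: [-0.002, -0.049, 0.999, 0.0]
ft_force: [-0.2, -0.1, -1.1]
width: 0.0556
```

```bash
python3 - <<'E'
from h import *
s=st()
go([.579,.0728,.0235])
E
```

```text
t 45.65 pos [0.5738 0.0813 0.0419] f [-0.2 -0.1 -1.1] w 0.0556
R [[-0.995, -0.097, -0.004], [-0.097, 0.995, 0.0], [0.004, 0.001, -1.0]] q [-0.44  0.56  0.37  1.68 -0.24  0.95  1.7 ]
travel now-axes [-4.4 -9.  18.4] tgt-axes [-4.4 -8.9 18.4] dr [ 0.0008 -0.0044  0.0116]
```

Call:
jog_arm(fingers=[1, 1, 1, 1, 1, 1], travel=[[-5, -9, 0], [0, 0, 0], [0, 0, 8], [0, 0, 6], [0, 0, 3], [0, 0, 0]], dr=[[0, -0.004, 0.012], [0, 0, 0], [0, 0, 0], [0, 0, 0], [0, 0, 0], [0, 0, 0]])

```text
clock: 46.25
position: [0.5816, 0.0721, 0.0247]
tool_rot: [0.001, -0.042, 0.999, 0.0]
ft_force: [0.2, 0.5, -2.1]
width: 0.056
```

```bash
python3 - <<'E'
from h import *
p=snap('wrist','w39');s=st()
go([.582,.0730,.0235])
E
```

```text
t 46.3 pos [0.5817 0.0722 0.0249] f [-0.3 -0.6 -1.9] w 0.0558
R [[-0.996, -0.084, 0.003], [-0.084, 0.996, 0.001], [-0.003, 0.001, -1.0]] q [-0.41  0.59  0.37  1.68 -0.26  0.92  1.71]
travel now-axes [-0.4  0.8  1.4] tgt-axes [-0.4  0.8  1.4] dr [ 0.0008  0.0031 -0.0012]
```

View pics/w39.png

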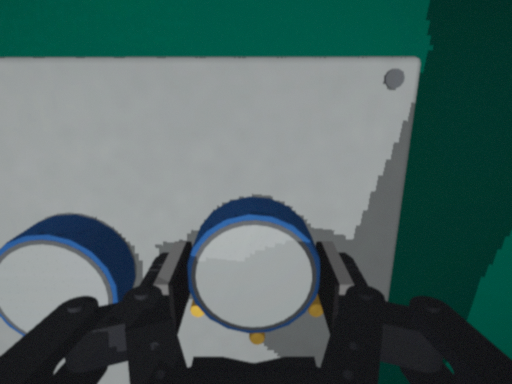

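B sits just in front of nest 1's pins. Release, retreat, prepare the two-finger push.

Call:
jog_arm(fingers=[1, 1, -0.65, -0.65, -0.65, -0.65, -0.65, -0.65, 0.3, 0.3, 0.3, 0.3, 0.3], travel=[[0, 1, 1.5], [0, 0, 0], [0, 0, 0], [0, 0, 0], [0, 0, 0], [0, 0, -15], [0, 0, -20], [0, 0, -10], [16, 0, 0], [16, 0, 0], [16, 0, 0], [4, 0, 0], [0, 0, 0]], dr=[[0, 0, 0], [0, 0, 0], [0, 0, 0], [0, 0, 0], [0, 0, 0], [0, 0, 0], [0, 0, 0], [0, 0, 0], [0, 0, 0], [0, 0, 0], [0, 0, 0], [0, 0, 0], [0, 0, 0]])

```text
clock: 47.6
position: [0.5341, 0.0692, 0.0789]
tool_rot: [0.009, -0.042, 0.999, 0.002]
ft_force: [0.2, 1.6, 0.2]
width: 0.0298
```

```bash
python3 - <<'E'
from h import *
st();snap('wrist','w40')
c=np.array([np.cos(YAW),np.sin(YAW)]);n=np.array([.5916,.0739]);t=n-.058*c;go([*t,.026])
E
```

```text
t 47.6 pos [0.5341 0.0692 0.0789] f [0.2 1.6 0.2] w 0.0298
R [[-0.996, -0.084, 0.018], [-0.084, 0.996, 0.004], [-0.019, 0.002, -1.0]] q [-0.47  0.43  0.4   1.78 -0.21  0.95  1.67]
travel now-axes [ 1.7 -0.3 52.8] tgt-axes [ 0.7 -0.2 52.9] dr [ 0.0022  0.0188 -0.0013]
```

View pics/w40.png

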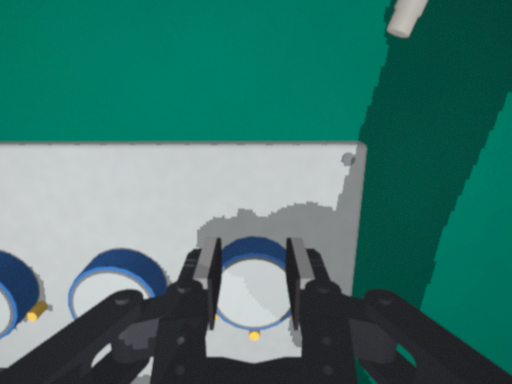

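Call:
jog_arm(fingers=[0.3, 0.3, 0.3, 0.3, 0.3, 0.3], travel=[[3, 0, 0], [0, 0, 13], [0, 0, 13], [0, 0, 13], [0, 0, 8], [0, 0, 0]], dr=[[0, 0.019, 0], [0, 0, 0], [0, 0, 0], [0, 0, 0], [0, 0, 0], [0, 0, 0]])

```text
clock: 48.25
position: [0.5329, 0.0689, 0.0264]
tool_rot: [-0.001, -0.042, 0.999, 0.0]
ft_force: [-1.0, -0.6, 0.1]
width: 0.0302
```

```bash
python3 - <<'E'
from h import *
st()
c=np.array([np.cos(YAW),np.sin(YAW)]);n=np.array([.5916,.0739]);t=n-.036*c;go([*t,.026])
E
```

```text
t 48.25 pos [0.5329 0.0689 0.0264] f [-1.  -0.6  0.1] w 0.0302
R [[-0.996, -0.084, -0.002], [-0.084, 0.996, 0.001], [0.002, 0.001, -1.0]] q [-0.44  0.51  0.38  1.81 -0.24  0.86  1.7 ]
travel now-axes [-22.9  -0.    0.3] tgt-axes [-22.9  -0.    0.4] dr [ 0.001  -0.0023 -0.0012]
```

Call:
jog_arm(fingers=[0.3, 0.3, 0.3, 0.3, 0.3, 0.3, 0.3], travel=[[-5, 0, 0], [-5, 0, 0], [-5, 0, 0], [-4, 0, 0], [-4, 0, 0], [-4, 0, 0], [-4, 0, 0]], dr=[[0, 0, 0], [0, 0, 0], [0, 0, 0], [0, 0, 0], [0, 0, 0], [0, 0, 0], [0, 0, 0]])

```text
clock: 48.95
position: [0.5579, 0.0717, 0.0256]
tool_rot: [-0.011, -0.043, 0.999, 0.001]
ft_force: [-10.8, -0.7, 7.7]
width: 0.03
```

```bash
python3 - <<'E'
from h import *
st()
c=np.array([np.cos(YAW),np.sin(YAW)]);n=np.array([.5916,.0739]);t=n-.036*c;go([*t,.026])
E
```

```text
t 48.95 pos [0.5579 0.0717 0.0256] f [-10.8  -0.7   7.7] w 0.03
R [[-0.996, -0.085, -0.021], [-0.085, 0.996, 0.001], [0.021, 0.003, -1.0]] q [-0.42  0.57  0.37  1.72 -0.25  0.92  1.71]
travel now-axes [ 2.3 -0.7 -0.4] tgt-axes [ 2.3 -0.7 -0.4] dr [ 0.0029 -0.021  -0.0004]
```

Same stall offset. Backing off to check all three.

Call:
jog_arm(fingers=[0.3, 0.3, 0.3, 0.3, 0.3, -1, -1, -1, -1, -1, -1, -1], travel=[[8, 0, 0], [0, 0, -20], [0, 0, -20], [0, 0, -20], [0, 0, -20], [-5, -22, -10], [-5, -22, 0], [-5, -22, 0], [0, -22, 0], [0, 0, 0], [0, 0, 0], [0, 0, 0]], dr=[[0, -0.02, 0], [0, 0, 0], [0, 0, 0], [0, 0, 0], [0, 0, 0], [0, 0, 0], [0, 0, 0], [0, 0, 0], [0, 0, 0], [0, 0, 0], [0, 0, 0], [0, 0, 0]])

```text
clock: 50.15
position: [0.5803, -0.0163, 0.1236]
tool_rot: [0.007, -0.044, 0.999, 0.001]
ft_force: [0.5, -0.1, 0.9]
width: 0.0853
```

```bash
python3 -c "
from chk import *
check('w41')
for n in ('side','scene'):
  p=snap(n,n+'41')
  print(n,place(p,'cover_tab'),place(p,'mirror_1_center'))
"
```

```text
t 50.2 pos [ 0.5803 -0.0155  0.1235] f [ 0.1 -0.1 -0.5] w 0.0855
R [[-0.996, -0.09, 0.014], [-0.09, 0.996, 0.004], [-0.014, 0.003, -1.0]] q [-0.31  0.47  0.43  1.61 -0.22  1.1   1.84]
pins [([173.9, 232.7], 116), ([330.5, 232.8], 120), ([213.8, 235.2], 45), ([290.9, 235.3], 45), ([252.2, 257.4], 9)]
n1 -60 [332.5 236.1] n1 0 [367.4 255.3] n1 60 [407.  236.3] 
n2 -60 [215.1 235.9] n2 0 [252.4 255.1] n2 60 [289.7 236. ] 
n3 -60 [ 97.5 235.7] n3 0 [137.1 254.9] n3 60 [172.2 235.8] 
mirror fit carrier rel nest2 mm: x 0.2 y 90.2 iou 0.91 [155.0, 155.0, 150.0] (np.float64(373.0), np.float64(215.0))
mirror fit carrier rel nest2 mm: x 0.5 y -0.1 iou 0.95 [162.0, 162.0, 157.0] (np.float64(252.0), np.float64(216.0))
mirror fit carrier rel nest2 mm: x -0.4 y -88.9 iou 0.93 [172.0, 171.0, 166.0] (np.float64(132.0), np.float64(214.0))
glass [28, 78, 374, 228, 48317] [205.3 130.4] [340.5 435.2] [ 0.5368 -0.0526  0.038 ]
glass [93, 189, 70, 64, 3442] [127.6 220.6] [61.6 70.9] [ 0.6065 -0.1055  0.038 ]
glass [219, 190, 68, 63, 3368] [252.4 220.6] [63.  67.7] [ 0.5986 -0.0158  0.038 ]
glass [344, 191, 67, 62, 3263] [377.  221.2] [59.9 69.3] [0.5912 0.074  0.038 ]
glass [412, 201, 42, 99, 1384] [434.7 256.4] [ 29.4 109.3] [0.6156 0.123  0.038 ]
glass [139, 320, 229, 14, 2302] [251.8 330.7] [ 22.3 243.1] [ 0.6953 -0.0078  0.038 ]
side [(0.78, array([ 0.7024, -0.0127,  0.2349]))] [(0.86, array([ 0.5994, -0.0115,  0.0281])), (0.84, array([0.3442, 0.2974, 0.0136]))]
scene [(0.6, array([ 0.702 , -0.0074,  0.2357]))] [(0.58, array([ 0.6033, -0.0162,  0.023 ])), (0.53, array([0.3499, 0.2951, 0.0118]))]
```

View pics/w41.png

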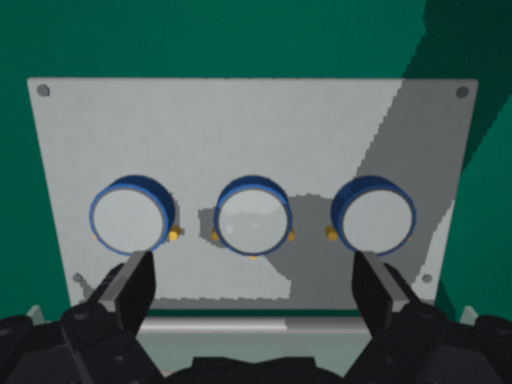

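View pics/side41.png

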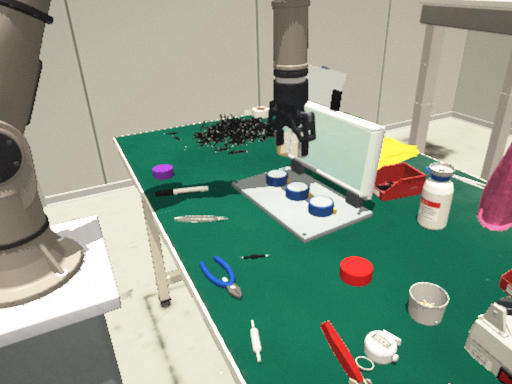

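All three blue mirrors are against the pins: glass centres agree with the nest points to about 0.6 mm, with the same small bias for each. The cover is still at about 1.69 rad. Now going over and behind the tab.

Call:
jog_arm(fingers=[0, 1, 1, 1, 1, 1, 1, 1, 1, 1, 1], travel=[[0, 0, -20], [0, 0, -25], [0, 0, -25], [0, 0, -25], [0, 0, -25], [0, 0, -25], [0, 0, -25], [0, 0, -20], [0, 0, -10], [0, 0, 0], [0, 0, 0]], dr=[[0, 0.014, 0], [0, 0, 0], [0, 0, 0], [0, 0, 0], [0, 0, 0], [0, 0, 0], [0, 0, 0], [0, 0, 0], [0, 0, 0], [0, 0, 0], [0, 0, 0]])

```text
clock: 51.65
position: [0.5783, -0.0157, 0.3286]
tool_rot: [-0.003, -0.045, 0.999, 0.001]
ft_force: [0.7, 0.0, -0.1]
width: 0.0001
```

```bash
python3 -c "
from chk import *
check('w42'); go([.75,-.003,.315])
"
```

```text
t 51.7 pos [ 0.5782 -0.0157  0.3284] f [-0.3 -0.2 -0.2] w -0.0
R [[-0.996, -0.09, -0.007], [-0.09, 0.996, 0.002], [0.007, 0.003, -1.0]] q [-0.31  0.37  0.47  1.24 -0.16  1.58  1.79]
pins [([206.4, 173.6], 27), ([297.0, 173.6], 25), ([338.6, 173.8], 29), ([230.3, 174.1], 15), ([273.3, 174.2], 16), ([317.0, 185.6], 25), ([186.3, 186.4], 7), ([251.6, 186.7], 9), ([414.1, 257.0], 252), ([412.5, 324.5], 125), ([354.4, 341.4], 76)]
n1 -60 [297.4 174.8] n1 0 [317.9 186.6] n1 60 [339.8 174.9] 
n2 -60 [230.6 174.5] n2 0 [251.8 186.4] n2 60 [273.  174.7] 
n3 -60 [163.6 174.3] n3 0 [185.5 186.1] n3 60 [206.1 174.5] 
mirror fit carrier rel nest2 mm: x -0.4 y 0.0 iou 0.93 [201.0, 201.0, 197.0] (np.float64(252.0), np.float64(162.0))
mirror fit carrier rel nest2 mm: x -0.6 y -89.3 iou 0.95 [201.0, 201.0, 196.0] (np.float64(184.0), np.float64(162.0))
mirror fit carrier rel nest2 mm: x -45.0 y 77.9 iou 0.95 [197.0, 197.0, 191.0] (np.float64(313.0), np.float64(128.0))
mirror fit carrier rel nest2 mm: x -83.9 y -284.4 iou 0.92 [26.0, 32.0, 219.0] (np.float64(27.0), np.float64(96.0))
glass [34, 85, 392, 243, 42019] [232.  221.9] [298.9 475.9] [ 0.6822 -0.0356  0.038 ]
glass [294, 110, 41, 41, 1313] [314.1 129.8] [39.6 41.8] [0.5477 0.0589 0.038 ]
travel now-axes [-172.5   -2.9   11.7] tgt-axes [-172.4   -2.1   13.1] dr [ 0.0029 -0.008   0.0044]
```

View pics/w42.png

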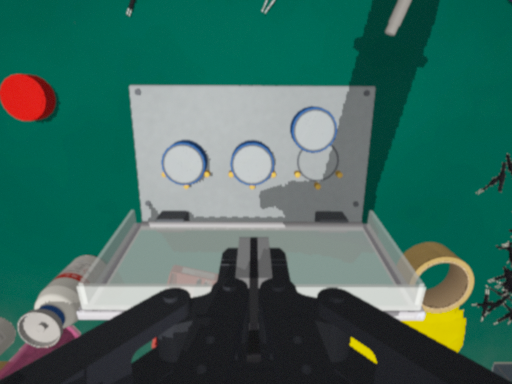

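Seen: the knock has happened. Nest 1's mirror now lies at (314,129), about 45 mm forward and 12 mm sideways, still flat on the plate. I'll regrip it.

Call:
jog_arm(fingers=[-1, -1, -1, -1, -1, -1, -1, -1, -1, -1, -1, -1, -1], travel=[[12, 26, 0], [12, 26, 0], [0, 25, 10], [0, 0, 25], [0, 0, 30], [0, 0, 30], [0, 0, 30], [0, 0, 30], [0, 0, 30], [0, 0, 20], [0, 0, 10], [0, 0, 0], [0, 0, 0]], dr=[[0, -0.008, 0], [0, 0, 0], [0, 0, 0], [0, 0, 0], [0, 0, 0], [0, 0, 0], [0, 0, 0], [0, 0, 0], [0, 0, 0], [0, 0, 0], [0, 0, 0], [0, 0, 0], [0, 0, 0]])

```text
clock: 53.05
position: [0.5344, 0.0625, 0.0921]
tool_rot: [-0.012, -0.045, 0.999, 0.0]
ft_force: [0.3, -0.0, -0.2]
width: 0.0856
```

```bash
python3 -c "
from chk import *
check('w43'); go([.5477,.0583,.022])
"
```

```text
t 53.1 pos [0.5345 0.0625 0.0924] f [-0.5 -0.5 -0.6] w 0.0855
R [[-0.996, -0.09, -0.023], [-0.09, 0.996, -0.001], [0.023, 0.002, -1.0]] q [-0.44  0.44  0.39  1.73 -0.19  1.03  1.68]
pins [([178.0, 304.7], 157), ([223.3, 305.2], 145), ([301.9, 305.5], 154), ([262.2, 324.6], 145)]
n1 -60 [222.4 310.3] n1 0 [262.5 330.2] n1 60 [303.1 310.6] 
n2 -60 [ 95.2 309.9] n2 0 [137.7 329.8] n2 60 [176.  310.2] 
n3 -60 [-32.3 309.4] n3 0 [ 12.6 329.4] n3 60 [ 48.7 309.7] 
mirror fit carrier rel nest2 mm: x -0.6 y 0.9 iou 0.37 [145.0, 118.0, 75.0] (np.float64(145.0), np.float64(282.0))
mirror fit carrier rel nest2 mm: x -0.6 y -91.0 iou 0.86 [102.0, 72.0, 46.0] (np.float64(24.0), np.float64(281.0))
glass [0, 144, 367, 229, 48924] [184.9 233.2] [276.1 416.8] [0.5492 0.0202 0.038 ]
glass [208, 198, 79, 75, 4703] [246.7 234.9] [74.8 80.2] [0.5469 0.0589 0.038 ]
glass [0, 267, 32, 53, 1250] [  3.9 294.1] [45.3 64.3] [ 0.6037 -0.0978  0.038 ]
travel now-axes [-13.9  -5.5  70.5] tgt-axes [-12.3  -5.3  70.8] dr [ 0.0016 -0.022   0.0051]
```

View pics/w43.png

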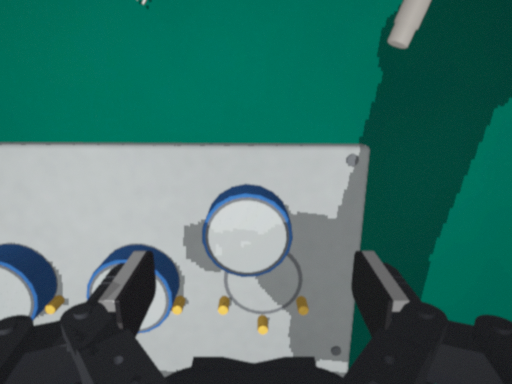

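Call:
jog_arm(fingers=[-1, -1, -1, -1, -1, -1, -1], travel=[[-12, -4, 0], [0, 0, 0], [0, 0, 12], [0, 0, 12], [0, 0, 12], [0, 0, 5], [0, 0, 0]], dr=[[0, -0.022, 0.005], [0, 0, 0], [0, 0, 0], [0, 0, 0], [0, 0, 0], [0, 0, 0], [0, 0, 0]])

```text
clock: 53.85
position: [0.551, 0.0596, 0.0506]
tool_rot: [0.004, -0.042, 0.999, 0.001]
ft_force: [0.1, 0.3, -1.3]
width: 0.0854
```

```bash
python3 -c "
from h import *
p=snap('wrist','w44');st();go([.5475,.0587,.022]);glass(p,.038)
for o in mir(p,base=.014): print(o)
"
```

```text
t 53.9 pos [0.551  0.0596 0.0509] f [-0.3  0.6 -0.4] w 0.0854
R [[-0.996, -0.085, 0.008], [-0.085, 0.996, 0.003], [-0.008, 0.002, -1.0]] q [-0.42  0.5   0.38  1.75 -0.23  0.92  1.71]
travel now-axes [ 3.8 -0.7 28.9] tgt-axes [ 3.6 -0.6 28.9] dr [ 0.0022  0.0078 -0.0004]
glass [0, 125, 388, 200, 39757] [191.2 133.7] [355.  484.5] [0.4978 0.0264 0.038 ]
glass [203, 192, 101, 92, 7234] [253.5 237.6] [ 91.9 100.6] [0.5468 0.0587 0.038 ]
glass [145, 272, 142, 105, 7468] [210.3 332.1] [113.8 146.8] [0.6057 0.04   0.038 ]
(0.81, array([0.5483, 0.0592]), np.float64(0.94), [183.0, 183.0, 178.0], (np.float64(254.0), np.float64(231.0)))
(0.73, array([ 0.5986, -0.0152]), np.float64(0.33), [136.0, 111.0, 70.0], (np.float64(114.0), np.float64(290.0)))
(0.57, array([ 0.6062, -0.1065]), np.float64(0.87), [73.0, 43.0, 23.0], (np.float64(9.0), np.float64(293.0)))
```

View pics/w44.png

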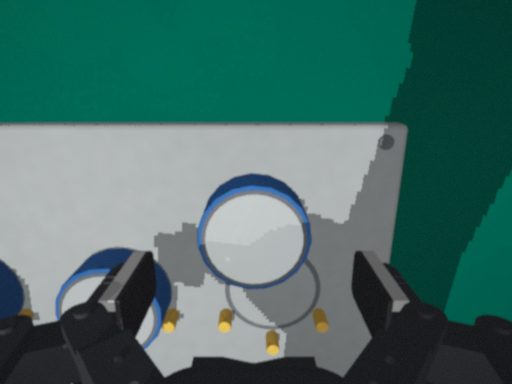

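Centred. Narrowing the jaws to stay clear of the neighbour, descending and gripping.

Call:
jog_arm(fingers=[-0.7, -0.7, -0.7, -0.7, -0.7, 0, 0.4, 1, 1, 1, 1, 1, 1], travel=[[3, 0, 5], [0, 0, 9], [0, 0, 8], [0, 0, 5], [0, 0, 0], [0, 0, 0], [0, 0, 0], [0, 0, 0], [0, 0, 0], [0, 0, 0], [0, 0, 0], [0, 0, -12], [0, 0, 0]], dr=[[0, 0.008, 0], [0, 0, 0], [0, 0, 0], [0, 0, 0], [0, 0, 0], [0, 0, 0], [0, 0, 0], [0, 0, 0], [0, 0, 0], [0, 0, 0], [0, 0, 0], [0, 0, 0], [0, 0, 0]])

```text
clock: 55.25
position: [0.5492, 0.0595, 0.0359]
tool_rot: [0.001, -0.043, 0.999, 0.001]
ft_force: [1.1, -0.2, -2.9]
width: 0.0554
```

```bash
python3 -c "
from h import *
p=snap('wrist','w45');st();go([.579,.0728,.035])
"
```

```text
t 55.3 pos [0.5482 0.0595 0.035 ] f [-0.   0.5 -3.3] w 0.0555
R [[-0.996, -0.085, 0.0], [-0.085, 0.996, 0.002], [-0.0, 0.002, -1.0]] q [-0.41  0.52  0.37  1.77 -0.24  0.89  1.72]
travel now-axes [-31.8  10.6   0. ] tgt-axes [-31.8  10.6  -0. ] dr [ 0.0024  0.0003 -0.0003]
```

View pics/w45.png

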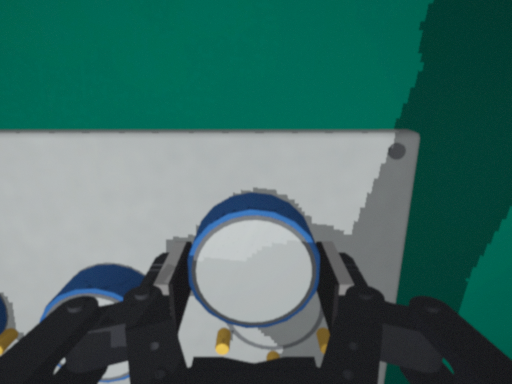

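Call:
jog_arm(fingers=[1, 1, 1, 1, 1, 1], travel=[[0, 11, 0], [-10, 0, 0], [-10, 0, 0], [-9, 0, 0], [0, 0, 0], [0, 0, 0]], dr=[[0, 0, 0], [0, 0, 0], [0, 0, 0], [0, 0, 0], [0, 0, 0], [0, 0, 0]])

```text
clock: 55.9
position: [0.5789, 0.0751, 0.0342]
tool_rot: [-0.0, -0.043, 0.999, 0.001]
ft_force: [0.2, -0.5, -0.8]
width: 0.0554
```

```bash
python3 -c "
from h import *
p=snap('wrist','w46');st();go([.582,.073,.0235])
"
```

```text
t 55.95 pos [0.5789 0.075  0.0342] f [ 0.5  0.4 -2.3] w 0.0553
R [[-0.996, -0.086, 0.0], [-0.086, 0.996, 0.002], [-0.0, 0.002, -1.0]] q [-0.41  0.58  0.36  1.67 -0.25  0.93  1.7 ]
travel now-axes [-2.9 -2.3 10.7] tgt-axes [-2.9 -2.3 10.7] dr [0.0025 0.0004 0.0011]
```

View pics/w46.png

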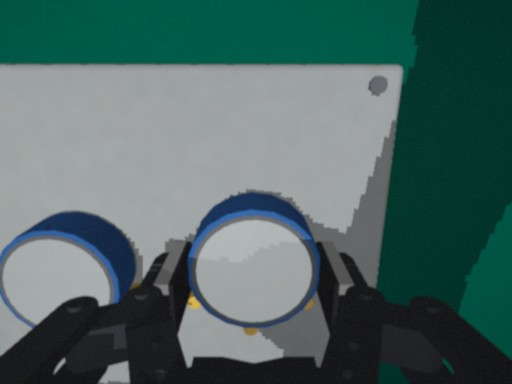

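Call:
jog_arm(fingers=[1, 1, 1, 1, -0.65, -0.65, -0.65, -0.65, -0.65, -0.65, 0.3, 0.3, 0.3, 0.3, 0.3], travel=[[-2, -2, 0], [0, 0, 5], [0, 0, 4], [0, 0, 1], [0, 0, 0], [0, 0, 0], [0, 0, 0], [0, 0, -15], [0, 0, -20], [0, 0, -10], [16, 0, 0], [16, 0, 0], [16, 0, 0], [4, 0, 0], [0, 0, 0]], dr=[[0, 0, 0], [0, 0, 0], [0, 0, 0], [0, 0, 0], [0, 0, 0], [0, 0, 0], [0, 0, 0], [0, 0, 0], [0, 0, 0], [0, 0, 0], [0, 0, 0], [0, 0, 0], [0, 0, 0], [0, 0, 0], [0, 0, 0]])

```text
clock: 57.45
position: [0.5321, 0.068, 0.0784]
tool_rot: [0.006, -0.043, 0.999, 0.002]
ft_force: [0.2, -1.1, -0.1]
width: 0.03
```

```bash
python3 - <<'E'
from h import *
st();snap('wrist','w47')
c=np.array([np.cos(YAW),np.sin(YAW)]);n=np.array([.5916,.0739]);t=n-.060*c;go([*t,.026])
E
```

```text
t 57.45 pos [0.5321 0.068  0.0784] f [ 0.2 -1.1 -0.1] w 0.03
R [[-0.996, -0.085, 0.012], [-0.085, 0.996, 0.005], [-0.012, 0.004, -1.0]] q [-0.45  0.43  0.39  1.78 -0.2   0.95  1.67]
travel now-axes [ 1.3  0.7 52.4] tgt-axes [ 0.6  0.8 52.4] dr [ 0.0036  0.0127 -0.0001]
```

View pics/w47.png

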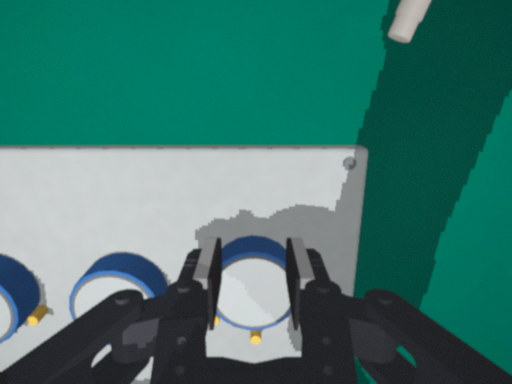

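The mirror is back in front of nest 1. Descend and push.

Call:
jog_arm(fingers=[0.3, 0.3, 0.3, 0.3, 0.3, 0.3], travel=[[3, 1, 0], [0, 0, 13], [0, 0, 13], [0, 0, 13], [0, 0, 8], [0, 0, 0]], dr=[[0.003, 0.013, 0], [0, 0, 0], [0, 0, 0], [0, 0, 0], [0, 0, 0], [0, 0, 0]])

```text
clock: 58.1
position: [0.5307, 0.0689, 0.0258]
tool_rot: [-0.001, -0.043, 0.999, -0.0]
ft_force: [-0.1, 0.1, -0.6]
width: 0.03
```

```bash
python3 - <<'E'
from h import *
st()
c=np.array([np.cos(YAW),np.sin(YAW)]);n=np.array([.5916,.0739]);t=n-.036*c;go([*t,.026])
E
```

```text
t 58.1 pos [0.5307 0.0689 0.0258] f [-0.1  0.1 -0.6] w 0.03
R [[-0.996, -0.086, -0.002], [-0.086, 0.996, -0.001], [0.002, -0.001, -1.0]] q [-0.44  0.51  0.37  1.82 -0.23  0.86  1.7 ]
travel now-axes [-25.1  -0.2  -0.2] tgt-axes [-25.1  -0.2  -0.2] dr [-0.0008 -0.002   0.0002]
```

Call:
jog_arm(fingers=[0.3, 0.3, 0.3, 0.3, 0.3, 0.3, 0.3, 0.3], travel=[[-5, 0, 0], [-5, 0, 0], [-5, 0, 0], [-4, 0, 0], [-4, 0, 0], [-4, 0, 0], [-4, 0, 0], [-4, 0, 0]], dr=[[0, 0, 0], [0, 0, 0], [0, 0, 0], [0, 0, 0], [0, 0, 0], [0, 0, 0], [0, 0, 0], [0, 0, 0]])

```text
clock: 58.9
position: [0.5579, 0.0717, 0.025]
tool_rot: [-0.013, -0.043, 0.999, 0.0]
ft_force: [-9.8, -0.9, 7.6]
width: 0.0298
```

```bash
python3 - <<'E'
from h import *
st()
c=np.array([np.cos(YAW),np.sin(YAW)]);n=np.array([.5916,.0739]);t=n-.036*c;go([*t,.026])
E
```

```text
t 58.9 pos [0.5579 0.0717 0.025 ] f [-9.8 -0.9  7.6] w 0.0298
R [[-0.996, -0.086, -0.026], [-0.086, 0.996, -0.001], [0.026, 0.001, -1.0]] q [-0.42  0.57  0.36  1.72 -0.24  0.93  1.7 ]
travel now-axes [ 2.2 -0.7 -1. ] tgt-axes [ 2.2 -0.7 -1. ] dr [ 0.0012 -0.0257  0.0007]
```

Identical stall. Back off and rise to a view above.

Call:
jog_arm(fingers=[0.3, 0.3, 0.3, 0.3, 0.3, 1, 1, 1, 1, 1, 1, 1, 1, 1, 1, 1], travel=[[8, 0, 0], [0, 0, -20], [0, 0, -25], [0, 0, -25], [0, 0, -25], [0, -22, -25], [0, -22, -25], [0, -22, -25], [0, -20, -25], [0, 0, -25], [0, 0, -25], [0, 0, -25], [0, 0, -20], [0, 0, -10], [0, 0, 0], [0, 0, 0]], dr=[[0, -0.024, 0], [0, 0, 0], [0, 0, 0], [0, 0, 0], [0, 0, 0], [0, 0, 0], [0, 0, 0], [0, 0, 0], [0, 0, 0], [0, 0, 0], [0, 0, 0], [0, 0, 0], [0, 0, 0], [0, 0, 0], [0, 0, 0], [0, 0, 0]])

```text
clock: 60.5
position: [0.5633, -0.0208, 0.3422]
tool_rot: [0.009, -0.042, 0.999, -0.001]
ft_force: [-1.0, 0.2, -1.1]
width: 0.0003
```

```bash
python3 -c "
from chk import *
check('w48'); go([.75,-.003,.315])
p=snap('scene'); print(place(p,'cover_tab'))
"
```

```text
t 60.55 pos [ 0.5632 -0.0208  0.342 ] f [-0.3  0.3  0.6] w -0.0
R [[-0.996, -0.084, 0.018], [-0.084, 0.996, -0.002], [-0.017, -0.004, -1.0]] q [-0.33  0.31  0.47  1.28 -0.14  1.57  1.78]
pins [([212.5, 176.2], 24), ([235.2, 176.8], 13), ([277.0, 176.8], 14), ([299.8, 176.5], 24), ([342.0, 177.0], 7), ([192.5, 188.7], 6), ([319.2, 189.0], 8), ([412.7, 257.1], 340), ([418.7, 305.9], 7), ([411.7, 323.5], 158), ([354.4, 341.4], 76)]
n1 -60 [300.2 177.2] n1 0 [320.  188.4] n1 60 [341.3 177.2] 
n2 -60 [235.7 177.2] n2 0 [256.2 188.5] n2 60 [276.7 177.2] 
n3 -60 [171.2 177.3] n3 0 [192.4 188.5] n3 60 [212.2 177.2] 
mirror fit carrier rel nest2 mm: x -0.2 y 0.2 iou 0.96 [204.0, 204.0, 199.0] (np.float64(256.0), np.float64(165.0))
mirror fit carrier rel nest2 mm: x -84.4 y -282.7 iou 0.91 [28.0, 34.0, 224.0] (np.float64(39.0), np.float64(103.0))
mirror fit carrier rel nest2 mm: x -0.4 y -88.6 iou 0.88 [205.0, 205.0, 200.0] (np.float64(191.0), np.float64(165.0))
mirror fit carrier rel nest2 mm: x -0.8 y 90.8 iou 0.93 [185.0, 185.0, 179.0] (np.float64(322.0), np.float64(165.0))
mirror fit carrier rel nest2 mm: x -223.2 y 325.8 iou 0.84 [81.0, 31.0, 63.0] (np.float64(508.0), np.float64(2.0))
glass [50, 91, 372, 233, 39464] [238.4 226.4] [309.4 421.7] [ 0.6879 -0.0336  0.038 ]
travel now-axes [-187.4    2.    29.7] tgt-axes [-187.8    1.7   26.7] dr [-0.0034  0.0164 -0.0014]
[(0.78, array([ 0.7024, -0.0058,  0.2372])), (0.28, array([ 0.6018, -0.0137,  0.0234]))]
```

View pics/w48.png

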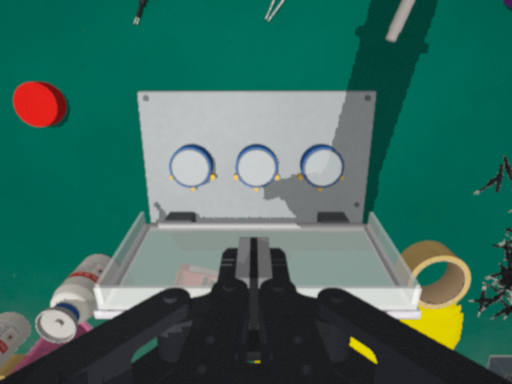

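All three are seated again (nest 1 at (322,165)). Crossing over the tab.

Call:
jog_arm(fingers=[1, 1, 1, 1, 1, 1, 1, 1, 1, 1], travel=[[-20, 0, 5], [-25, 0, 5], [-25, 0, 5], [-25, 0, 5], [-25, 0, 0], [-25, 0, 0], [-25, 0, 0], [-15, 0, 0], [0, 0, 0], [0, 0, 0]], dr=[[0, 0.016, 0], [0, 0, 0], [0, 0, 0], [0, 0, 0], [0, 0, 0], [0, 0, 0], [0, 0, 0], [0, 0, 0], [0, 0, 0], [0, 0, 0]])

```text
clock: 61.7
position: [0.7503, -0.0033, 0.3067]
tool_rot: [-0.01, -0.043, 0.999, 0.001]
ft_force: [-0.1, 0.3, -0.5]
width: -0.0003
```

```bash
python3 -c "
from h import *
st();go([.748,-.003,.24]);snap('wrist','w49');snap('side','s49')
"
```

```text
t 61.7 pos [ 0.7503 -0.0033  0.3067] f [-0.1  0.3 -0.5] w -0.0003
R [[-0.996, -0.085, -0.02], [-0.085, 0.996, 0.001], [0.02, 0.002, -1.0]] q [-0.13  0.85  0.43  0.49 -0.33  1.85  1.73]
travel now-axes [ 0.9  0.3 66.7] tgt-axes [ 2.3  0.5 66.7] dr [ 0.0023 -0.0203 -0.0004]
```

View pics/w49.png

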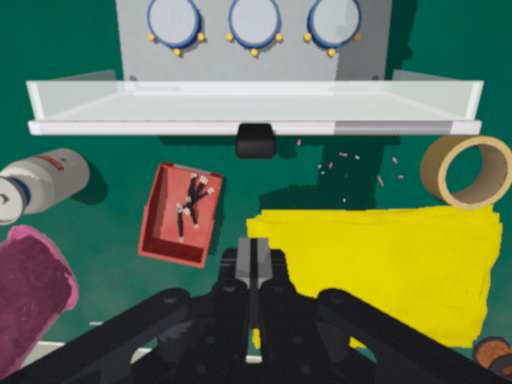

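View pics/s49.png

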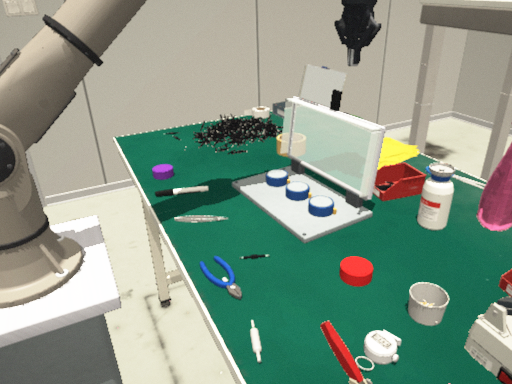

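Fingers are behind the tab, which shows at (255,140). Descending.

Call:
jog_arm(fingers=[1, 1, 1, 1, 1, 1, 1], travel=[[0, 0, 10], [0, 0, 13], [0, 0, 13], [0, 0, 13], [0, 0, 10], [0, 0, 6], [0, 0, 0]], dr=[[0, -0.02, 0], [0, 0, 0], [0, 0, 0], [0, 0, 0], [0, 0, 0], [0, 0, 0], [0, 0, 0]])

```text
clock: 62.5
position: [0.7441, -0.0019, 0.2492]
tool_rot: [0.004, -0.042, 0.999, 0.003]
ft_force: [-0.8, -0.8, -1.2]
width: 0.0001
```

```bash
cat >> h.py <<'E'
def pathpush(a):
    b=-196*np.cos(a)+6*np.sin(a)+11;z=48+196*np.sin(a)+6*np.cos(a);return b,z
def now():
    s=observe();c=np.array([np.cos(YAW),np.sin(YAW)]);d=np.array(s['position'][:2])-H[:2]
    return (d@c*1000).round(1),(s['position'][2]*1000).__round__(1),((-d[0]*c[1]+d[1]*c[0])*1000).round(1)
E
python3 -c "
from h import *
st();snap('wrist','w50');print('b,z,lat',now())
for a in np.arange(1.8,-.01,-.1): print(round(a,2),np.round(pathpush(a),1))
"
```

```text
t 62.5 pos [ 0.7441 -0.0019  0.2492] f [-0.8 -0.8 -1.2] w 0.0001
R [[-0.996, -0.085, 0.007], [-0.085, 0.996, 0.006], [-0.008, 0.005, -1.0]] q [-0.19  0.77  0.44  0.79 -0.31  1.62  1.77]
b,z,lat (np.float64(64.5), np.float64(250.1), np.float64(3.5))
1.8 [ 61.4 237.5]
1.7 [ 42.2 241.6]
1.6 [ 22.7 243.7]
1.5 [  3.1 243.9]
1.4 [-16.4 242.2]
1.3 [-35.6 238.5]
1.2 [-54.4 232.9]
1.1 [-72.6 225.4]
1.0 [-89.9 216.2]
0.9 [-106.1  205.3]
0.8 [-121.3  192.8]
0.7 [-135.   178.9]
0.6 [-147.4  163.6]
0.5 [-158.1  147.2]
0.4 [-167.2  129.9]
0.3 [-174.5  111.7]
0.2 [-179.9   92.8]
0.1 [-183.4   73.5]
-0.0 [-185.   54.]
```

View pics/w50.png

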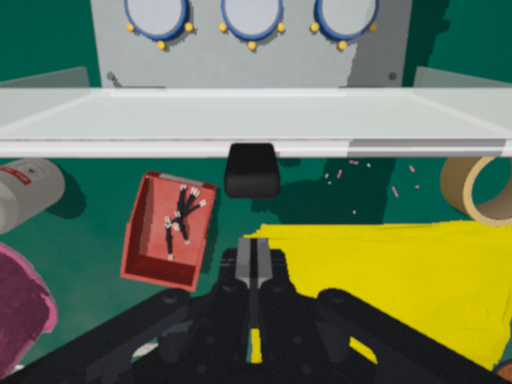

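Call:
jog_arm(fingers=[1, 1, 1, 1, 1, 1, 1, 1], travel=[[12, -1, 3], [12, -1, 3], [12, 0, 1], [15, 0, 0], [18, 0, 0], [18, 0, 1], [0, 0, 0], [0, 0, 0]], dr=[[0, 0.008, 0], [0, 0, 0], [0, 0, 0], [0, 0, 0], [0, 0, 0], [0, 0, 0], [0, 0, 0], [0, 0, 0]])

```text
clock: 63.35
position: [0.6621, -0.0111, 0.2509]
tool_rot: [0.014, -0.044, 0.999, 0.002]
ft_force: [0.9, 0.8, 0.6]
width: -0.0003
```

```bash
python3 -c "
from h import *
st();snap('wrist','w51');print('b,z,lat',now())
p=snap('side','s51');print(place(p,'cover_tab'))
"
```

```text
t 63.35 pos [ 0.6621 -0.0111  0.2509] f [0.9 0.8 0.6] w -0.0003
R [[-0.996, -0.088, 0.028], [-0.088, 0.996, 0.006], [-0.028, 0.004, -1.0]] q [-0.27  0.55  0.46  1.17 -0.24  1.45  1.81]
b,z,lat (np.float64(-18.2), np.float64(251.0), np.float64(1.2))
[(0.67, array([ 0.6421, -0.0156,  0.2329]))]
```

View pics/w51.png

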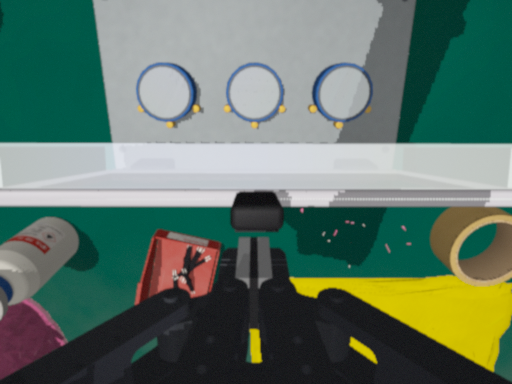

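Call:
jog_arm(fingers=[1, 1, 1, 1, 1, 1], travel=[[16, 0, 12], [16, 0, 10], [16, 0, 10], [16, 0, 10], [0, 0, 0], [0, 0, 0]], dr=[[0, 0.028, 0], [0, 0, 0], [0, 0, 0], [0, 0, 0], [0, 0, 0], [0, 0, 0]])

```text
clock: 64.1
position: [0.6066, -0.0166, 0.2084]
tool_rot: [0.006, -0.045, 0.999, -0.0]
ft_force: [-0.1, 0.4, -0.9]
width: 0.0001
```

```bash
python3 -c "
from h import *
st();snap('wrist','w52');print('b,z,lat',now())
p=snap('side','s52');print(place(p,'cover_tab'))
"
```

```text
t 64.1 pos [ 0.6066 -0.0166  0.2084] f [-0.1  0.4 -0.9] w 0.0001
R [[-0.996, -0.09, 0.012], [-0.09, 0.996, 0.0], [-0.012, -0.001, -1.0]] q [-0.31  0.45  0.46  1.41 -0.21  1.31  1.82]
b,z,lat (np.float64(-74.2), np.float64(208.2), np.float64(0.6))
[(0.74, array([ 0.5834, -0.0244,  0.2108])), (0.33, array([0.5939, 0.0718, 0.0161]))]
```

View pics/w52.png

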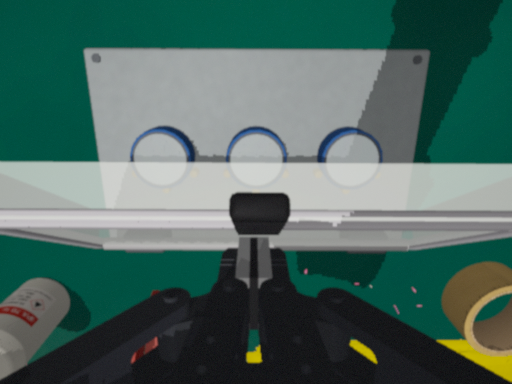

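View pics/s52.png

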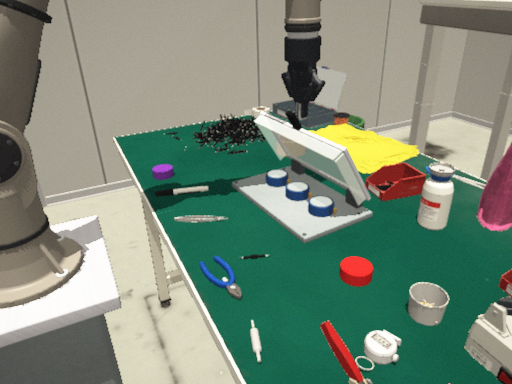

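Call:
jog_arm(fingers=[1, 1, 1, 1, 1, 1, 1], travel=[[17, 0, 0], [17, 0, 3], [16, 0, 12], [15, 0, 14], [13, 0, 15], [0, 0, 0], [0, 0, 0]], dr=[[0, 0.012, 0], [0, 0, 0], [0, 0, 0], [0, 0, 0], [0, 0, 0], [0, 0, 0], [0, 0, 0]])

```text
clock: 64.95
position: [0.5388, -0.0236, 0.1676]
tool_rot: [0.01, -0.046, 0.999, -0.002]
ft_force: [-0.4, 0.9, -0.1]
width: -0.0
```

```bash
python3 -c "
from h import *
st();snap('wrist','w53');print('b,z,lat',now())
p=snap('side','s53');print(place(p,'cover_tab'))
"
```

```text
t 64.95 pos [ 0.5388 -0.0236  0.1676] f [-0.4  0.9 -0.1] w -0.0
R [[-0.996, -0.092, 0.019], [-0.092, 0.996, -0.003], [-0.019, -0.004, -1.0]] q [-0.35  0.34  0.47  1.68 -0.16  1.15  1.82]
b,z,lat (np.float64(-142.3), np.float64(167.5), np.float64(-0.4))
[(0.83, array([ 0.5243, -0.0255,  0.1586]))]
```

View pics/w53.png

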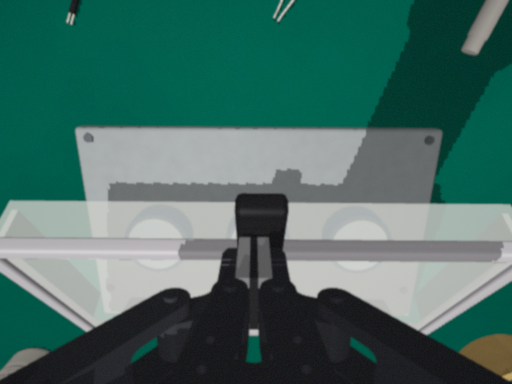

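View pics/s53.png

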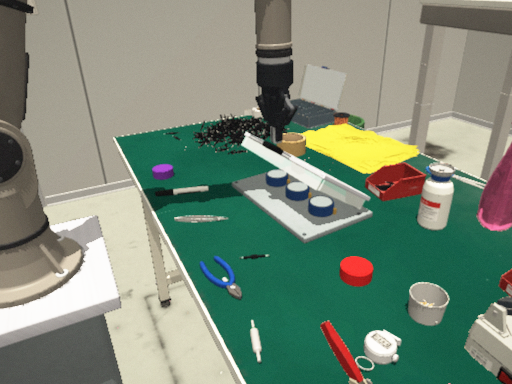

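Cover at about 0.62 rad, mirrors in place. Continuing down.

Call:
jog_arm(fingers=[1, 1, 1, 1, 1, 1], travel=[[12, 0, 14], [11, 0, 16], [9, 0, 17], [7, 0, 16], [0, 0, 0], [0, 0, 0]], dr=[[0, 0.019, 0], [0, 0, 0], [0, 0, 0], [0, 0, 0], [0, 0, 0], [0, 0, 0]])

```text
clock: 65.7
position: [0.5019, -0.0274, 0.1021]
tool_rot: [0.002, -0.046, 0.999, -0.003]
ft_force: [0.0, 0.4, 0.1]
width: -0.0002
```

```bash
python3 -c "
from h import *
st();snap('wrist','w54');print('b,z,lat',now())
p=snap('side','s54');print(place(p,'cover_tab'))
"
```

```text
t 65.7 pos [ 0.5019 -0.0274  0.1021] f [0.  0.4 0.1] w -0.0002
R [[-0.996, -0.093, 0.004], [-0.093, 0.996, -0.006], [-0.003, -0.006, -1.0]] q [-0.35  0.35  0.46  1.84 -0.18  0.99  1.85]
b,z,lat (np.float64(-179.5), np.float64(102.1), np.float64(-1.1))
[(0.95, array([ 0.4947, -0.0289,  0.093 ]))]
```

View pics/w54.png

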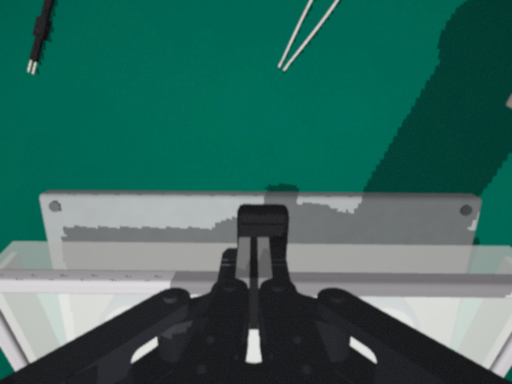

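Call:
jog_arm(fingers=[1, 1, 1, 1, 1, 1], travel=[[2, 0, 12], [2, 0, 12], [1, 0, 12], [1, 0, 8], [0, 0, 3], [0, 0, 3]], dr=[[0, 0, 0], [0, 0, 0], [0, 0, 0], [0, 0, 0], [0, 0, 0], [0, 0, 0]])

```text
clock: 66.45
position: [0.5, -0.0283, 0.057]
tool_rot: [0.005, -0.047, 0.999, -0.001]
ft_force: [-11.0, 1.9, 35.6]
width: 0.0
```

```bash
python3 -c "
from h import *
st();snap('wrist','w55');print('b,z,lat',now())
p=snap('side','s55');print(place(p,'cover_tab'))
"
```

```text
t 66.45 pos [ 0.5    -0.0283  0.057 ] f [-11.    1.9  35.6] w 0.0
R [[-0.996, -0.093, 0.01], [-0.093, 0.996, -0.002], [-0.01, -0.003, -1.0]] q [-0.33  0.4   0.44  1.9  -0.22  0.87  1.88]
b,z,lat (np.float64(-181.3), np.float64(57.2), np.float64(-1.8))
[(0.75, array([ 0.496 , -0.0258,  0.0508]))]
```

View pics/s55.png

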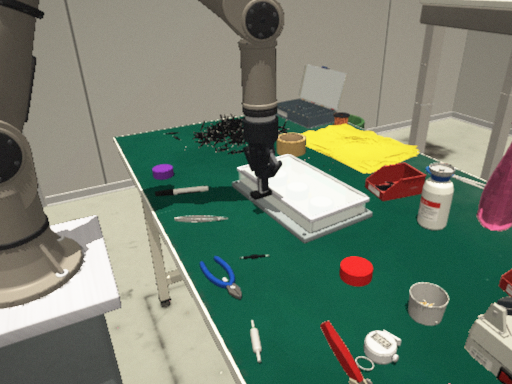

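The push down meets a hard stop (36 N at z 0.057), so the cover is closed. Lifting off and checking.

Call:
jog_arm(fingers=[1, 1, 1, 1, 1, 1, 1, 1, 1, 1, 1], travel=[[0, 0, -5], [0, 0, -15], [0, 0, -25], [0, 0, -25], [0, 0, -25], [0, 0, -25], [0, 0, -25], [-15, 0, -20], [-15, 0, 0], [0, 0, 0], [0, 0, 0]], dr=[[0, 0, 0], [0, 0, 0], [0, 0, 0], [0, 0, 0], [0, 0, 0], [0, 0, 0], [0, 0, 0], [0, 0, 0], [0, 0, 0], [0, 0, 0], [0, 0, 0]])

```text
clock: 67.7
position: [0.5282, -0.0255, 0.2264]
tool_rot: [0.004, -0.046, 0.999, -0.001]
ft_force: [0.0, -0.6, -0.3]
width: -0.0
```

```bash
python3 -c "
from chk import *
check('w56')
for n in ('side','scene'):
  p=snap(n,n+'56');print(n,place(p,'cover_tab'))
  print([ (o[0],o[1],o[2],o[4]) for o in mir(p,base=.014)])
a=cv2.imread('pics/side56.png');cv2.imwrite('pics/s56c.png',cv2.resize(a[145:240,220:380],None,fx=4.5,fy=4.5,interpolation=cv2.INTER_CUBIC))
"
```

```text
t 67.75 pos [ 0.5279 -0.0253  0.2261] f [-0.3  0.8 -0.5] w -0.0003
R [[-0.996, -0.093, 0.008], [-0.093, 0.996, -0.002], [-0.008, -0.003, -1.0]] q [-0.37  0.28  0.48  1.6  -0.13  1.28  1.8 ]
pins []
n1 -60 [313.  239.8] n1 0 [337.7 253.4] n1 60 [364.9 240.2] 
n2 -60 [231.4 239.2] n2 0 [257.2 252.8] n2 60 [283.2 239.6] 
n3 -60 [149.8 238.6] n3 0 [176.7 252.1] n3 60 [201.6 239. ] 
mirror fit carrier rel nest2 mm: x -85.2 y -283.0 iou 0.95 [12.0, 13.0, 85.0] (np.float64(7.0), np.float64(147.0))
glass [93, 132, 331, 176, 42534] [249.4 224.3] [213.2 410.5] [ 0.594  -0.0249  0.038 ]
glass [275, 134, 77, 21, 1451] [312.9 139.1] [58.9 76. ] [0.4987 0.0287 0.038 ]
side [(0.9, array([ 0.4905, -0.0252,  0.0498])), (0.33, array([ 0.6833, -0.0103,  0.0478]))]
[(0.82, array([ 0.5313, -0.3253]), np.float64(0.87), (np.float64(355.0), np.float64(271.0))), (0.63, array([0.338 , 0.2684]), np.float64(0.68), (np.float64(162.0), np.float64(171.0)))]
scene [(0.67, array([ 0.493 , -0.0234,  0.0493]))]
[(0.79, array([ 0.5239, -0.3246]), np.float64(0.79), (np.float64(348.0), np.float64(242.0))), (0.55, array([0.3316, 0.2752]), np.float64(0.79), (np.float64(157.0), np.float64(204.0)))]
```

View pics/w56.png

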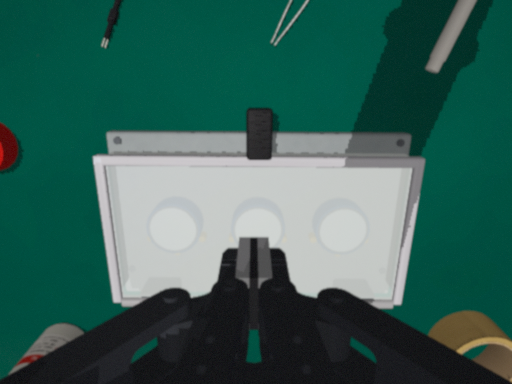

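View pics/s56c.png

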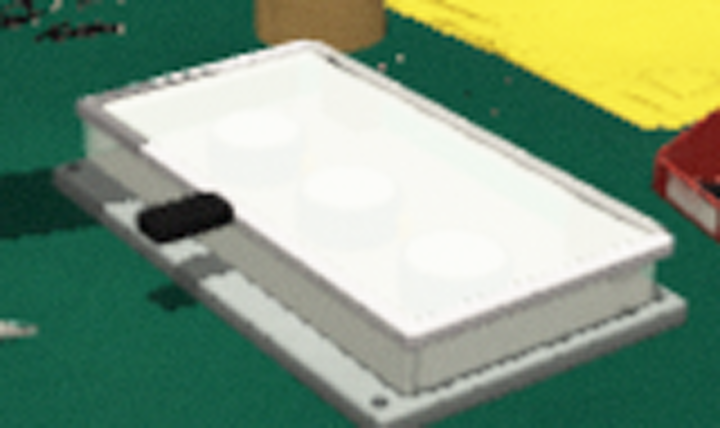

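The cover is down, and three discs show through it at (174,229), (257,230) and (342,230). One measured check through the lid with the gripper out of the way.

Call:
jog_arm(fingers=[1, 1, 1, 1, 1, 1, 1], travel=[[15, 0, 0], [20, 0, 0], [20, 0, 0], [15, 0, 0], [0, 0, 0], [0, 0, 0], [0, 0, 0]], dr=[[0, 0.008, 0], [0, 0, 0], [0, 0, 0], [0, 0, 0], [0, 0, 0], [0, 0, 0], [0, 0, 0]])

```text
clock: 68.8
position: [0.4568, -0.0319, 0.2262]
tool_rot: [0.001, -0.047, 0.999, -0.001]
ft_force: [-0.0, -0.4, 0.3]
width: -0.0004
```

```bash
python3 -c "
from chk import *
p=snap('wrist','w57');st()
N=np.array([.5992,-.0157]);c,s=np.cos(YAW),np.sin(YAW);X=np.array([c,s]);Y=np.array([-s,c])
g=p['image'].astype(float)
im=np.clip((g-190)*4,0,255).astype(np.uint8)
im=cv2.resize(im,None,fx=1.5,fy=1.5)
for o in (.09,0,-.09):
  n=N+o*Y;print(proj(p,[*n,.038]).round(1))
  pts=np.int32([proj(p,[*(n+.029*(np.cos(t)*X+np.sin(t)*Y)),.038])*1.5 for t in np.linspace(0,6.28,60)]);cv2.polylines(im,[pts],True,(0,0,255),1)
cv2.imwrite('pics/w57c.png',im[330:576,50:750] if False else im)
"
```

```text
t 68.85 pos [ 0.457  -0.0318  0.2261] f [-0.2 -0.5 -0.4] w 0.0001
R [[-0.996, -0.093, 0.002], [-0.093, 0.996, -0.003], [-0.002, -0.003, -1.0]] q [-0.4   0.13  0.49  1.77 -0.06  1.25  1.76]
[337.2 290. ]
[257.  289.4]
[176.8 288.7]
```

View pics/w57c.png

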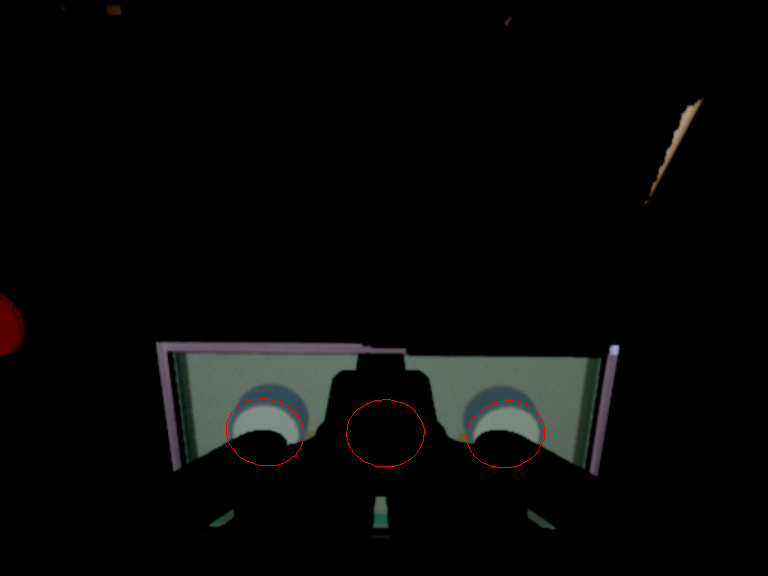

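Wrong way: the gripper covers them. Moving forward instead.

Call:
jog_arm(fingers=[1, 1, 1, 1, 1, 1, 1, 1, 1], travel=[[-15, 0, 0], [-25, 0, 0], [-25, 0, 0], [-25, 0, 0], [-25, 0, 0], [-25, 0, 0], [-10, 0, 0], [0, 0, 0], [0, 0, 0]], dr=[[0, 0, 0], [0, 0, 0], [0, 0, 0], [0, 0, 0], [0, 0, 0], [0, 0, 0], [0, 0, 0], [0, 0, 0], [0, 0, 0]])

```text
clock: 69.75
position: [0.6173, -0.0154, 0.2222]
tool_rot: [0.0, -0.049, 0.999, -0.003]
ft_force: [0.1, -0.5, 0.0]
width: -0.0002
```

```bash
python3 -c "
from chk import *
p=snap('wrist','w58');st()
N=np.array([.5992,-.0157]);c,s=np.cos(YAW),np.sin(YAW);X=np.array([c,s]);Y=np.array([-s,c])
g=p['image'].astype(float)
im=np.clip((g-190)*4,0,255).astype(np.uint8)
im=cv2.resize(im,None,fx=1.5,fy=1.5)
for o in (.09,0,-.09):
  n=N+o*Y;print(proj(p,[*n,.038]).round(1))
  pts=np.int32([proj(p,[*(n+.029*(np.cos(t)*X+np.sin(t)*Y)),.038])*1.5 for t in np.linspace(0,6.28,60)]);cv2.polylines(im,[pts],True,(0,0,255),1)
cv2.imwrite('pics/w58c.png',im)
"
```

```text
t 69.8 pos [ 0.6171 -0.0152  0.2222] f [-0.1 -0.1 -0.5] w -0.0004
R [[-0.995, -0.098, 0.001], [-0.098, 0.995, -0.005], [-0.001, -0.005, -1.0]] q [-0.31  0.48  0.48  1.34 -0.21  1.37  1.83]
[349.4 149. ]
[256.5 147.8]
[163.6 146.6]
```

View pics/w58c.png

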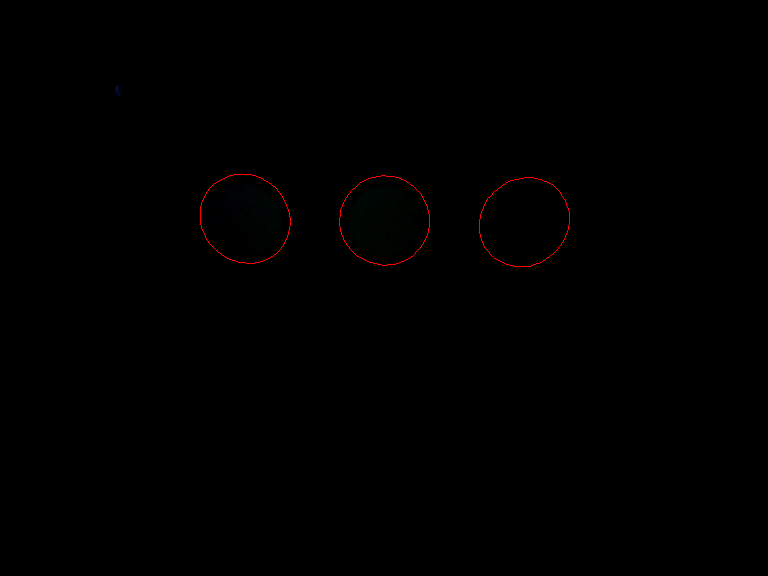

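```bash
python3 -c "
from chk import *
p=snap('wrist')
N=np.array([.5992,-.0157]);c,s=np.cos(YAW),np.sin(YAW);X=np.array([c,s]);Y=np.array([-s,c])
g=p['image'][80:210,90:420].astype(float)
lo,hi=np.percentile(g,15),np.percentile(g,99.5);im=np.clip((g-lo)/(hi-lo)*255,0,255).astype(np.uint8)
im=cv2.resize(im,None,fx=2.4,fy=2.4,interpolation=cv2.INTER_CUBIC)
gray=p['image'].min(2)
for o in (.09,0,-.09):
  n=N+o*Y;u=proj(p,[*n,.038])
  pts=np.int32([(proj(p,[*(n+.029*(np.cos(t)*X+np.sin(t)*Y)),.038])-[90,80]+.5)*2.4 for t in np.linspace(0,6.28,60)]);cv2.polylines(im,[pts],True,(0,0,255),1)
  r=gray[int(u[1])-40:int(u[1])+40,int(u[0])-40:int(u[0])+40];t,m=cv2.threshold(r,0,255,cv2.THRESH_OTSU)
  k,l,st_,ce=cv2.connectedComponentsWithStats(m);i=l[40,40];cs,_=cv2.findContours((l==i).astype(np.uint8),0,cv2.CHAIN_APPROX_NONE);e=cv2.fitEllipse(cv2.convexHull(max(cs,key=len)))
  w=ray(p,e[0][0]+int(u[0])-40,e[0][1]+int(u[1])-40,.038)[:2]-n;print(np.round(e[1],1),'err mm x %.1f y %.1f'%(w@X*1000,w@Y*1000))
cv2.imwrite('pics/w58d.png',im)
"
```

```text
[47.5 52.1] err mm x -0.2 y 0.0
[49.7 49.9] err mm x -0.2 y -0.1
[47.7 51.6] err mm x -0.3 y 0.0
```

View pics/w58d.png

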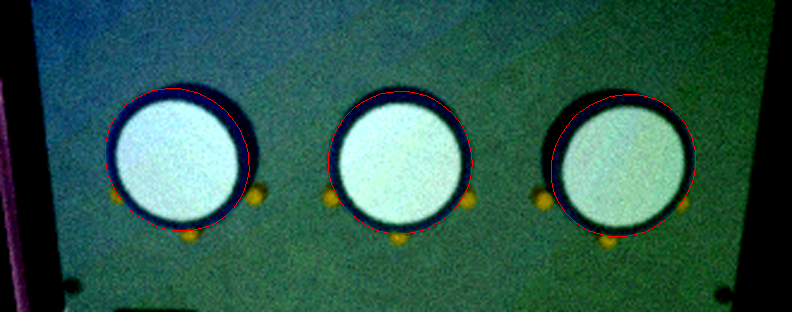

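Through the closed lid, all three glass discs coincide with the expected rims against their pins, with errors of 0.3 mm or less. The tab sits at z 0.050, which is its closed height. Handing in.

```bash
python3 -c "
from h import *
st();print(job.job_done())"
```

```text
t 69.85 pos [ 0.6167 -0.0154  0.2225] f [0.2 0.8 0. ] w -0.0002
R [[-0.995, -0.097, 0.001], [-0.097, 0.995, -0.004], [-0.001, -0.005, -1.0]] q [-0.31  0.48  0.48  1.34 -0.21  1.37  1.83]
the job is handed in; nothing more can be done
None
```

I swung the cover up to about 1.7 rad, laid all three blue mirrors in nests 1 to 3, pushed each back against its pins, and lowered the cover until it was closed. I handed the job in at about 70 s. No verdict was reported.

**Last checks**
- **Mirrors:** measured through the closed lid, all three glass centres lie within 0.3 mm of their nest points. The network's fits earlier, with the cover up, scattered by up to about 1.4 mm, still inside the 2 mm limit.
- **Cover:** pressing down met a hard stop at 36 N. The tab then read 49 to 50 mm above the worktop, which is its closed height.
- **Robot:** the gripper stood clear above everything at hand-in, with no contact force. The purple and red look-alikes were not touched.

**What went wrong on the way**
- **Fingertips:** they turned out to sit about at the TCP when shut, not 22 mm ahead. Because of this the tab slipped out of the grip at about 1.2 rad, so I pushed the cover the rest of the way up. My first attempt to pick up a mirror also closed on top of its glass, with no force reading.
- **Knocked mirror:** the mirror in nest 1 was found moved about 45 mm after seating. I put it back and checked it again before closing the cover.

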